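# Index a stool hub and swivel plate and clamp its legs

### The job

Get the stool station ready for bolting: first push the grey hub and the blue swivel plate on top of it round by their ears until the yellow notches of both squarely face the red mark on the turntable, and keep them there. Then lay every loose black leg (two or three are out) flat and fully down in a rack pocket of its own, any pocket, swinging the levers out of the way first, and swing the orange-knobbed lever of each pocket in use fully shut over its leg. Leave the other things on the table where they are.

Things in the scene. Friction and masses are not known exactly. Their poses are not given: they have to be found in the camera images.
- turntable: fixed round plywood turntable base, 250 mm across, 12 mm high; origin at the centre of its underside on the table; its +x axis points from the centre towards the red mark. Its yaw can be anything
- mark (a point): point on the line from the axis to the red mark, 70 mm from the axis and 42 mm above the table: where the notch's mouth belongs. The red mark itself is painted flat on the base, 75 to 124 mm from the axis
- hub_notch (a point): middle of the mouth of the notch in the rim of the grey stool hub, 70 mm from the axis, at the hub's top face 42 mm above the table; x points outwards. The notch is 29 mm wide, 15 mm deep, with a yellow bottom and a yellow line on top. Three ears stick out from the rim at 60, 180 and 300 degrees from the notch, each 32 mm wide, its round end centred 92 mm from the axis and reaching to 108 mm
- hub_centre (a point): centre of the hub's top face, on the turning axis. The hub is a round cast disc 140 mm across, from 14 to 42 mm above the table under the blue swivel plate. It turns stiffly (about 0.25 N m) on the turntable either way without stop and stays where left; pushing an ear sideways turns it
- swivel_notch (a point): middle of the mouth of the notch in the rim of the blue swivel plate, 34 mm from the axis, at its top face 67 mm above the table; x points outwards. The plate is a disc 68 mm across, from 47 to 67 mm above the table, turning by itself on the same axis (0.12 N m, no stop). Notch 18 mm wide, 9 mm deep, yellow inside with a yellow line. Three ears at 60, 180, 300 degrees, 20 mm wide, ends centred at 48, reaching 58 mm
- rack: fixed plywood clamp rack 165 x 240 mm, base 10 mm thick; origin on its underside at the middle pocket's centre; three open pockets side by side along its y axis, 76 mm apart, each 126 mm long (rack x) by 42 mm wide inside, with dark walls 6 mm thick whose tops are 24 mm above the table. The upright pivot of each pocket's lever stands 40 mm to rack -x and 38 mm to rack -y of that pocket's centre
- pocket0 (a point): where the centre of a leg lies when it is home in pocket 0 (at y = -76 mm in the rack, 28 mm above the table, which is 18 mm above the pocket's floor); x along the pocket's length. Home, the leg's top is 46 mm above the table
- lever0 (a joint): locking lever of pocket 0 (rad): 0 = shut, bar across the pocket (to rack +y); grows to 1.75 as it opens counter-clockwise seen from above (1.57 = to rack -x); above 1.35 clear of the pocket. Stays where left (0.06 N m). Bar 12 mm wide, 60 mm from pivot to knob, 49 to 56 mm above the table: shuts only over a leg that is fully down
- lever0_knob (a point): orange upright knob at the end of lever 0, 14 mm thick, from 56 to 82 mm above the table; the point is on its axis, 68 mm up
- pocket1 (a point): where the centre of a leg lies when it is home in pocket 1 (at y = 0 mm in the rack, 28 mm above the table, which is 18 mm above the pocket's floor); x along the pocket's length. Home, the leg's top is 46 mm above the table
- lever1 (a joint): locking lever of pocket 1 (rad): 0 = shut, bar across the pocket (to rack +y); grows to 1.75 as it opens counter-clockwise seen from above (1.57 = to rack -x); above 1.35 clear of the pocket. Stays where left (0.06 N m). Bar 12 mm wide, 60 mm from pivot to knob, 49 to 56 mm above the table: shuts only over a leg that is fully down
- lever1_knob (a point): orange upright knob at the end of lever 1, 14 mm thick, from 56 to 82 mm above the table; the point is on its axis, 68 mm up
- pocket2 (a point): where the centre of a leg lies when it is home in pocket 2 (at y = 76 mm in the rack, 28 mm above the table, which is 18 mm above the pocket's floor); x along the pocket's length. Home, the leg's top is 46 mm above the table
- lever2 (a joint): locking lever of pocket 2 (rad): 0 = shut, bar across the pocket (to rack +y); grows to 1.75 as it opens counter-clockwise seen from above (1.57 = to rack -x); above 1.35 clear of the pocket. Stays where left (0.06 N m). Bar 12 mm wide, 60 mm from pivot to knob, 49 to 56 mm above the table: shuts only over a leg that is fully down
- lever2_knob (a point): orange upright knob at the end of lever 2, 14 mm thick, from 56 to 82 mm above the table; the point is on its axis, 68 mm up
- leg0: loose black stool leg, 120 x 36 x 36 mm, 80 to 170 g, pale wooden ends; origin at its centre, x along its length, both ends and all four sides alike. May be absent
- leg1: loose black stool leg, 120 x 36 x 36 mm, 80 to 170 g, pale wooden ends; origin at its centre, x along its length, both ends and all four sides alike. May be absent
- leg2: loose black stool leg, 120 x 36 x 36 mm, 80 to 170 g, pale wooden ends; origin at its centre, x along its length, both ends and all four sides alike. May be absent
- tape: bystander: yellow tape measure, 62 x 34 x 56 mm
- screw_tin: bystander: can, 64 mm across, 55 mm high
- glue: bystander: bottle with a red cap, 52 mm across, 110 mm high
- pencil_cup: bystander: blue cup, 90 mm high
- offcut: bystander: plywood offcut 100 x 50 x 18 mm lying flat
Things that resemble listed ones, but are neither listed nor needed, are in the scene too. Leave any turquoise look-alike of the leg1 alone.

How it is judged:
By the outcome, as a careful person would: the job done as asked, in the order asked, and still so for the second after the job is handed in, with the robot touching nothing.
Of leg0, leg1, leg2 only 2 to 3 are there at a start; the rules pass over those that are not, and their reading is None.
At some moment in a run one of leg0, leg1, leg2 may be knocked a few centimetres aside while the robot is not near it.
Once in a run the grip may slacken for a moment while it holds something.
It also fails if it takes over 210 s, if anything falls off the work surface, if the arm or the gripper's body presses on something with over 40 N, if the wrist force passes 120 N, or if a joint passes its speed limit or range.

### The arm

A 7-joint arm with a two-finger parallel gripper is mounted at the origin on the work surface. World frame = base frame: x ahead of the robot, y to its left, z up, the work surface at z = 0. Lengths are in m, angles in rad, forces in N, time in s.
With the tool pointing down it reaches from about 0.425 to 0.875 m from the base axis. Payload 4.7 kg.
Tool frame: the origin (TCP) lies at the very end of the fingers, on their centre line; the grasp point (between the pads) lies 19 mm behind it; z points along the fingers, y is the line along which they close (so a half turn about z gives the same grasp; the last joint's range is limited). The gripper opens to 87 mm and grips with 3 to 60 N. Pads are 19 mm wide; open, the fingers measure 117 mm over their backs; the gripper's body (75 mm by 190 mm) begins 51 mm behind the grasp point.
Start: joints at [1.285, 0.321, -0.07, 1.45, 0.023, 1.371, -0.057], TCP at [0.192, -0.621, 0.223] pointing down, gripper open.
Joint ranges: [-2.86, 2.86], [-0.3, 2.09], [-1.38, 1.24], [0.06, 2.45], [-1.56, 4.7], [0.09, 2.05], [-2.69, 2.69]. Speed limits (rad/s): [2.57, 2.57, 3.14, 3.14, 3.14, 3.14, 3.14].

### API

Orientations are given as a rotation vector (axis times angle).
In Python, from bench import ctrl, vision gives the robot as it stands.
- The arm moves only by the tool jog_arm, never from a script. Its argument "increments" is a list of rows, each an object of numbers: "tx", "ty", "tz": the shift along the tool's x, y, z in mm; "wx", "wy", "wz": the turn, a rotation vector about the tool's x, y, z in rad; "gripper": the opening, from 0 (shut) to 1 (fully open). In form: [{"tx": .., "ty": .., "tz": .., "wx": .., "wy": .., "wz": .., "gripper": ..}, ...]. A call has exactly 5 rows; each row is the pose to reach, as a shift and turn from the pose commanded when the call began, along the tool's axes at that moment; what a row does not reach only later rows make up. A row lasts 1/12 s, in which the tool goes at most 41.7 mm and 7.16 degrees, less where a joint would pass 70% of its speed; a pose out of reach is approached as far as the arm can. A call with a gripper value outside its range is refused whole. The fingers move at their own pace and stop on an object; "grip_force" is the grip in N (left out, the last holds). Time passes only in rows, so rows that repeat a pose let the fingers close, or fill a call up. It gives the time, the measured TCP pose, the force, the opening and the grip force at its end, in the units of the state.
- ctrl.get_state(): the state, without advancing time (a new reading comes with each control period).
- vision.get_image(name): name is "scene" or "top"; returns a dict with "color" (420x560x3 uint8, blue, green, red), "fx", "fy", "cx", "cy" (pixels), "extrinsics" (4x4, takes a point from world to camera coordinates). Camera axes: x right, y down, z forward; pixel columns grow to the right and rows downward; lengths in m; the calibration is good to about 2 mm. A picture is of the moment at which its call begins. There is no depth.
- ctrl.close_job(): hands the job in; it is judged then, once.
Trained networks look in the newest picture that a camera, given by its name, has taken for a name from the list of things; names that differ only in an ending like _2 or _b are one class to them, and where a whole thing is asked for, a point or a joint stands for the part that bears it (a point fixed in the world has none). Each returns a list of dicts, best first, with "conf" (0 to 1); they miss things now and then, are a little off and sometimes report something else, mostly with a low value. They report only what shows in the picture. A call takes as long as a camera call. They do not tell look-alikes from the thing itself.
- vision.spot_in(camera, thing): "bbox" ([left, top, right, bottom] in pixels, round what is visible of it).
The state is a dict: "time": time; "joint_positions": joint angles; "qd": joint speeds; "joint_torque": joint torques, N m; "position": TCP position; "tool_rot": TCP orientation; "ft_force": force on the tool from outside, world axes, zero at the start; "torque": the same for the moment, N m; "grip_width": opening from 0.0 (shut) to 1.0 (fully open); "grip_force": force on a finger pad.
Only numpy, scipy, OpenCV 4.12 (cv2) and the standard library are available. Lean on these libraries where they do the work, as an engineer would, in place of code of your own. Each camera call takes 0.05 s, during which the arm holds its last target. There are 200 camera calls.

## Working session

There is one attempt and no reset: what is moved stays moved. The work goes in short steps, Python scripts to look and compute and a tool call to move; the robot and the scene stay as the last step left them, time stands still between calls to the robot, and variables do not carry over. Pictures are saved under pics/ and viewed, at most 14 in all, crops included, and the job is handed in when it is done.

Besides the shell and the picture viewer there is one more tool, called after "Request:" as name(argument=value, ...), one argument or row to a line, values as JSON. jog_arm: Moves the arm, as the interface text tells. Its arguments: {"type":"object","properties":{"increments":{"type":"array"},"grip_force":{"type":"number"}},"required":["increments"]}

```bash
ls; mkdir -p pics; python3 - <<'E'
from bench import ctrl, vision
import cv2,numpy as np
s=ctrl.get_state(); print(s['time'],s['position'],s['tool_rot'],s['grip_width'])
for n in ('scene','top'):
    im=vision.get_image(n); cv2.imwrite(f'pics/{n}0.png',im['color']); print(n,im['fx'],im['cx'],im['cy'],np.round(im['extrinsics'],4).tolist())
    np.savez(f'{n}.npz',**im)
for t in ['turntable','hub_notch','swivel_notch','rack','lever0_knob','leg0']:
    print(t,[(np.round(d['bbox']).astype(int).tolist(),round(d['conf'],2)) for d in vision.spot_in('top',t)])
E
```

```text
pics
0.0 [ 0.1917195  -0.62051638  0.22145751] [-3.10453608e+00 -4.68834550e-01  6.20234227e-04] 1.0016154755485278
scene 452.2335264189287 280.9816256641078 204.90797034306763 [[0.6386, 0.7694, 0.0153, -0.3236], [0.6303, -0.5115, -0.5841, -0.2532], [-0.4416, 0.3826, -0.8115, 1.469], [0.0, 0.0, 0.0, 1.0]]
top 422.46426253684507 282.721504648656 211.05807412738648 [[-0.019, -0.9998, -0.0005, 0.0169], [-0.9838, 0.0188, -0.1783, 0.5141], [0.1782, -0.0029, -0.984, 1.3434], [0.0, 0.0, 0.0, 1.0]]
turntable [([326, 166, 402, 240], 0.93)]
hub_notch [([334, 174, 389, 232], 0.84)]
swivel_notch [([357, 184, 387, 210], 0.74), ([327, 168, 402, 241], 0.58)]
rack [([165, 179, 240, 239], 0.93), ([355, 183, 386, 210], 0.47), ([221, 124, 242, 151], 0.22)]
lever0_knob [([220, 216, 234, 233], 0.62), ([323, 123, 344, 148], 0.28)]
leg0 [([272, 196, 308, 209], 0.96), ([133, 247, 174, 270], 0.95), ([273, 166, 311, 184], 0.82), ([190, 292, 208, 332], 0.59), ([277, 224, 313, 244], 0.56), ([394, 270, 427, 307], 0.55), ([293, 129, 320, 160], 0.5), ([162, 216, 182, 221], 0.35)]
```

```bash
python3 - <<'E'
import cv2,numpy as np
a=cv2.imread('pics/top0.png'); c=a[110:345,120:440]
cv2.imwrite('pics/topc.png',cv2.resize(c,None,fx=2.5,fy=2.5,interpolation=cv2.INTER_CUBIC))
E
```

```text
(no output)
```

View pics/scene0.png

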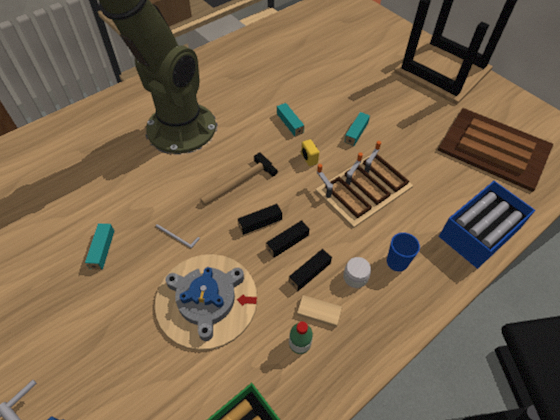

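View pics/topc.png

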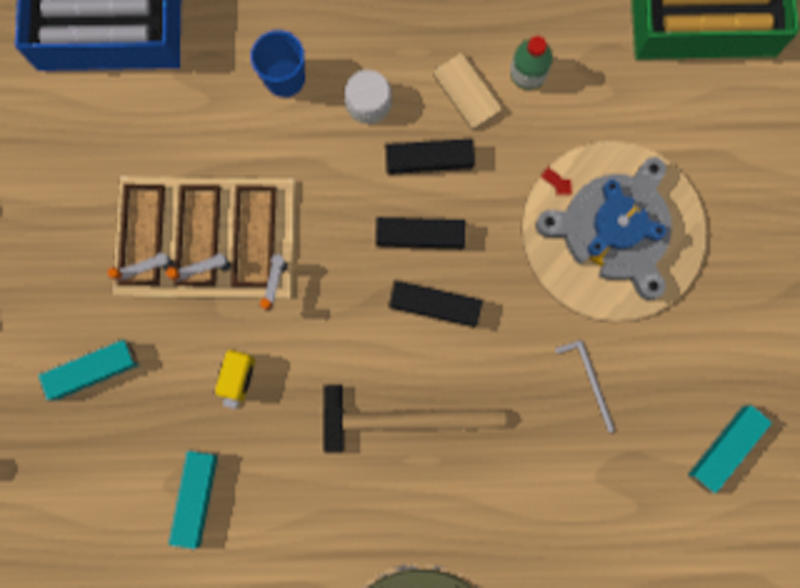

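Black legs are at crop (430,157), (420,233) and (435,303); the three turquoise blocks are look-alikes to leave alone. The rack is at crop (205,237), with levers 1 and 2 near shut and lever 0 nearly open. The turntable is at (615,230), with the red mark to the upper left, the hub notch to the lower left and the swivel notch to the upper right.

```bash
cat > h.py <<'E'
import cv2,numpy as np
from bench import ctrl,vision
from scipy.optimize import minimize
from scipy.spatial.transform import Rotation as R
S=4
def shot(n='top'): return vision.get_image(n)
def K(im): return np.array([[im['fx'],0,im['cx']],[0,im['fy'],im['cy']],[0,0,1.]])
def proj(im,P):
    P=np.atleast_2d(P); E=im['extrinsics']; c=P@E[:3,:3].T+E[:3,3]; q=c@K(im).T; return q[:,:2]/q[:,2:]
def back(im,uv,z):
    E=im['extrinsics']; d=np.c_[np.atleast_2d(uv),np.ones(len(np.atleast_2d(uv)))]@np.linalg.inv(K(im)).T@E[:3,:3]
    o=-E[:3,:3].T@E[:3,3]; return o+d*((z-o[2])/d[:,2])[:,None]
def solid(im,poly,z0,z1,pose,mask=None):
    """silhouette of extruded 2D polygons (list) at pose x,y,yaw, supersampled"""
    x,y,a=pose; c,s=np.cos(a),np.sin(a); m=np.zeros((420*S,560*S),np.uint8)
    for pl in poly:
        w=pl@np.array([[c,s],[-s,c]])+[x,y]
        for z in np.linspace(z0,z1,4):
            q=(proj(im,np.c_[w,np.full(len(w),z)])+.5)*S
            cv2.fillPoly(m,[np.round(q*16).astype(np.int32)],255,shift=4)
    return m
def circ(cx,cy,r): t=np.linspace(0,2*np.pi,40); return np.c_[cx+r*np.cos(t),cy+r*np.sin(t)]
def eared(r,rc,w,which=(60,180,300)):
    L=[circ(0,0,r)]
    for d in which:
        a=np.radians(d); u=np.array([np.cos(a),np.sin(a)]); n=np.array([-u[1],u[0]])*w/2
        L+=[circ(*(u*rc),w/2),np.array([n,u*rc+n,u*rc-n,-n])]
    return L
def rect(l,w): return [np.array([[l,w],[-l,w],[-l,-w],[l,-w]])/2]
def up(m): return cv2.resize(m.astype(np.uint8)*255,None,fx=S,fy=S,interpolation=cv2.INTER_LINEAR)
def fit(im,mask,poly,z0,z1,p0,dil=0,step=(.006,.006,.15)):
    M=up(mask)>127
    def f(p):
        m=solid(im,poly,z0,z1,p)>0
        return -(m&M).sum()/max((m|M).sum(),1)
    p0=np.array(p0,float)
    sim=np.vstack([p0]+[p0+np.eye(3)[i]*step[i] for i in range(3)])
    r=minimize(f,p0,method='Nelder-Mead',options=dict(initial_simplex=sim,xatol=2e-4,fatol=1e-4)); return r.x,-r.fun
def comps(m,amin=20):
    n,l,st,c=cv2.connectedComponentsWithStats(m.astype(np.uint8)); return [(l==i,st[i],c[i]) for i in range(1,n) if st[i][4]>=amin]
def legs(im):
    c=im['color'].astype(int); m=cv2.morphologyEx((c.max(2)<70).astype(np.uint8),cv2.MORPH_OPEN,np.ones((3,3)))
    out=[]
    for mm,st,ce in comps(m,150):
        p=back(im,ce,.03)[0]
        if not(.3<p[0]<.9 and abs(p[1])<.6): continue
        pts=np.argwhere(mm)[:,::-1].astype(np.float32); w=back(im,pts,.036)[:,:2]
        v=np.linalg.svd(w-w.mean(0),full_matrices=False)[2][0]; a=np.arctan2(v[1],v[0])
        q,s=fit(im,mm,rect(.12,.036),0,.036,(*w.mean(0),a),step=(.005,.005,.1)); out.append((q.round(4).tolist(),round(s,2),st[:5].tolist()))
    return out
def disc(im,verbose=1):
    c=im['color'].astype(int); b,g,r=c[...,0],c[...,1],c[...,2]
    roi=np.zeros(b.shape,bool); roi[155:250,315:412]=1
    red=roi&(r>g+70)&(r>b+70)
    blue=roi&(b>r+40)&(b>g+15)
    grey=roi&(c.max(2)-c.min(2)<28)&(c.max(2)>60)
    return red,blue,grey
E
python3 - <<'E'
from h import *
im=dict(np.load('top.npz'))
print('legs',*legs(im),sep='\n')
red,blue,grey=disc(im)
C=back(im,[[120+615/2.5,110+230/2.5]],.012)[0,:2]
B=comps(blue,60); bm=max(B,key=lambda t:t[1][4]); print('blue',bm[1],'red',red.sum(),'grey',grey.sum())
yel=None
hubm=cv2.morphologyEx((grey|blue).astype(np.uint8),cv2.MORPH_CLOSE,np.ones((5,5)))>0
hubm=max(comps(hubm,60),key=lambda t:t[1][4])[0]
for n,mm,po,z0,z1 in(('sw',bm[0],eared(.034,.048,.020),.047,.067),('hub',hubm,eared(.07,.092,.032),.014,.042)):
    best=max((fit(im,mm,po,z0,z1,(*C,a)) for a in np.radians([0,40,80])),key=lambda t:t[1]); print(n,best[0].round(4),'deg',np.degrees(best[0][2])%120,best[1])
    if n=='hub': hc=best[0]
rp=back(im,np.argwhere(red)[:,::-1],.012)[:,:2]; print('red ctr',rp.mean(0),'C',C,'dist',np.linalg.norm(rp.mean(0)-hc[:2]),'ang',np.degrees(np.arctan2(*(rp.mean(0)-hc[:2])[::-1])))
# turntable disc edge: check
y=(im['color'][...,2].astype(int)>170)&(im['color'][...,1]>120)&(im['color'][...,0]<90)
for p in [(120+600/2.5,110+258/2.5),(120+635/2.5,110+212/2.5)]:
    w=back(im,[p],.05)[0,:2]-hc[:2]; print('notch dir',np.degrees(np.arctan2(w[1],w[0])))
# orange knobs
c=im['color'].astype(int); o=(c[...,2]>190)&(c[...,2]>c[...,1]+75)&(c[...,1]>50)&(c[...,0]<90)
for mm,st,ce in comps(o,3): print('orange',st,ce.round(1),back(im,ce,.075)[0,:2].round(4))
dk=(c.max(2)<75); dk[:, :160]=0; dk[:,245:]=0; dk[:175]=0; dk[245:]=0
pts=np.argwhere(dk)[:,::-1]; print('walls',len(pts),cv2.minAreaRect(back(im,pts,.024)[:,:2].astype(np.float32)))
E
```

```text
legs
([0.8811, -0.4032, -1.579], np.float64(0.25), [380, 89, 54, 34, 748])
([0.8798, 0.4087, 1.5975], np.float64(0.33), [131, 97, 54, 30, 587])
([0.8069, -0.4358, -1.5835], np.float64(0.45), [378, 124, 58, 9, 418])
([0.6529, -0.0253, 1.6214], np.float64(0.87), [275, 166, 35, 14, 413])
([0.5475, -0.0108, -1.6328], np.float64(0.88), [271, 197, 35, 13, 406])
([0.4515, -0.0298, -1.7842], np.float64(0.86), [276, 223, 37, 17, 392])
([0.3048, 0.106, -3.1042], np.float64(0.44), [250, 264, 8, 27, 196])
blue [355 182  32  30 426] red 69 grey 1206
sw [ 0.5493 -0.2734  1.2676] deg 72.63069639561219 0.8194310511089682
hub [ 0.5495 -0.274   0.4532] deg 25.966880331795462 0.9401307370387023
red ctr [ 0.61528815 -0.19969135] C [ 0.5462965 -0.2754066] dist 0.09923746370735233 ang 48.46015063409728
notch dir 149.624269926012
notch dir -58.7762912141943
orange [163 218   3   2   6] [164.  218.5] [0.4921 0.3887]
orange [187 218   3   2   6] [188.  218.5] [0.4907 0.3116]
orange [224 230   3   3   7] [225.  230.7] [0.4489 0.1927]
walls 356 ((0.5480443239212036, 0.2786042392253876), (0.22119112312793732, 0.13436350226402283), 87.67410278320312)
```

```bash
cat > p.py <<'E'
import sys,json
from h import *
def yaw_of(rv):
    x=R.from_rotvec(rv).as_matrix()[:,0]; return np.degrees(np.arctan2(x[1],x[0]))
def start(s=None):
    s=s or ctrl.get_state(); return np.array([*np.array(s['position'])*1000,yaw_of(s['tool_rot'])])
def plan(wps,p=None,vmax=38,wmax=7.0):
    """wps: x,y,z(mm),yaw(deg),grip[,rows]; prints calls of 5 rows"""
    p=start() if p is None else np.array(p,float); cur=p.copy(); rows=[]
    for w in wps:
        t=np.array(w[:4],float); t[3]=cur[3]+(t[3]-cur[3]+180)%360-180
        n=max(int(np.ceil(np.linalg.norm(t[:3]-cur[:3])/vmax)),int(np.ceil(abs(t[3]-cur[3])/wmax)),1)
        if len(w)>5: n=max(n,w[5])
        rows+=[(cur+(t-cur)*(i+1)/n,w[4]) for i in range(n)]; cur=t
    while len(rows)%5: rows.append(rows[-1])
    for k in range(0,len(rows),5):
        out=[]; a=np.radians(p[3]); xt=np.array([np.cos(a),np.sin(a)]); yt=np.array([np.sin(a),-np.cos(a)])
        for q,g in rows[k:k+5]:
            d=q-p; tx,ty,tz=[int(round(v)) for v in (d[:2]@xt,d[:2]@yt,-d[2])]; wz=round(-np.radians(d[3]),2)
            out.append(dict(tx=tx,ty=ty,tz=tz,wz=wz,gripper=g))
        print(json.dumps(out)); e=out[-1]
        p=np.array([*(p[:2]+e['tx']*xt+e['ty']*yt),p[2]-e['tz'],p[3]-np.degrees(e['wz'])])
    print('end',p.round(1))
    return p
def polar(c,r,th): return c[0]+r*np.cos(np.radians(th)),c[1]+r*np.sin(np.radians(th))
E
python3 - <<'E'
from p import *
C=(549.4,-273.8)
x,y=polar(C,95,-34)
plan([(x,y,150,146,.6),(x,y,24,146,.6,4)])
E
```

```text
[{"tx": 27, "ty": -8, "tz": 4, "wz": -0.12, "gripper": 0.6}, {"tx": 53, "ty": -16, "tz": 8, "wz": -0.24, "gripper": 0.6}, {"tx": 80, "ty": -24, "tz": 11, "wz": -0.36, "gripper": 0.6}, {"tx": 106, "ty": -32, "tz": 15, "wz": -0.47, "gripper": 0.6}, {"tx": 133, "ty": -40, "tz": 19, "wz": -0.59, "gripper": 0.6}]
[{"tx": 26, "ty": 8, "tz": 4, "wz": -0.12, "gripper": 0.6}, {"tx": 53, "ty": 16, "tz": 8, "wz": -0.24, "gripper": 0.6}, {"tx": 79, "ty": 24, "tz": 11, "wz": -0.36, "gripper": 0.6}, {"tx": 106, "ty": 32, "tz": 15, "wz": -0.48, "gripper": 0.6}, {"tx": 132, "ty": 40, "tz": 19, "wz": -0.59, "gripper": 0.6}]
[{"tx": 17, "ty": 22, "tz": 4, "wz": -0.12, "gripper": 0.6}, {"tx": 35, "ty": 43, "tz": 8, "wz": -0.24, "gripper": 0.6}, {"tx": 52, "ty": 65, "tz": 12, "wz": -0.36, "gripper": 0.6}, {"tx": 70, "ty": 86, "tz": 15, "wz": -0.48, "gripper": 0.6}, {"tx": 87, "ty": 107, "tz": 19, "wz": -0.6, "gripper": 0.6}]
[{"tx": 2, "ty": 28, "tz": 4, "wz": -0.11, "gripper": 0.6}, {"tx": 5, "ty": 56, "tz": 8, "wz": -0.23, "gripper": 0.6}, {"tx": 7, "ty": 83, "tz": 12, "wz": -0.35, "gripper": 0.6}, {"tx": 9, "ty": 111, "tz": 15, "wz": -0.47, "gripper": 0.6}, {"tx": 9, "ty": 111, "tz": 47, "wz": -0.47, "gripper": 0.6}]
[{"tx": 0, "ty": 0, "tz": 31, "wz": 0.0, "gripper": 0.6}, {"tx": 0, "ty": 0, "tz": 63, "wz": 0.0, "gripper": 0.6}, {"tx": 0, "ty": 0, "tz": 94, "wz": 0.0, "gripper": 0.6}, {"tx": 0, "ty": 0, "tz": 94, "wz": 0.0, "gripper": 0.6}, {"tx": 0, "ty": 0, "tz": 94, "wz": 0.0, "gripper": 0.6}]
end [ 628.4 -327.2   24.4  146.1]
```

Request:
jog_arm(
  increments=[
    {"tx":27,"ty":-8,"tz":4,"wz":-0.12,"gripper":0.6},
    {"tx":53,"ty":-16,"tz":8,"wz":-0.24,"gripper":0.6},
    {"tx":80,"ty":-24,"tz":11,"wz":-0.36,"gripper":0.6},
    {"tx":106,"ty":-32,"tz":15,"wz":-0.47,"gripper":0.6},
    {"tx":133,"ty":-40,"tz":19,"wz":-0.59,"gripper":0.6},
  ],
)

```text
validation failed for argument at $.in...
```

Request:
jog_arm(
  increments=[
    {"tx":26,"ty":8,"tz":4,"wz":-0.12,"gripper":0.6},
    {"tx":53,"ty":16,"tz":8,"wz":-0.24,"gripper":0.6},
    {"tx":79,"ty":24,"tz":11,"wz":-0.36,"gripper":0.6},
    {"tx":106,"ty":32,"tz":15,"wz":-0.48,"gripper":0.6},
    {"tx":132,"ty":40,"tz":19,"wz":-0.59,"gripper":0.6},
  ],
)

```text
validation failed for argument at $.in...
```

Request:
jog_arm(
  increments=[
    {"tx":17,"ty":22,"tz":4,"wz":-0.12,"gripper":0.6},
    {"tx":35,"ty":43,"tz":8,"wz":-0.24,"gripper":0.6},
    {"tx":52,"ty":65,"tz":12,"wz":-0.36,"gripper":0.6},
    {"tx":70,"ty":86,"tz":15,"wz":-0.48,"gripper":0.6},
    {"tx":87,"ty":107,"tz":19,"wz":-0.6,"gripper":0.6},
  ],
)

```text
validation failed for argument at $.in...
```

Request:
jog_arm(
  increments=[
    {"tx":2,"ty":28,"tz":4,"wz":-0.11,"gripper":0.6},
    {"tx":5,"ty":56,"tz":8,"wz":-0.23,"gripper":0.6},
    {"tx":7,"ty":83,"tz":12,"wz":-0.35,"gripper":0.6},
    {"tx":9,"ty":111,"tz":15,"wz":-0.47,"gripper":0.6},
    {"tx":9,"ty":111,"tz":15,"wz":-0.47,"gripper":0.6},
  ],
)

```text
validation failed for argument at $.in...
```

Request:
jog_arm(
  increments=[
    {"tx":27,"ty":-8,"tz":4,"wx":0,"wy":0,"wz":-0.12,"gripper":0.6},
    {"tx":53,"ty":-16,"tz":8,"wx":0,"wy":0,"wz":-0.24,"gripper":0.6},
    {"tx":80,"ty":-24,"tz":11,"wx":0,"wy":0,"wz":-0.36,"gripper":0.6},
    {"tx":106,"ty":-32,"tz":15,"wx":0,"wy":0,"wz":-0.47,"gripper":0.6},
    {"tx":133,"ty":-40,"tz":19,"wx":0,"wy":0,"wz":-0.59,"gripper":0.6},
  ],
)

```text
time: 0.82
position: [0.308, -0.5429, 0.2036]
tool_rot: [2.832, 1.359, -0.0]
ft_force: [-0.1, -0.0, 0.9]
grip_width: 0.706
grip_force: 0.0
```

```bash
sed -i 's/tz=tz,wz=wz/tz=tz,wx=0,wy=0,wz=wz/' p.py; python3 -c "
from p import *
print(start())"
```

```text
[ 307.99697528 -542.87712798  203.61590133   51.27563048]
```

Request:
jog_arm(
  increments=[
    {"tx":26,"ty":8,"tz":4,"wx":0,"wy":0,"wz":-0.12,"gripper":0.6},
    {"tx":53,"ty":16,"tz":8,"wx":0,"wy":0,"wz":-0.24,"gripper":0.6},
    {"tx":79,"ty":24,"tz":11,"wx":0,"wy":0,"wz":-0.36,"gripper":0.6},
    {"tx":106,"ty":32,"tz":15,"wx":0,"wy":0,"wz":-0.48,"gripper":0.6},
    {"tx":132,"ty":40,"tz":19,"wx":0,"wy":0,"wz":-0.59,"gripper":0.6},
  ],
)

```text
time: 1.23
position: [0.4225, -0.4653, 0.1846]
tool_rot: [2.314, 2.125, -0.0]
ft_force: [0.0, -1.0, 0.9]
grip_width: 0.603
grip_force: 0.0
```

Request:
jog_arm(
  increments=[
    {"tx":17,"ty":22,"tz":4,"wx":0,"wy":0,"wz":-0.12,"gripper":0.6},
    {"tx":35,"ty":43,"tz":8,"wx":0,"wy":0,"wz":-0.24,"gripper":0.6},
    {"tx":52,"ty":65,"tz":12,"wx":0,"wy":0,"wz":-0.36,"gripper":0.6},
    {"tx":70,"ty":86,"tz":15,"wx":0,"wy":0,"wz":-0.48,"gripper":0.6},
    {"tx":87,"ty":107,"tz":19,"wx":0,"wy":0,"wz":-0.6,"gripper":0.6},
  ],
)

```text
time: 1.65
position: [0.537, -0.3884, 0.1656]
tool_rot: [1.582, 2.713, -0.0]
ft_force: [-0.0, 0.6, -0.4]
grip_width: 0.598
grip_force: 0.0
```

Request:
jog_arm(
  increments=[
    {"tx":2,"ty":28,"tz":4,"wx":0,"wy":0,"wz":-0.11,"gripper":0.6},
    {"tx":5,"ty":56,"tz":8,"wx":0,"wy":0,"wz":-0.23,"gripper":0.6},
    {"tx":7,"ty":83,"tz":12,"wx":0,"wy":0,"wz":-0.35,"gripper":0.6},
    {"tx":9,"ty":111,"tz":15,"wx":0,"wy":0,"wz":-0.47,"gripper":0.6},
    {"tx":9,"ty":111,"tz":15,"wx":0,"wy":0,"wz":-0.47,"gripper":0.6},
  ],
)

```text
time: 2.07
position: [0.633, -0.3202, 0.1495]
tool_rot: [0.897, 3.01, 0.01]
ft_force: [-1.0, 1.2, 0.2]
grip_width: 0.601
grip_force: 0.0
```

```bash
python3 - <<'E'
from p import *
C=(549.4,-273.8)
print(start().round(1))
w=[(*polar(C,95,-34),24,146,.6,4)]
w+=[(*polar(C,95,-34-d),24,146-d,.45) for d in np.linspace(0,97.5,16)]
plan(w)
E
```

```text
[ 633.  -320.2  149.5  146.8]
[{"tx": 0, "ty": -2, "tz": 31, "wx": 0, "wy": 0, "wz": 0.0, "gripper": 0.6}, {"tx": 0, "ty": -4, "tz": 63, "wx": 0, "wy": 0, "wz": 0.01, "gripper": 0.6}, {"tx": 0, "ty": -6, "tz": 94, "wx": 0, "wy": 0, "wz": 0.01, "gripper": 0.6}, {"tx": 0, "ty": -8, "tz": 125, "wx": 0, "wy": 0, "wz": 0.01, "gripper": 0.6}, {"tx": 0, "ty": -8, "tz": 125, "wx": 0, "wy": 0, "wz": 0.01, "gripper": 0.45}]
[{"tx": 1, "ty": -11, "tz": 0, "wx": 0, "wy": 0, "wz": 0.12, "gripper": 0.45}, {"tx": 3, "ty": -22, "tz": 0, "wx": 0, "wy": 0, "wz": 0.23, "gripper": 0.45}, {"tx": 6, "ty": -32, "tz": 0, "wx": 0, "wy": 0, "wz": 0.34, "gripper": 0.45}, {"tx": 10, "ty": -42, "tz": 0, "wx": 0, "wy": 0, "wz": 0.46, "gripper": 0.45}, {"tx": 15, "ty": -51, "tz": 0, "wx": 0, "wy": 0, "wz": 0.57, "gripper": 0.45}]
[{"tx": 1, "ty": -11, "tz": 0, "wx": 0, "wy": 0, "wz": 0.11, "gripper": 0.45}, {"tx": 3, "ty": -22, "tz": 0, "wx": 0, "wy": 0, "wz": 0.23, "gripper": 0.45}, {"tx": 6, "ty": -32, "tz": 0, "wx": 0, "wy": 0, "wz": 0.34, "gripper": 0.45}, {"tx": 10, "ty": -42, "tz": 0, "wx": 0, "wy": 0, "wz": 0.46, "gripper": 0.45}, {"tx": 15, "ty": -51, "tz": 0, "wx": 0, "wy": 0, "wz": 0.57, "gripper": 0.45}]
[{"tx": 1, "ty": -11, "tz": 0, "wx": 0, "wy": 0, "wz": 0.11, "gripper": 0.45}, {"tx": 2, "ty": -22, "tz": 0, "wx": 0, "wy": 0, "wz": 0.23, "gripper": 0.45}, {"tx": 5, "ty": -32, "tz": 0, "wx": 0, "wy": 0, "wz": 0.34, "gripper": 0.45}, {"tx": 9, "ty": -42, "tz": 0, "wx": 0, "wy": 0, "wz": 0.45, "gripper": 0.45}, {"tx": 15, "ty": -52, "tz": 0, "wx": 0, "wy": 0, "wz": 0.57, "gripper": 0.45}]
end [ 486.  -344.6   24.5   48.3]
```

Request:
jog_arm(
  increments=[
    {"tx":0,"ty":0,"tz":10,"wx":0,"wy":0,"wz":0,"gripper":0.6},
    {"tx":0,"ty":0,"tz":20,"wx":0,"wy":0,"wz":0,"gripper":0.6},
    {"tx":0,"ty":0,"tz":50,"wx":0,"wy":0,"wz":0,"gripper":0.6},
    {"tx":0,"ty":0,"tz":60,"wx":0,"wy":0,"wz":0,"gripper":0.6},
    {"tx":0,"ty":0,"tz":60,"wx":0,"wy":0,"wz":0,"gripper":0.6},
  ],
)

```text
time: 2.48
position: [0.6242, -0.3281, 0.0858]
tool_rot: [-0.918, -2.996, 0.0]
ft_force: [-0.8, 0.5, -0.6]
grip_width: 0.6
grip_force: 0.0
```

```bash
python3 - <<'E'
from p import *
C=(549.4,-273.8)
print(start().round(1))
w=[(*polar(C,95,-34),24,146,.6,4)]
w+=[(*polar(C,95,-34-d),24,146-d,.45) for d in np.linspace(0,97.5,16)]
plan(w)
E
```

```text
[ 624.2 -328.1   85.8  145.9]
[{"tx": -1, "ty": 1, "tz": 15, "wx": 0, "wy": 0, "wz": -0.0, "gripper": 0.6}, {"tx": -1, "ty": 2, "tz": 31, "wx": 0, "wy": 0, "wz": -0.0, "gripper": 0.6}, {"tx": -2, "ty": 2, "tz": 46, "wx": 0, "wy": 0, "wz": -0.0, "gripper": 0.6}, {"tx": -3, "ty": 3, "tz": 62, "wx": 0, "wy": 0, "wz": -0.0, "gripper": 0.6}, {"tx": -3, "ty": 3, "tz": 62, "wx": 0, "wy": 0, "wz": -0.0, "gripper": 0.45}]
[{"tx": 1, "ty": -11, "tz": 0, "wx": 0, "wy": 0, "wz": 0.11, "gripper": 0.45}, {"tx": 3, "ty": -21, "tz": 0, "wx": 0, "wy": 0, "wz": 0.23, "gripper": 0.45}, {"tx": 6, "ty": -32, "tz": 0, "wx": 0, "wy": 0, "wz": 0.34, "gripper": 0.45}, {"tx": 10, "ty": -41, "tz": 0, "wx": 0, "wy": 0, "wz": 0.45, "gripper": 0.45}, {"tx": 15, "ty": -51, "tz": 0, "wx": 0, "wy": 0, "wz": 0.57, "gripper": 0.45}]
[{"tx": 1, "ty": -11, "tz": 0, "wx": 0, "wy": 0, "wz": 0.11, "gripper": 0.45}, {"tx": 3, "ty": -21, "tz": 0, "wx": 0, "wy": 0, "wz": 0.22, "gripper": 0.45}, {"tx": 6, "ty": -32, "tz": 0, "wx": 0, "wy": 0, "wz": 0.34, "gripper": 0.45}, {"tx": 10, "ty": -42, "tz": 0, "wx": 0, "wy": 0, "wz": 0.45, "gripper": 0.45}, {"tx": 15, "ty": -51, "tz": 0, "wx": 0, "wy": 0, "wz": 0.56, "gripper": 0.45}]
[{"tx": 1, "ty": -11, "tz": 0, "wx": 0, "wy": 0, "wz": 0.12, "gripper": 0.45}, {"tx": 2, "ty": -21, "tz": 0, "wx": 0, "wy": 0, "wz": 0.23, "gripper": 0.45}, {"tx": 5, "ty": -32, "tz": 0, "wx": 0, "wy": 0, "wz": 0.34, "gripper": 0.45}, {"tx": 10, "ty": -42, "tz": 0, "wx": 0, "wy": 0, "wz": 0.46, "gripper": 0.45}, {"tx": 15, "ty": -51, "tz": 0, "wx": 0, "wy": 0, "wz": 0.57, "gripper": 0.45}]
end [ 486.5 -344.9   23.8   48.5]
```

Request:
jog_arm(
  increments=[
    {"tx":0,"ty":1,"tz":15,"wx":0,"wy":0,"wz":0,"gripper":0.6},
    {"tx":0,"ty":1,"tz":30,"wx":0,"wy":0,"wz":0,"gripper":0.6},
    {"tx":0,"ty":1,"tz":46,"wx":0,"wy":0,"wz":0,"gripper":0.6},
    {"tx":0,"ty":1,"tz":62,"wx":0,"wy":0,"wz":0,"gripper":0.6},
    {"tx":0,"ty":1,"tz":62,"wx":0,"wy":0,"wz":0,"gripper":0.6},
  ],
)

```text
time: 2.9
position: [0.6264, -0.3256, 0.0241]
tool_rot: [-0.914, -2.999, -0.001]
ft_force: [-1.0, -0.3, -0.7]
grip_width: 0.599
grip_force: 0.0
```

Request:
jog_arm(
  increments=[
    {"tx":0,"ty":0,"tz":0,"wx":0,"wy":0,"wz":0,"gripper":0.45},
    {"tx":0,"ty":0,"tz":0,"wx":0,"wy":0,"wz":0,"gripper":0.45},
    {"tx":0,"ty":0,"tz":0,"wx":0,"wy":0,"wz":0,"gripper":0.45},
    {"tx":0,"ty":0,"tz":0,"wx":0,"wy":0,"wz":0,"gripper":0.45},
    {"tx":0,"ty":0,"tz":0,"wx":0,"wy":0,"wz":0,"gripper":0.45},
  ],
)

```text
time: 3.32
position: [0.6295, -0.3267, 0.0296]
tool_rot: [0.916, 3.004, -0.001]
ft_force: [0.7, -0.6, 0.2]
grip_width: 0.458
grip_force: 0.0
```

```bash
python3 - <<'E'
from p import *
C=(549.4,-273.8)
print(start().round(1))
w=[(*polar(C,95,-34-d),24,146-d,.45) for d in np.linspace(6.5,97.5,15)]
plan(w)
E
```

```text
[ 629.5 -326.7   29.6  146.1]
[{"tx": 2, "ty": -12, "tz": 6, "wx": 0, "wy": 0, "wz": 0.11, "gripper": 0.45}, {"tx": 4, "ty": -22, "tz": 6, "wx": 0, "wy": 0, "wz": 0.23, "gripper": 0.45}, {"tx": 7, "ty": -33, "tz": 6, "wx": 0, "wy": 0, "wz": 0.34, "gripper": 0.45}, {"tx": 11, "ty": -43, "tz": 6, "wx": 0, "wy": 0, "wz": 0.46, "gripper": 0.45}, {"tx": 16, "ty": -52, "tz": 6, "wx": 0, "wy": 0, "wz": 0.57, "gripper": 0.45}]
[{"tx": 1, "ty": -11, "tz": 0, "wx": 0, "wy": 0, "wz": 0.11, "gripper": 0.45}, {"tx": 2, "ty": -21, "tz": 0, "wx": 0, "wy": 0, "wz": 0.23, "gripper": 0.45}, {"tx": 5, "ty": -32, "tz": 0, "wx": 0, "wy": 0, "wz": 0.34, "gripper": 0.45}, {"tx": 10, "ty": -42, "tz": 0, "wx": 0, "wy": 0, "wz": 0.45, "gripper": 0.45}, {"tx": 15, "ty": -51, "tz": 0, "wx": 0, "wy": 0, "wz": 0.57, "gripper": 0.45}]
[{"tx": 0, "ty": -11, "tz": 0, "wx": 0, "wy": 0, "wz": 0.11, "gripper": 0.45}, {"tx": 2, "ty": -21, "tz": 0, "wx": 0, "wy": 0, "wz": 0.22, "gripper": 0.45}, {"tx": 5, "ty": -32, "tz": 0, "wx": 0, "wy": 0, "wz": 0.34, "gripper": 0.45}, {"tx": 9, "ty": -42, "tz": 0, "wx": 0, "wy": 0, "wz": 0.45, "gripper": 0.45}, {"tx": 15, "ty": -51, "tz": 0, "wx": 0, "wy": 0, "wz": 0.56, "gripper": 0.45}]
end [ 486.5 -344.5   23.6   48.7]
```

Request:
jog_arm(
  increments=[
    {"tx":2,"ty":-11,"tz":2,"wx":0,"wy":0,"wz":0.11,"gripper":0.45},
    {"tx":4,"ty":-22,"tz":2,"wx":0,"wy":0,"wz":0.23,"gripper":0.45},
    {"tx":7,"ty":-33,"tz":2,"wx":0,"wy":0,"wz":0.34,"gripper":0.45},
    {"tx":11,"ty":-43,"tz":2,"wx":0,"wy":0,"wz":0.46,"gripper":0.45},
    {"tx":16,"ty":-52,"tz":2,"wx":0,"wy":0,"wz":0.57,"gripper":0.45},
  ],
)

```text
time: 3.73
position: [0.5889, -0.3602, 0.0276]
tool_rot: [1.728, 2.618, 0.004]
ft_force: [3.4, 1.3, -1.8]
grip_width: 0.448
grip_force: 2.0
```

```bash
python3 - <<'E'
from p import *
C=(549.4,-273.8)
print(start().round(1), polar(C,95,-34-32.5))
E
```

```text
[ 588.9 -360.2   27.6  113.1] (np.float64(587.2811615478984), np.float64(-360.92070706658683))
```

Tracking well; continue.

Request:
jog_arm(
  increments=[
    {"tx":1,"ty":-11,"tz":0,"wx":0,"wy":0,"wz":0.11,"gripper":0.45},
    {"tx":2,"ty":-21,"tz":0,"wx":0,"wy":0,"wz":0.23,"gripper":0.45},
    {"tx":5,"ty":-32,"tz":0,"wx":0,"wy":0,"wz":0.34,"gripper":0.45},
    {"tx":10,"ty":-42,"tz":0,"wx":0,"wy":0,"wz":0.45,"gripper":0.45},
    {"tx":15,"ty":-51,"tz":0,"wx":0,"wy":0,"wz":0.57,"gripper":0.45},
  ],
)

```text
time: 4.15
position: [0.5355, -0.3679, 0.0276]
tool_rot: [2.395, 2.026, 0.004]
ft_force: [4.1, -0.5, -1.4]
grip_width: 0.45
grip_force: 1.9
```

```bash
python3 - <<'E'
from p import *
C=(549.4,-273.8)
print(start().round(1), polar(C,95,-34-65))
w=[(*polar(C,95,-34-d),24,146-d,.45) for d in np.linspace(71.5,97.5,5)]
plan(w)
E
```

```text
[ 535.5 -367.9   27.6   80.5] (np.float64(534.5387258211781), np.float64(-367.6303923565381))
[{"tx": 1, "ty": -12, "tz": 4, "wx": 0, "wy": 0, "wz": 0.1, "gripper": 0.45}, {"tx": 2, "ty": -22, "tz": 4, "wx": 0, "wy": 0, "wz": 0.22, "gripper": 0.45}, {"tx": 5, "ty": -33, "tz": 4, "wx": 0, "wy": 0, "wz": 0.33, "gripper": 0.45}, {"tx": 9, "ty": -43, "tz": 4, "wx": 0, "wy": 0, "wz": 0.44, "gripper": 0.45}, {"tx": 15, "ty": -52, "tz": 4, "wx": 0, "wy": 0, "wz": 0.56, "gripper": 0.45}]
end [ 486.7 -344.5   23.6   48.4]
```

Request:
jog_arm(
  increments=[
    {"tx":1,"ty":-11,"tz":2,"wx":0,"wy":0,"wz":0.11,"gripper":0.45},
    {"tx":2,"ty":-22,"tz":2,"wx":0,"wy":0,"wz":0.22,"gripper":0.45},
    {"tx":5,"ty":-33,"tz":2,"wx":0,"wy":0,"wz":0.33,"gripper":0.45},
    {"tx":9,"ty":-43,"tz":2,"wx":0,"wy":0,"wz":0.44,"gripper":0.45},
    {"tx":15,"ty":-51,"tz":2,"wx":0,"wy":0,"wz":0.56,"gripper":0.45},
  ],
)

```text
time: 4.57
position: [0.4878, -0.3456, 0.0264]
tool_rot: [2.861, 1.285, 0.005]
ft_force: [1.8, -3.2, -1.0]
grip_width: 0.451
grip_force: 2.0
```

Request:
jog_arm(
  increments=[
    {"tx":0,"ty":0,"tz":0,"wx":0,"wy":0,"wz":0,"gripper":0.3},
    {"tx":0,"ty":0,"tz":0,"wx":0,"wy":0,"wz":0,"gripper":0.3},
    {"tx":0,"ty":0,"tz":0,"wx":0,"wy":0,"wz":0,"gripper":0.3},
    {"tx":0,"ty":0,"tz":0,"wx":0,"wy":0,"wz":0,"gripper":0.3},
    {"tx":0,"ty":0,"tz":0,"wx":0,"wy":0,"wz":0,"gripper":0.3},
  ],
  grip_force=15,
)

```text
time: 4.98
position: [0.4872, -0.3456, 0.026]
tool_rot: [2.859, 1.297, 0.002]
ft_force: [-1.0, -1.3, 6.7]
grip_width: 0.362
grip_force: 15.0
```

```bash
python3 - <<'E'
from p import *
C=np.array((549.4,-273.8))
p=start(); d=p[:2]-C; print(p.round(1), polar(C,95,-34-97.5),np.degrees(np.arctan2(d[1],d[0])),np.hypot(*d))
im=shot(); red,blue,grey=disc(im); cv2.imwrite('pics/a1.png',cv2.resize(im['color'][150:260,310:420],None,fx=5,fy=5,interpolation=cv2.INTER_CUBIC))
E
```

```text
[ 487.2 -345.6   26.    48.8] (np.float64(486.4510954195049), np.float64(-344.9507934749552)) -130.87471193902567 94.99835041033553
```

View pics/a1.png

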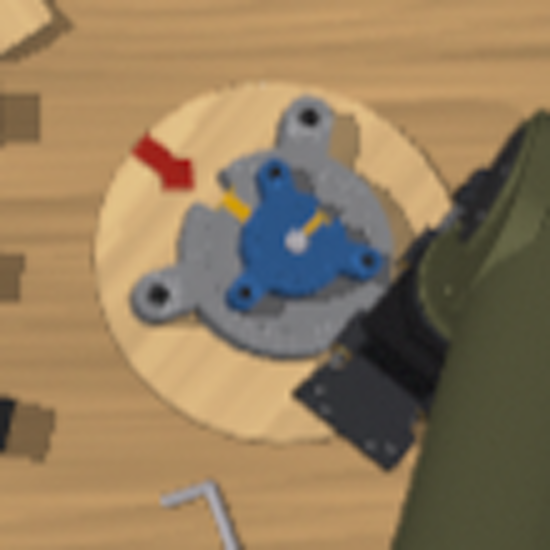

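The hub notch (210,195) now faces the arrow (165,163), and the hub ear is held. Next I release it and go to the swivel ear.

Request:
jog_arm(
  increments=[
    {"tx":0,"ty":0,"tz":0,"wx":0,"wy":0,"wz":0,"gripper":0.5},
    {"tx":0,"ty":0,"tz":0,"wx":0,"wy":0,"wz":0,"gripper":0.5},
    {"tx":0,"ty":0,"tz":-10,"wx":0,"wy":0,"wz":0,"gripper":0.5},
    {"tx":0,"ty":0,"tz":-40,"wx":0,"wy":0,"wz":0,"gripper":0.5},
    {"tx":0,"ty":0,"tz":-70,"wx":0,"wy":0,"wz":0,"gripper":0.5},
  ],
)

```text
time: 5.45
position: [0.4844, -0.3428, 0.0936]
tool_rot: [-2.857, -1.295, 0.004]
ft_force: [-0.2, -0.7, 0.6]
grip_width: 0.498
grip_force: 0.0
```

```bash
python3 - <<'E'
from p import *
C=(549.4,-273.8)
print(start().round(1))
p=plan([(*polar(C,51,-107.4),90,72.6,.45,5),(*polar(C,51,-107.4),55,72.6,.45,4)])
E
```

```text
[ 484.4 -342.8   93.6   48.8]
[{"tx": 10, "ty": 5, "tz": 1, "wx": 0, "wy": 0, "wz": -0.08, "gripper": 0.45}, {"tx": 19, "ty": 10, "tz": 1, "wx": 0, "wy": 0, "wz": -0.17, "gripper": 0.45}, {"tx": 29, "ty": 14, "tz": 2, "wx": 0, "wy": 0, "wz": -0.25, "gripper": 0.45}, {"tx": 38, "ty": 19, "tz": 3, "wx": 0, "wy": 0, "wz": -0.33, "gripper": 0.45}, {"tx": 48, "ty": 24, "tz": 4, "wx": 0, "wy": 0, "wz": -0.42, "gripper": 0.45}]
[{"tx": 0, "ty": 0, "tz": 8, "wx": 0, "wy": 0, "wz": 0.0, "gripper": 0.45}, {"tx": 0, "ty": 0, "tz": 17, "wx": 0, "wy": 0, "wz": 0.0, "gripper": 0.45}, {"tx": 0, "ty": 0, "tz": 26, "wx": 0, "wy": 0, "wz": 0.0, "gripper": 0.45}, {"tx": 0, "ty": 0, "tz": 35, "wx": 0, "wy": 0, "wz": 0.0, "gripper": 0.45}, {"tx": 0, "ty": 0, "tz": 35, "wx": 0, "wy": 0, "wz": 0.0, "gripper": 0.45}]
end [ 534.  -322.5   54.6   72.8]
```

Request:
jog_arm(
  increments=[
    {"tx":10,"ty":5,"tz":0,"wx":0,"wy":0,"wz":-0.08,"gripper":0.45},
    {"tx":19,"ty":10,"tz":0,"wx":0,"wy":0,"wz":-0.17,"gripper":0.45},
    {"tx":28,"ty":14,"tz":0,"wx":0,"wy":0,"wz":-0.25,"gripper":0.45},
    {"tx":38,"ty":19,"tz":0,"wx":0,"wy":0,"wz":-0.33,"gripper":0.45},
    {"tx":47,"ty":24,"tz":0,"wx":0,"wy":0,"wz":-0.42,"gripper":0.45},
  ],
)

```text
time: 5.87
position: [0.5352, -0.3239, 0.0947]
tool_rot: [-2.523, -1.869, 0.0]
ft_force: [0.5, -0.7, 0.2]
grip_width: 0.449
grip_force: 0.0
```

Request:
jog_arm(
  increments=[
    {"tx":0,"ty":0,"tz":0,"wx":0,"wy":0,"wz":0,"gripper":0.45},
    {"tx":0,"ty":0,"tz":0,"wx":0,"wy":0,"wz":0,"gripper":0.45},
    {"tx":0,"ty":0,"tz":10,"wx":0,"wy":0,"wz":0,"gripper":0.45},
    {"tx":0,"ty":0,"tz":20,"wx":0,"wy":0,"wz":0,"gripper":0.45},
    {"tx":0,"ty":0,"tz":36,"wx":0,"wy":0,"wz":0,"gripper":0.45},
  ],
)

```text
time: 6.28
position: [0.5346, -0.3257, 0.0584]
tool_rot: [2.53, 1.86, -0.0]
ft_force: [0.1, 0.1, 0.2]
grip_width: 0.451
grip_force: 0.0
```

Request:
jog_arm(
  increments=[
    {"tx":0,"ty":0,"tz":0,"wx":0,"wy":0,"wz":0,"gripper":0.35},
    {"tx":0,"ty":0,"tz":0,"wx":0,"wy":0,"wz":0,"gripper":0.35},
    {"tx":0,"ty":0,"tz":0,"wx":0,"wy":0,"wz":0,"gripper":0.35},
    {"tx":0,"ty":0,"tz":0,"wx":0,"wy":0,"wz":0,"gripper":0.35},
    {"tx":0,"ty":0,"tz":0,"wx":0,"wy":0,"wz":0,"gripper":0.35},
  ],
)

```text
time: 6.7
position: [0.5354, -0.3251, 0.0594]
tool_rot: [2.529, 1.862, 0.001]
ft_force: [-0.3, -0.6, -0.4]
grip_width: 0.351
grip_force: 0.0
```

```bash
python3 - <<'E'
from p import *
C=(549.4,-273.8)
p=start(); d=p[:2]-C; print(p.round(1),np.degrees(np.arctan2(d[1],d[0])),np.hypot(*d))
plan([(*polar(C,51,-107.4+d),55,72.6+d,.35) for d in np.linspace(6.4,95.9,15)])
E
```

```text
[ 535.4 -325.1   59.4   72.7] -105.22786135304695 53.169125624766025
[{"tx": 2, "ty": 4, "tz": 4, "wx": 0, "wy": 0, "wz": -0.11, "gripper": 0.35}, {"tx": 3, "ty": 9, "tz": 4, "wx": 0, "wy": 0, "wz": -0.22, "gripper": 0.35}, {"tx": 5, "ty": 15, "tz": 4, "wx": 0, "wy": 0, "wz": -0.33, "gripper": 0.35}, {"tx": 7, "ty": 20, "tz": 4, "wx": 0, "wy": 0, "wz": -0.44, "gripper": 0.35}, {"tx": 10, "ty": 25, "tz": 4, "wx": 0, "wy": 0, "wz": -0.56, "gripper": 0.35}]
[{"tx": 0, "ty": 6, "tz": 0, "wx": 0, "wy": 0, "wz": -0.11, "gripper": 0.35}, {"tx": 1, "ty": 11, "tz": 0, "wx": 0, "wy": 0, "wz": -0.22, "gripper": 0.35}, {"tx": 3, "ty": 17, "tz": 0, "wx": 0, "wy": 0, "wz": -0.33, "gripper": 0.35}, {"tx": 5, "ty": 22, "tz": 0, "wx": 0, "wy": 0, "wz": -0.44, "gripper": 0.35}, {"tx": 7, "ty": 27, "tz": 0, "wx": 0, "wy": 0, "wz": -0.55, "gripper": 0.35}]
[{"tx": 1, "ty": 6, "tz": 0, "wx": 0, "wy": 0, "wz": -0.12, "gripper": 0.35}, {"tx": 2, "ty": 11, "tz": 0, "wx": 0, "wy": 0, "wz": -0.23, "gripper": 0.35}, {"tx": 3, "ty": 17, "tz": 0, "wx": 0, "wy": 0, "wz": -0.34, "gripper": 0.35}, {"tx": 5, "ty": 22, "tz": 0, "wx": 0, "wy": 0, "wz": -0.45, "gripper": 0.35}, {"tx": 8, "ty": 27, "tz": 0, "wx": 0, "wy": 0, "wz": -0.56, "gripper": 0.35}]
end [ 599.4 -284.2   55.4  168.4]
```

Request:
jog_arm(
  increments=[
    {"tx":2,"ty":4,"tz":4,"wx":0,"wy":0,"wz":-0.11,"gripper":0.35},
    {"tx":3,"ty":9,"tz":4,"wx":0,"wy":0,"wz":-0.22,"gripper":0.35},
    {"tx":5,"ty":15,"tz":4,"wx":0,"wy":0,"wz":-0.33,"gripper":0.35},
    {"tx":7,"ty":20,"tz":4,"wx":0,"wy":0,"wz":-0.44,"gripper":0.35},
    {"tx":10,"ty":25,"tz":4,"wx":0,"wy":0,"wz":-0.56,"gripper":0.35},
  ],
)

```text
time: 7.12
position: [0.5604, -0.3239, 0.0548]
tool_rot: [-1.91, -2.493, 0.004]
ft_force: [-4.3, -1.4, 1.4]
grip_width: 0.35
grip_force: 1.8
```

Request:
jog_arm(
  increments=[
    {"tx":0,"ty":6,"tz":0,"wx":0,"wy":0,"wz":-0.11,"gripper":0.35},
    {"tx":1,"ty":11,"tz":0,"wx":0,"wy":0,"wz":-0.22,"gripper":0.35},
    {"tx":3,"ty":17,"tz":0,"wx":0,"wy":0,"wz":-0.33,"gripper":0.35},
    {"tx":5,"ty":22,"tz":0,"wx":0,"wy":0,"wz":-0.44,"gripper":0.35},
    {"tx":7,"ty":27,"tz":0,"wx":0,"wy":0,"wz":-0.55,"gripper":0.35},
  ],
)

```text
time: 7.53
position: [0.5848, -0.3111, 0.0548]
tool_rot: [-1.162, -2.917, 0.005]
ft_force: [-3.8, -0.4, 1.1]
grip_width: 0.348
grip_force: 1.5
```

```bash
python3 - <<'E'
from p import *
C=(549.4,-273.8)
p=start(); d=p[:2]-C; print(p.round(1),np.degrees(np.arctan2(d[1],d[0])),np.hypot(*d))
plan([(*polar(C,51,-107.4+d),55,72.6+d,.35) for d in np.linspace(70.3,95.9,5)])
E
```

```text
[ 584.8 -311.1   54.8  136.6] -46.488413992361195 51.36617864827506
[{"tx": 1, "ty": 8, "tz": 0, "wx": 0, "wy": 0, "wz": -0.11, "gripper": 0.35}, {"tx": 2, "ty": 14, "tz": 0, "wx": 0, "wy": 0, "wz": -0.22, "gripper": 0.35}, {"tx": 3, "ty": 19, "tz": 0, "wx": 0, "wy": 0, "wz": -0.33, "gripper": 0.35}, {"tx": 5, "ty": 25, "tz": 0, "wx": 0, "wy": 0, "wz": -0.45, "gripper": 0.35}, {"tx": 8, "ty": 30, "tz": 0, "wx": 0, "wy": 0, "wz": -0.56, "gripper": 0.35}]
end [ 599.6 -283.8   54.8  168.6]
```

Request:
jog_arm(
  increments=[
    {"tx":1,"ty":7,"tz":0,"wx":0,"wy":0,"wz":-0.11,"gripper":0.35},
    {"tx":2,"ty":13,"tz":0,"wx":0,"wy":0,"wz":-0.22,"gripper":0.35},
    {"tx":3,"ty":18,"tz":0,"wx":0,"wy":0,"wz":-0.33,"gripper":0.35},
    {"tx":5,"ty":23,"tz":0,"wx":0,"wy":0,"wz":-0.45,"gripper":0.35},
    {"tx":8,"ty":28,"tz":0,"wx":0,"wy":0,"wz":-0.56,"gripper":0.35},
  ],
)

```text
time: 7.95
position: [0.5989, -0.2858, 0.0549]
tool_rot: [-0.311, -3.126, 0.005]
ft_force: [-2.3, -3.5, -1.3]
grip_width: 0.347
grip_force: 1.7
```

Request:
jog_arm(
  increments=[
    {"tx":0,"ty":0,"tz":0,"wx":0,"wy":0,"wz":0,"gripper":0.15},
    {"tx":0,"ty":0,"tz":0,"wx":0,"wy":0,"wz":0,"gripper":0.15},
    {"tx":0,"ty":0,"tz":0,"wx":0,"wy":0,"wz":0,"gripper":0.15},
    {"tx":0,"ty":0,"tz":0,"wx":0,"wy":0,"wz":0,"gripper":0.15},
    {"tx":0,"ty":0,"tz":0,"wx":0,"wy":0,"wz":0,"gripper":0.15},
  ],
)

```text
time: 8.37
position: [0.6003, -0.2851, 0.0551]
tool_rot: [0.321, 3.123, -0.004]
ft_force: [1.4, -4.6, -1.6]
grip_width: 0.229
grip_force: 15.1
```

```bash
python3 - <<'E'
from p import *
C=(549.4,-273.8)
p=start(); d=p[:2]-C; print(p.round(1),np.degrees(np.arctan2(d[1],d[0])),np.hypot(*d))
E
```

```text
[ 600.3 -285.1   55.1  168.3] -12.530271284726773 52.11932891147639
```

Request:
jog_arm(
  increments=[
    {"tx":0,"ty":1,"tz":0,"wx":0,"wy":0,"wz":-0.01,"gripper":0.15},
    {"tx":0,"ty":1,"tz":0,"wx":0,"wy":0,"wz":-0.01,"gripper":0.15},
    {"tx":0,"ty":1,"tz":0,"wx":0,"wy":0,"wz":-0.01,"gripper":0.15},
    {"tx":0,"ty":1,"tz":0,"wx":0,"wy":0,"wz":-0.01,"gripper":0.15},
    {"tx":0,"ty":1,"tz":0,"wx":0,"wy":0,"wz":-0.01,"gripper":0.15},
  ],
)

```text
time: 8.78
position: [0.6004, -0.2844, 0.0552]
tool_rot: [0.305, 3.125, -0.004]
ft_force: [2.0, -5.5, -1.0]
grip_width: 0.229
grip_force: 15.1
```

Request:
jog_arm(
  increments=[
    {"tx":0,"ty":0,"tz":0,"wx":0,"wy":0,"wz":0,"gripper":0.4},
    {"tx":0,"ty":0,"tz":0,"wx":0,"wy":0,"wz":0,"gripper":0.4},
    {"tx":0,"ty":0,"tz":-10,"wx":0,"wy":0,"wz":0,"gripper":0.4},
    {"tx":0,"ty":0,"tz":-40,"wx":0,"wy":0,"wz":0,"gripper":0.4},
    {"tx":0,"ty":0,"tz":-80,"wx":0,"wy":0,"wz":0,"gripper":0.4},
  ],
)

```text
time: 9.2
position: [0.5974, -0.28, 0.1323]
tool_rot: [-0.299, -3.12, -0.007]
ft_force: [1.0, -0.0, 0.9]
grip_width: 0.39
grip_force: 0.0
```

```bash
python3 - <<'E'
from p import *
p=start(); print(p.round(1))
# knobs first: closed fingers beyond lever; go above rack clear, yaw 180
plan([(450,120,200,180,.1),])
E
```

```text
[ 597.4 -280.   132.3  169. ]
[{"tx": 18, "ty": 30, "tz": -6, "wx": 0, "wy": 0, "wz": -0.02, "gripper": 0.1}, {"tx": 37, "ty": 61, "tz": -11, "wx": 0, "wy": 0, "wz": -0.03, "gripper": 0.1}, {"tx": 55, "ty": 91, "tz": -17, "wx": 0, "wy": 0, "wz": -0.05, "gripper": 0.1}, {"tx": 74, "ty": 122, "tz": -23, "wx": 0, "wy": 0, "wz": -0.06, "gripper": 0.1}, {"tx": 92, "ty": 152, "tz": -28, "wx": 0, "wy": 0, "wz": -0.08, "gripper": 0.1}]
[{"tx": 16, "ty": 32, "tz": -6, "wx": 0, "wy": 0, "wz": -0.02, "gripper": 0.1}, {"tx": 32, "ty": 63, "tz": -11, "wx": 0, "wy": 0, "wz": -0.03, "gripper": 0.1}, {"tx": 48, "ty": 95, "tz": -17, "wx": 0, "wy": 0, "wz": -0.05, "gripper": 0.1}, {"tx": 64, "ty": 127, "tz": -23, "wx": 0, "wy": 0, "wz": -0.06, "gripper": 0.1}, {"tx": 79, "ty": 159, "tz": -28, "wx": 0, "wy": 0, "wz": -0.08, "gripper": 0.1}]
[{"tx": 14, "ty": 33, "tz": -6, "wx": 0, "wy": 0, "wz": -0.02, "gripper": 0.1}, {"tx": 27, "ty": 66, "tz": -12, "wx": 0, "wy": 0, "wz": -0.03, "gripper": 0.1}, {"tx": 27, "ty": 66, "tz": -12, "wx": 0, "wy": 0, "wz": -0.03, "gripper": 0.1}, {"tx": 27, "ty": 66, "tz": -12, "wx": 0, "wy": 0, "wz": -0.03, "gripper": 0.1}, {"tx": 27, "ty": 66, "tz": -12, "wx": 0, "wy": 0, "wz": -0.03, "gripper": 0.1}]
end [450.1 120.3 200.3 179.9]
```

Request:
jog_arm(
  increments=[
    {"tx":18,"ty":30,"tz":-6,"wx":0,"wy":0,"wz":-0.02,"gripper":0.1},
    {"tx":37,"ty":61,"tz":-11,"wx":0,"wy":0,"wz":-0.03,"gripper":0.1},
    {"tx":55,"ty":91,"tz":-17,"wx":0,"wy":0,"wz":-0.05,"gripper":0.1},
    {"tx":74,"ty":122,"tz":-23,"wx":0,"wy":0,"wz":-0.06,"gripper":0.1},
    {"tx":92,"ty":152,"tz":-28,"wx":0,"wy":0,"wz":-0.08,"gripper":0.1},
  ],
)

```text
time: 9.62
position: [0.5375, -0.1124, 0.1635]
tool_rot: [-0.174, -3.136, -0.001]
ft_force: [0.6, 0.2, 0.1]
grip_width: 0.139
grip_force: 0.0
```

Request:
jog_arm(
  increments=[
    {"tx":16,"ty":32,"tz":-6,"wx":0,"wy":0,"wz":-0.02,"gripper":0.1},
    {"tx":32,"ty":63,"tz":-11,"wx":0,"wy":0,"wz":-0.03,"gripper":0.1},
    {"tx":48,"ty":95,"tz":-17,"wx":0,"wy":0,"wz":-0.05,"gripper":0.1},
    {"tx":64,"ty":127,"tz":-23,"wx":0,"wy":0,"wz":-0.06,"gripper":0.1},
    {"tx":79,"ty":159,"tz":-28,"wx":0,"wy":0,"wz":-0.08,"gripper":0.1},
  ],
)

```text
time: 10.03
position: [0.4762, 0.0541, 0.1913]
tool_rot: [-0.048, -3.141, 0.001]
ft_force: [-0.3, 0.7, 0.3]
grip_width: 0.101
grip_force: 0.0
```

```bash
cat > m.py <<'E'
from p import *
im=shot(); print(start().round(1))
red,blue,grey=disc(im); bm=max(comps(blue,60),key=lambda t:t[1][4])[0]
hm=cv2.morphologyEx((grey|blue).astype(np.uint8),cv2.MORPH_CLOSE,np.ones((5,5)))>0; hm=max(comps(hm,60),key=lambda t:t[1][4])[0]
for n,mm,po,z0,z1 in(('sw',bm,eared(.034,.048,.020),.047,.067),('hub',hm,eared(.07,.092,.032),.014,.042)):
    b=max((fit(im,mm,po,z0,z1,(.5495,-.274,a)) for a in np.radians([35,48.5,62])),key=lambda t:t[1]); print(n,b[0].round(4),np.degrees(b[0][2])%120,b[1])
rp=back(im,np.argwhere(red)[:,::-1],.012)[:,:2]; d=rp.mean(0)-b[0][:2]; print('mark',np.degrees(np.arctan2(d[1],d[0])),np.hypot(*d))
v=np.linalg.svd(rp-rp.mean(0))[2][0]; print('arrow axis',np.degrees(np.arctan2(v[1],v[0]))%180)
# rack: dark walls + rim
a=cv2.resize(im['color'][165:255,150:260],None,fx=5,fy=5,interpolation=cv2.INTER_CUBIC)
b2=cv2.resize(im['color'][165:255,315:415],None,fx=5,fy=5,interpolation=cv2.INTER_CUBIC)
cv2.imwrite('pics/b.png',np.vstack([np.hstack([a,b2])])[:, :800] if 0 else cv2.resize(np.hstack([a,b2]),None,fx=.76,fy=.76))
E
python3 m.py
```

```text
[474.5  62.7 192.4 178.9]
sw [ 0.55   -0.274   0.8713] 49.918973509162285 0.8261235279980774
hub [ 0.5488 -0.2739  0.8256] 47.301276647672445 0.9544102386717399
mark 48.048541476534524 0.0999567300376608
arrow axis 49.584366426570654
```

View pics/b.png

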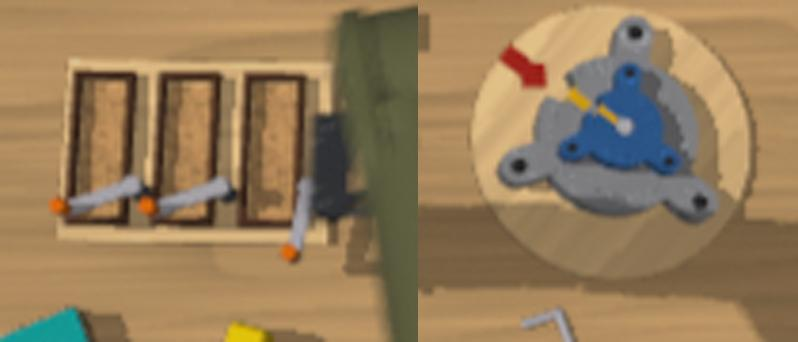

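Both notches (578,100 and 605,112) line up with the arrow (525,68), within about 1.5°. In the left half, levers 1 and 2 lie over their pockets with knobs at (148,205) and (60,205), and lever 0's knob is at (290,252). Next I fit the rack pose.

```bash
cat > rack.py <<'E'
from p import *
ims=[dict(np.load(n+'.npz')) for n in('top','scene')]
gs=[cv2.GaussianBlur(cv2.resize(cv2.cvtColor(i['color'],cv2.COLOR_BGR2GRAY),None,fx=S,fy=S,interpolation=cv2.INTER_CUBIC),(0,0),2).astype(float) for i in ims]
def frame(k):
    y=.076*k; o=[]
    for sx in(-1,1): o.append(rect(.006,.054)[0]+[sx*.066,y])
    for sy in(-1,1): o.append(rect(.138,.006)[0]+[0,y+sy*.024])
    return o
W=sum([frame(k) for k in(-1,0,1)],[])
FL=[rect(.116,.030)[0]+[.0,.076*k] for k in(-1,0,1)]
def f(p,sel):
    t=0
    for j in sel:
        im,g=ims[j],gs[j]
        w=solid(im,W,.0235,.024,p)>0; fl=solid(im,FL,.010,.0101,p)>0
        t+=g[w].mean()
        # bright outside rim just beyond end walls
    return t
for sel in([0],[1],[0,1]):
    p0=np.array([.548,.2786,0.])
    r=min((minimize(f,p0+[dx,dy,a],args=(sel,),method='Nelder-Mead',options=dict(initial_simplex=(p0+[dx,dy,a])+np.vstack([np.zeros(3),np.diag([.006,.006,.06])]),xatol=2e-4,fatol=.02)) for dx in(-.006,.004) for dy in (-.006,.004) for a in(0,-.05)),key=lambda r:r.fun)
    print(sel,r.x.round(4),r.fun)
x,y,a=r.x; Rm=np.array([[np.cos(a),-np.sin(a)],[np.sin(a),np.cos(a)]])
for k,px in((0,(226.3,231.3)),(1,(189,219)),(2,(165.8,219))):
    piv=Rm@[-.04,.076*(k-1)-.038]+[x,y]; kn=back(ims[0],[px],.076)[0,:2]; d=Rm.T@(kn-piv)
    print(k,'pocket',(Rm@[0,.076*(k-1)]+[x,y]).round(4),'piv',piv.round(4),'knob',kn.round(4),'ang',np.arctan2(-d[0],d[1]).round(2),'len',np.hypot(*d).round(3))
E
python3 rack.py
```

```text
[0] [ 0.5489  0.2882 -0.0363] 68.75278310940499
[1] [ 0.5545  0.2811 -0.0336] 37.45434821912855
[0, 1] [ 0.551   0.2854 -0.0319] 132.33975559337364
0 pocket [0.5486 0.2095] piv [0.5074 0.1728] knob [0.4468 0.1884] ang 1.35 len 0.063
1 pocket [0.551  0.2854] piv [0.5098 0.2487] knob [0.4888 0.3082] ang 0.37 len 0.063
2 pocket [0.5534 0.3614] piv [0.5122 0.3247] knob [0.4902 0.3826] ang 0.4 len 0.062
```

```bash
python3 - <<'E'
s=open('rack.py').read()
s=s.replace("FL=[rect","GP=[rect(.13,.018)[0]+[0,.038*k] for k in(-1,1)]+[rect(.13,.006)[0]+[0,.108*k] for k in(-1,1)]\nFL=[rect").replace(".116,.030",".124,.040")
s=s.replace("w=solid(im,W,.0235,.024,p)>0; fl=solid(im,FL,.010,.0101,p)>0","w=solid(im,W,.010,.024,p)>0; fl=(solid(im,FL+GP,.010,.0101,p)>0)&~w")
s=s.replace("t+=g[w].mean()","t+=g[w].mean()-g[fl].mean()")
s+="""
out=[]
for im,c in zip(ims,((150,165),(310,135))):
    m=solid(im,W,.0238,.024,r.x); v=cv2.resize(im['color'],None,fx=S,fy=S,interpolation=cv2.INTER_CUBIC)
    cs,_=cv2.findContours(m,cv2.RETR_LIST,cv2.CHAIN_APPROX_NONE); cv2.drawContours(v,cs,-1,(0,255,0),1)
    out.append(v[c[1]*S:c[1]*S+400,c[0]*S:c[0]*S+400])
cv2.imwrite('pics/rk.png',np.hstack(out))
"""
open('rack.py','w').write(s)
E
python3 rack.py
```

```text
[0] [ 0.5508  0.2896 -0.0364] -47.060869174317475
[1] [ 0.5509  0.2859 -0.0237] -54.282419167692005
[0, 1] [ 0.5509  0.288  -0.0346] -95.19863995516818
0 pocket [0.5483 0.212 ] piv [0.507  0.1754] knob [0.4468 0.1884] ang 1.39 len 0.062
1 pocket [0.5509 0.288 ] piv [0.5096 0.2514] knob [0.4888 0.3082] ang 0.39 len 0.06
2 pocket [0.5535 0.3639] piv [0.5122 0.3273] knob [0.4902 0.3826] ang 0.41 len 0.059
```

View pics/rk.png

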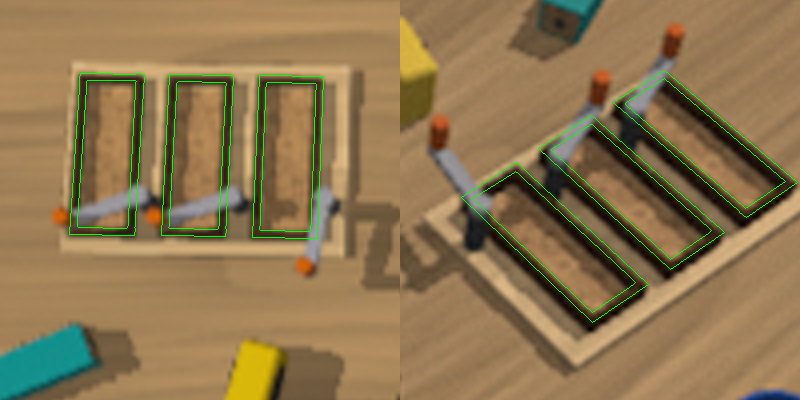

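The overlay matches the walls in both views, so the rack is at (551, 288) mm with yaw -2°. Next I open levers 1, 2 and 0.

```bash
python3 - <<'E'
from p import *
p=[474.5,62.7,192.4,178.9]; p=start()
def lever(p,piv,q0,q1,yaw):
    A=lambda q:polar(piv,60,88+np.degrees(q))
    return plan([(*A(q0),110,yaw,.42),(*A(q0),63,yaw,.42,4),(*A(q0),63,yaw,.24,4)]+[(*A(q),63,yaw,.24) for q in np.linspace(q0,q1,8)[1:]]+[(*A(q1),63,yaw,.42,3),(*A(q1),110,yaw,.42,3)],p)
p=lever(p,(509.6,251.4),.39,1.6,150)
p=lever(p,(512.2,327.3),.41,1.6,150)
E
```

```text
[{"tx": -1, "ty": 35, "tz": 12, "wx": 0, "wy": 0, "wz": 0.07, "gripper": 0.42}, {"tx": -3, "ty": 70, "tz": 24, "wx": 0, "wy": 0, "wz": 0.14, "gripper": 0.42}, {"tx": -4, "ty": 105, "tz": 35, "wx": 0, "wy": 0, "wz": 0.22, "gripper": 0.42}, {"tx": -5, "ty": 140, "tz": 47, "wx": 0, "wy": 0, "wz": 0.29, "gripper": 0.42}, {"tx": -7, "ty": 175, "tz": 59, "wx": 0, "wy": 0, "wz": 0.36, "gripper": 0.42}]
[{"tx": 11, "ty": 33, "tz": 12, "wx": 0, "wy": 0, "wz": 0.07, "gripper": 0.42}, {"tx": 22, "ty": 67, "tz": 23, "wx": 0, "wy": 0, "wz": 0.14, "gripper": 0.42}, {"tx": 22, "ty": 67, "tz": 35, "wx": 0, "wy": 0, "wz": 0.14, "gripper": 0.42}, {"tx": 22, "ty": 67, "tz": 47, "wx": 0, "wy": 0, "wz": 0.14, "gripper": 0.42}, {"tx": 22, "ty": 67, "tz": 59, "wx": 0, "wy": 0, "wz": 0.14, "gripper": 0.42}]
[{"tx": 0, "ty": -1, "tz": 11, "wx": 0, "wy": 0, "wz": 0.0, "gripper": 0.42}, {"tx": 0, "ty": -1, "tz": 11, "wx": 0, "wy": 0, "wz": 0.0, "gripper": 0.24}, {"tx": 0, "ty": -1, "tz": 11, "wx": 0, "wy": 0, "wz": 0.0, "gripper": 0.24}, {"tx": 0, "ty": -1, "tz": 11, "wx": 0, "wy": 0, "wz": 0.0, "gripper": 0.2
[... 2529 characters left out ...]
tz": 0, "wx": 0, "wy": 0, "wz": 0.0, "gripper": 0.24}, {"tx": -3, "ty": -30, "tz": 0, "wx": 0, "wy": 0, "wz": 0.0, "gripper": 0.24}, {"tx": -7, "ty": -39, "tz": 0, "wx": 0, "wy": 0, "wz": 0.0, "gripper": 0.24}, {"tx": -7, "ty": -39, "tz": 0, "wx": 0, "wy": 0, "wz": 0.0, "gripper": 0.42}]
[{"tx": 0, "ty": 0, "tz": 0, "wx": 0, "wy": 0, "wz": 0.0, "gripper": 0.42}, {"tx": 0, "ty": 0, "tz": 0, "wx": 0, "wy": 0, "wz": 0.0, "gripper": 0.42}, {"tx": 0, "ty": 0, "tz": -15, "wx": 0, "wy": 0, "wz": 0.0, "gripper": 0.42}, {"tx": 0, "ty": 0, "tz": -31, "wx": 0, "wy": 0, "wz": 0.0, "gripper": 0.42}, {"tx": 0, "ty": 0, "tz": -47, "wx": 0, "wy": 0, "wz": 0.0, "gripper": 0.42}]
end [452.4 327.9 110.4 150.2]
```

Request:
jog_arm(
  increments=[
    {"tx":-1,"ty":35,"tz":12,"wx":0,"wy":0,"wz":0.07,"gripper":0.42},
    {"tx":-3,"ty":70,"tz":24,"wx":0,"wy":0,"wz":0.14,"gripper":0.42},
    {"tx":-4,"ty":105,"tz":35,"wx":0,"wy":0,"wz":0.22,"gripper":0.42},
    {"tx":-5,"ty":140,"tz":47,"wx":0,"wy":0,"wz":0.29,"gripper":0.42},
    {"tx":-7,"ty":175,"tz":59,"wx":0,"wy":0,"wz":0.36,"gripper":0.42},
  ],
)

```text
time: 10.5
position: [0.4896, 0.2281, 0.1316]
tool_rot: [-0.618, -3.08, 0.0]
ft_force: [0.2, -1.5, 0.9]
grip_width: 0.376
grip_force: 0.0
```

Request:
jog_arm(
  increments=[
    {"tx":11,"ty":33,"tz":12,"wx":0,"wy":0,"wz":0.07,"gripper":0.42},
    {"tx":22,"ty":67,"tz":23,"wx":0,"wy":0,"wz":0.14,"gripper":0.42},
    {"tx":22,"ty":67,"tz":23,"wx":0,"wy":0,"wz":0.14,"gripper":0.42},
    {"tx":22,"ty":67,"tz":23,"wx":0,"wy":0,"wz":0.14,"gripper":0.42},
    {"tx":22,"ty":67,"tz":23,"wx":0,"wy":0,"wz":0.14,"gripper":0.42},
  ],
)

```text
time: 10.92
position: [0.4951, 0.2964, 0.1087]
tool_rot: [-0.823, -3.031, 0.001]
ft_force: [0.2, -0.7, -0.2]
grip_width: 0.422
grip_force: 0.0
```

```bash
python3 - <<'E'
from p import *
print(start().round(1), polar((509.6,251.4),60,88+np.degrees(.39)))
E
```

```text
[495.1 296.4 108.7 149.6] (np.float64(488.7393227642953), np.float64(307.65684087529047))
```

Request:
jog_arm(
  increments=[
    {"tx":6,"ty":3,"tz":0,"wx":0,"wy":0,"wz":0,"gripper":0.42},
    {"tx":11,"ty":7,"tz":10,"wx":0,"wy":0,"wz":0,"gripper":0.42},
    {"tx":11,"ty":7,"tz":20,"wx":0,"wy":0,"wz":0,"gripper":0.42},
    {"tx":11,"ty":7,"tz":33,"wx":0,"wy":0,"wz":0,"gripper":0.42},
    {"tx":11,"ty":7,"tz":46,"wx":0,"wy":0,"wz":0,"gripper":0.42},
  ],
)

```text
time: 11.33
position: [0.4897, 0.3069, 0.0611]
tool_rot: [0.827, 3.031, -0.001]
ft_force: [-0.6, -0.5, 0.1]
grip_width: 0.42
grip_force: 0.0
```

Request:
jog_arm(
  increments=[
    {"tx":0,"ty":0,"tz":0,"wx":0,"wy":0,"wz":0,"gripper":0.24},
    {"tx":0,"ty":0,"tz":0,"wx":0,"wy":0,"wz":0,"gripper":0.24},
    {"tx":0,"ty":0,"tz":0,"wx":0,"wy":0,"wz":0,"gripper":0.24},
    {"tx":0,"ty":0,"tz":0,"wx":0,"wy":0,"wz":0,"gripper":0.24},
    {"tx":0,"ty":0,"tz":0,"wx":0,"wy":0,"wz":0,"gripper":0.24},
  ],
)

```text
time: 11.75
position: [0.4901, 0.3083, 0.0631]
tool_rot: [0.825, 3.03, 0.001]
ft_force: [0.2, 0.7, 0.3]
grip_width: 0.245
grip_force: 0.0
```

```bash
python3 - <<'E'
from p import *
print(start().round(1), polar((509.6,251.4),60,88+np.degrees(.39)))
E
```

```text
[490.1 308.3  63.1 149.5] (np.float64(488.7393227642953), np.float64(307.65684087529047))
```

Request:
jog_arm(
  increments=[
    {"tx":6,"ty":-8,"tz":0,"wx":0,"wy":0,"wz":0,"gripper":0.24},
    {"tx":11,"ty":-17,"tz":0,"wx":0,"wy":0,"wz":0,"gripper":0.24},
    {"tx":13,"ty":-27,"tz":0,"wx":0,"wy":0,"wz":0,"gripper":0.24},
    {"tx":14,"ty":-38,"tz":0,"wx":0,"wy":0,"wz":0,"gripper":0.24},
    {"tx":14,"ty":-48,"tz":0,"wx":0,"wy":0,"wz":0,"gripper":0.24},
  ],
)

```text
time: 12.17
position: [0.4516, 0.2733, 0.0625]
tool_rot: [-0.823, -3.032, 0.001]
ft_force: [0.4, 1.8, 0.1]
grip_width: 0.24
grip_force: 0.9
```

Request:
jog_arm(
  increments=[
    {"tx":-3,"ty":-10,"tz":0,"wx":0,"wy":0,"wz":0,"gripper":0.24},
    {"tx":-7,"ty":-20,"tz":0,"wx":0,"wy":0,"wz":0,"gripper":0.24},
    {"tx":-7,"ty":-20,"tz":0,"wx":0,"wy":0,"wz":0,"gripper":0.42},
    {"tx":-7,"ty":-20,"tz":0,"wx":0,"wy":0,"wz":0,"gripper":0.42},
    {"tx":-7,"ty":-20,"tz":0,"wx":0,"wy":0,"wz":0,"gripper":0.42},
  ],
)

```text
time: 12.58
position: [0.4492, 0.2522, 0.0625]
tool_rot: [0.827, 3.03, -0.001]
ft_force: [0.1, 0.1, 0.5]
grip_width: 0.376
grip_force: 0.0
```

Request:
jog_arm(
  increments=[
    {"tx":0,"ty":0,"tz":-15,"wx":0,"wy":0,"wz":0,"gripper":0.42},
    {"tx":0,"ty":0,"tz":-31,"wx":0,"wy":0,"wz":0,"gripper":0.42},
    {"tx":0,"ty":0,"tz":-47,"wx":0,"wy":0,"wz":0,"gripper":0.42},
    {"tx":0,"ty":0,"tz":-47,"wx":0,"wy":0,"wz":0,"gripper":0.42},
    {"tx":0,"ty":0,"tz":-47,"wx":0,"wy":0,"wz":0,"gripper":0.42},
  ],
)

```text
time: 13.0
position: [0.4496, 0.2535, 0.11]
tool_rot: [0.825, 3.03, 0.001]
ft_force: [-0.4, 0.5, -1.3]
grip_width: 0.421
grip_force: 0.0
```

Request:
jog_arm(
  increments=[
    {"tx":7,"ty":33,"tz":0,"wx":0,"wy":0,"wz":0,"gripper":0.42},
    {"tx":15,"ty":67,"tz":0,"wx":0,"wy":0,"wz":0,"gripper":0.42},
    {"tx":22,"ty":100,"tz":0,"wx":0,"wy":0,"wz":0,"gripper":0.42},
    {"tx":30,"ty":134,"tz":0,"wx":0,"wy":0,"wz":0,"gripper":0.42},
    {"tx":30,"ty":134,"tz":0,"wx":0,"wy":0,"wz":0,"gripper":0.42},
  ],
)

```text
time: 13.42
position: [0.4893, 0.391, 0.1077]
tool_rot: [-0.815, -3.029, -0.007]
ft_force: [-1.7, -1.1, 1.1]
grip_width: 0.423
grip_force: 0.0
```

Request:
jog_arm(
  increments=[
    {"tx":0,"ty":0,"tz":0,"wx":0,"wy":0,"wz":0,"gripper":0.42},
    {"tx":0,"ty":0,"tz":0,"wx":0,"wy":0,"wz":0,"gripper":0.42},
    {"tx":0,"ty":0,"tz":0,"wx":0,"wy":0,"wz":0,"gripper":0.42},
    {"tx":0,"ty":0,"tz":0,"wx":0,"wy":0,"wz":0,"gripper":0.42},
    {"tx":0,"ty":0,"tz":0,"wx":0,"wy":0,"wz":0,"gripper":0.42},
  ],
)

```text
time: 13.83
position: [0.4918, 0.3821, 0.1095]
tool_rot: [0.828, 3.03, -0.001]
ft_force: [0.6, -0.3, 0.4]
grip_width: 0.418
grip_force: 0.0
```

```bash
python3 - <<'E'
from p import *
print(start().round(1), polar((512.2,327.3),60,88+np.degrees(.41)))
im=shot(); c=im['color'].astype(int); o=(c[...,2]>150)&(c[...,2]>c[...,1]+60)&(c[...,0]<90); o[:,245:]=0;o[:170]=0;o[260:]=0
for mm,st,ce in comps(o,3): print(st,back(im,ce,.076)[0,:2].round(4))
E
```

```text
[491.8 382.1 109.5 149.4] (np.float64(490.2184329507883), np.float64(383.12840415112197))
[225 230   2   2   4] [0.4494 0.1909]
```

Request:
jog_arm(
  increments=[
    {"tx":2,"ty":0,"tz":12,"wx":0,"wy":0,"wz":0,"gripper":0.42},
    {"tx":2,"ty":0,"tz":24,"wx":0,"wy":0,"wz":0,"gripper":0.42},
    {"tx":2,"ty":0,"tz":36,"wx":0,"wy":0,"wz":0,"gripper":0.42},
    {"tx":2,"ty":0,"tz":46,"wx":0,"wy":0,"wz":0,"gripper":0.42},
    {"tx":2,"ty":0,"tz":46,"wx":0,"wy":0,"wz":0,"gripper":0.24},
  ],
)

```text
time: 14.3
position: [0.488, 0.383, 0.06]
tool_rot: [-0.824, -3.028, 0.007]
ft_force: [-0.1, -0.5, 0.7]
grip_width: 0.394
grip_force: 0.0
```

Request:
jog_arm(
  increments=[
    {"tx":0,"ty":0,"tz":0,"wx":0,"wy":0,"wz":0,"gripper":0.24},
    {"tx":0,"ty":0,"tz":0,"wx":0,"wy":0,"wz":0,"gripper":0.24},
    {"tx":5,"ty":-9,"tz":0,"wx":0,"wy":0,"wz":0,"gripper":0.24},
    {"tx":9,"ty":-18,"tz":0,"wx":0,"wy":0,"wz":0,"gripper":0.24},
    {"tx":12,"ty":-28,"tz":0,"wx":0,"wy":0,"wz":0,"gripper":0.24},
  ],
)

```text
time: 14.72
position: [0.4642, 0.3698, 0.0648]
tool_rot: [-0.822, -3.032, -0.008]
ft_force: [-0.6, 3.2, 0.4]
grip_width: 0.242
grip_force: 1.3
```

Request:
jog_arm(
  increments=[
    {"tx":1,"ty":-10,"tz":0,"wx":0,"wy":0,"wz":0,"gripper":0.24},
    {"tx":0,"ty":-20,"tz":0,"wx":0,"wy":0,"wz":0,"gripper":0.24},
    {"tx":-3,"ty":-30,"tz":0,"wx":0,"wy":0,"wz":0,"gripper":0.24},
    {"tx":-7,"ty":-40,"tz":0,"wx":0,"wy":0,"wz":0,"gripper":0.24},
    {"tx":-7,"ty":-40,"tz":0,"wx":0,"wy":0,"wz":0,"gripper":0.42},
  ],
)

```text
time: 15.13
position: [0.4515, 0.3249, 0.0633]
tool_rot: [0.83, 3.029, -0.005]
ft_force: [0.1, -0.9, -0.1]
grip_width: 0.263
grip_force: 0.0
```

Request:
jog_arm(
  increments=[
    {"tx":0,"ty":0,"tz":0,"wx":0,"wy":0,"wz":0,"gripper":0.42},
    {"tx":0,"ty":0,"tz":0,"wx":0,"wy":0,"wz":0,"gripper":0.42},
    {"tx":0,"ty":0,"tz":-16,"wx":0,"wy":0,"wz":0,"gripper":0.42},
    {"tx":0,"ty":0,"tz":-32,"wx":0,"wy":0,"wz":0,"gripper":0.42},
    {"tx":0,"ty":0,"tz":-47,"wx":0,"wy":0,"wz":0,"gripper":0.42},
  ],
)

```text
time: 15.55
position: [0.4506, 0.3288, 0.111]
tool_rot: [-0.825, -3.031, 0.0]
ft_force: [-0.1, -0.1, 1.1]
grip_width: 0.416
grip_force: 0.0
```

```bash
python3 - <<'E'
from p import *
print(start().round(1), 'cmd about 453,328,110')
A=lambda q:polar((507,175.4),60,88+np.degrees(q))
q0,q1=1.4,1.62
plan([(*A(q0),110,160,.42,6),(*A(q0),110,160,.42,4),(*A(q0),63,160,.42,4),(*A(q0),63,160,.24,2),(*A(q1),63,160,.24,3),(*A(q1),63,160,.42,3),(*A(q1),110,160,.42,3)],[453,328,110,149.5])
E
```

```text
[450.6 328.8 111.  149.6] cmd about 453,328,110
[{"tx": -11, "ty": -21, "tz": 0, "wx": 0, "wy": 0, "wz": -0.03, "gripper": 0.42}, {"tx": -22, "ty": -41, "tz": 0, "wx": 0, "wy": 0, "wz": -0.06, "gripper": 0.42}, {"tx": -34, "ty": -62, "tz": 0, "wx": 0, "wy": 0, "wz": -0.09, "gripper": 0.42}, {"tx": -45, "ty": -82, "tz": 0, "wx": 0, "wy": 0, "wz": -0.12, "gripper": 0.42}, {"tx": -56, "ty": -103, "tz": 0, "wx": 0, "wy": 0, "wz": -0.15, "gripper": 0.42}]
[{"tx": -8, "ty": -22, "tz": 0, "wx": 0, "wy": 0, "wz": -0.03, "gripper": 0.42}, {"tx": -8, "ty": -22, "tz": 0, "wx": 0, "wy": 0, "wz": -0.03, "gripper": 0.42}, {"tx": -8, "ty": -22, "tz": 0, "wx": 0, "wy": 0, "wz": -0.03, "gripper": 0.42}, {"tx": -8, "ty": -22, "tz": 0, "wx": 0, "wy": 0, "wz": -0.03, "gripper": 0.42}, {"tx": -8, "ty": -22, "tz": 0, "wx": 0, "wy": 0, "wz": -0.03, "gripper": 0.42}]
[{"tx": 0, "ty": 0, "tz": 12, "wx": 0, "wy": 0, "wz": -0.0, "gripper": 0.42}, {"tx": 0, "ty": 0, "tz": 24, "wx": 0, "wy": 0, "wz": -0.0, "gripper": 0.42}, {"tx": 0, "ty": 0, "tz": 35, "wx": 0, "wy": 0, "wz": -0.0, "gripper": 0.42}, {"tx": 0, "t
[... 249 characters left out ...]
"wx": 0, "wy": 0, "wz": -0.0, "gripper": 0.24}, {"tx": -2, "ty": -8, "tz": 0, "wx": 0, "wy": 0, "wz": -0.0, "gripper": 0.24}, {"tx": -3, "ty": -13, "tz": 0, "wx": 0, "wy": 0, "wz": -0.0, "gripper": 0.24}, {"tx": -3, "ty": -13, "tz": 0, "wx": 0, "wy": 0, "wz": -0.0, "gripper": 0.42}]
[{"tx": 0, "ty": 0, "tz": 0, "wx": 0, "wy": 0, "wz": -0.0, "gripper": 0.42}, {"tx": 0, "ty": 0, "tz": 0, "wx": 0, "wy": 0, "wz": -0.0, "gripper": 0.42}, {"tx": 0, "ty": 0, "tz": -16, "wx": 0, "wy": 0, "wz": -0.0, "gripper": 0.42}, {"tx": 0, "ty": 0, "tz": -31, "wx": 0, "wy": 0, "wz": -0.0, "gripper": 0.42}, {"tx": 0, "ty": 0, "tz": -47, "wx": 0, "wy": 0, "wz": -0.0, "gripper": 0.42}]
end [446.5 174.2 110.  159.8]
```

Request:
jog_arm(
  increments=[
    {"tx":-11,"ty":-21,"tz":0,"wx":0,"wy":0,"wz":-0.03,"gripper":0.42},
    {"tx":-22,"ty":-41,"tz":0,"wx":0,"wy":0,"wz":-0.06,"gripper":0.42},
    {"tx":-34,"ty":-62,"tz":0,"wx":0,"wy":0,"wz":-0.09,"gripper":0.42},
    {"tx":-45,"ty":-82,"tz":0,"wx":0,"wy":0,"wz":-0.12,"gripper":0.42},
    {"tx":-56,"ty":-103,"tz":0,"wx":0,"wy":0,"wz":-0.15,"gripper":0.42},
  ],
)

```text
time: 15.97
position: [0.4468, 0.2108, 0.1105]
tool_rot: [-0.592, -3.085, -0.0]
ft_force: [-0.4, 1.3, 0.2]
grip_width: 0.421
grip_force: 0.0
```

Request:
jog_arm(
  increments=[
    {"tx":-8,"ty":-22,"tz":0,"wx":0,"wy":0,"wz":-0.03,"gripper":0.42},
    {"tx":-8,"ty":-22,"tz":0,"wx":0,"wy":0,"wz":-0.03,"gripper":0.42},
    {"tx":-8,"ty":-22,"tz":0,"wx":0,"wy":0,"wz":-0.03,"gripper":0.42},
    {"tx":-8,"ty":-22,"tz":0,"wx":0,"wy":0,"wz":-0.03,"gripper":0.42},
    {"tx":-8,"ty":-22,"tz":0,"wx":0,"wy":0,"wz":-0.03,"gripper":0.42},
  ],
)

```text
time: 16.38
position: [0.4459, 0.1895, 0.1108]
tool_rot: [0.547, 3.094, 0.002]
ft_force: [0.4, 0.4, 0.4]
grip_width: 0.417
grip_force: 0.0
```

Request:
jog_arm(
  increments=[
    {"tx":0,"ty":0,"tz":12,"wx":0,"wy":0,"wz":0,"gripper":0.42},
    {"tx":0,"ty":0,"tz":24,"wx":0,"wy":0,"wz":0,"gripper":0.42},
    {"tx":0,"ty":0,"tz":35,"wx":0,"wy":0,"wz":0,"gripper":0.42},
    {"tx":0,"ty":0,"tz":47,"wx":0,"wy":0,"wz":0,"gripper":0.42},
    {"tx":0,"ty":0,"tz":47,"wx":0,"wy":0,"wz":0,"gripper":0.24},
  ],
)

```text
time: 16.8
position: [0.4436, 0.1875, 0.0603]
tool_rot: [-0.547, -3.088, 0.002]
ft_force: [-1.2, -1.1, -0.3]
grip_width: 0.391
grip_force: 0.0
```

Request:
jog_arm(
  increments=[
    {"tx":0,"ty":0,"tz":0,"wx":0,"wy":0,"wz":0,"gripper":0.24},
    {"tx":-1,"ty":-4,"tz":0,"wx":0,"wy":0,"wz":0,"gripper":0.24},
    {"tx":-2,"ty":-8,"tz":0,"wx":0,"wy":0,"wz":0,"gripper":0.24},
    {"tx":-3,"ty":-14,"tz":0,"wx":0,"wy":0,"wz":0,"gripper":0.24},
    {"tx":-3,"ty":-14,"tz":0,"wx":0,"wy":0,"wz":0,"gripper":0.42},
  ],
)

```text
time: 17.22
position: [0.4443, 0.1723, 0.0638]
tool_rot: [0.552, 3.092, -0.002]
ft_force: [-1.5, -0.1, 0.6]
grip_width: 0.278
grip_force: 0.0
```

Request:
jog_arm(
  increments=[
    {"tx":0,"ty":0,"tz":0,"wx":0,"wy":0,"wz":0,"gripper":0.42},
    {"tx":0,"ty":0,"tz":0,"wx":0,"wy":0,"wz":0,"gripper":0.42},
    {"tx":0,"ty":0,"tz":-20,"wx":0,"wy":0,"wz":0,"gripper":0.42},
    {"tx":0,"ty":0,"tz":-50,"wx":0,"wy":0,"wz":0,"gripper":0.42},
    {"tx":0,"ty":0,"tz":-80,"wx":0,"wy":0,"wz":0,"gripper":0.42},
  ],
)

```text
time: 17.63
position: [0.443, 0.1739, 0.1439]
tool_rot: [-0.548, -3.091, 0.0]
ft_force: [0.9, -0.4, 0.2]
grip_width: 0.411
grip_force: 0.0
```

```bash
python3 - <<'E'
from p import *
im=shot(); print(start().round(1)); print(*legs(im),sep='\n')
a=shot('scene'); v=np.hstack([cv2.resize(a['color'][130:240,300:420],(440,403),interpolation=2),cv2.resize(im['color'][165:265,150:240],(360,403),interpolation=2)]); cv2.imwrite('pics/lv.png',v)
plan([(545,100,140,120,.62),(547.5,-10.8,100,86.5,.62)],[446.5,174,143,159.8])
E
```

```text
[446.9 175.7 149.8 159.9]
([0.8815, -0.4045, 1.5313], np.float64(0.31), [380, 92, 54, 31, 545])
([0.8791, 0.4098, 1.582], np.float64(0.33), [131, 97, 54, 30, 573])
([0.6536, -0.0262, 1.6388], np.float64(0.87), [275, 166, 35, 14, 409])
([0.5462, -0.01, -1.626], np.float64(0.88), [271, 197, 35, 13, 405])
([0.4519, -0.0277, -1.8405], np.float64(0.88), [276, 223, 37, 18, 400])
[{"tx": -20, "ty": -6, "tz": 0, "wx": 0, "wy": 0, "wz": 0.12, "gripper": 0.62}, {"tx": -39, "ty": -12, "tz": 1, "wx": 0, "wy": 0, "wz": 0.23, "gripper": 0.62}, {"tx": -59, "ty": -18, "tz": 2, "wx": 0, "wy": 0, "wz": 0.35, "gripper": 0.62}, {"tx": -79, "ty": -24, "tz": 2, "wx": 0, "wy": 0, "wz": 0.46, "gripper": 0.62}, {"tx": -98, "ty": -30, "tz": 2, "wx": 0, "wy": 0, "wz": 0.58, "gripper": 0.62}]
[{"tx": -20, "ty": 6, "tz": 1, "wx": 0, "wy": 0, "wz": 0.11, "gripper": 0.62}, {"tx": -38, "ty": -6, "tz": 9, "wx": 0, "wy": 0, "wz": 0.23, "gripper": 0.62}, {"tx": -56, "ty": -19, "tz": 17, "wx": 0, "wy": 0, "wz": 0.35, "gripper": 0.62}, {"tx": -74, "ty": -32, "tz": 25, "wx": 0, "wy": 0, "wz": 0.47, "gripper": 0.62}, {"tx": -92, "ty": -45, "tz": 33, "wx": 0, "wy": 0, "wz": 0.58, "gripper": 0.62}]
[{"tx": -22, "ty": -1, "tz": 8, "wx": 0, "wy": 0, "wz": 0.12, "gripper": 0.62}, {"tx": -22, "ty": -1, "tz": 8, "wx": 0, "wy": 0, "wz": 0.12, "gripper": 0.62}, {"tx": -22, "ty": -1, "tz": 8, "wx": 0, "wy": 0, "wz": 0.12, "gripper": 0.62}, {"tx": -22, "ty": -1, "tz": 8, "wx": 0, "wy": 0, "wz": 0.12, "gripper": 0.62}, {"tx": -22, "ty": -1, "tz": 8, "wx": 0, "wy": 0, "wz": 0.12, "gripper": 0.62}]
end [547.1 -10.7 100.   86.5]
```

View pics/lv.png

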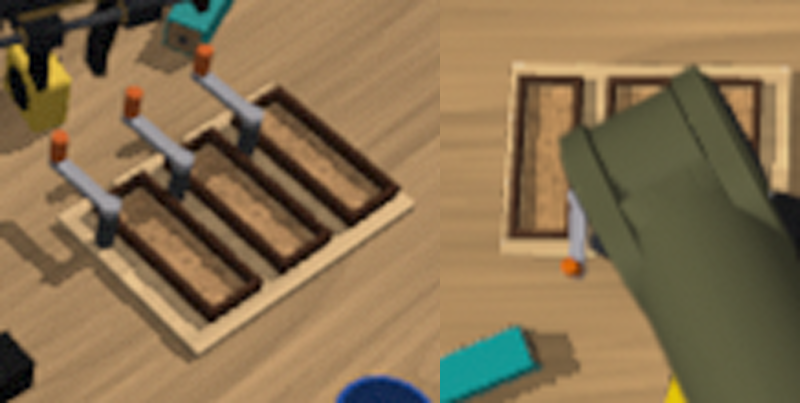

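All three levers are open, with knobs at (58,150), (133,100) and (203,60), and the legs haven't moved. Next I go to the middle leg.

Request:
jog_arm(
  increments=[
    {"tx":-20,"ty":-6,"tz":0,"wx":0,"wy":0,"wz":0.12,"gripper":0.62},
    {"tx":-39,"ty":-12,"tz":0,"wx":0,"wy":0,"wz":0.23,"gripper":0.62},
    {"tx":-59,"ty":-18,"tz":0,"wx":0,"wy":0,"wz":0.35,"gripper":0.62},
    {"tx":-79,"ty":-24,"tz":0,"wx":0,"wy":0,"wz":0.46,"gripper":0.62},
    {"tx":-98,"ty":-30,"tz":0,"wx":0,"wy":0,"wz":0.58,"gripper":0.62},
  ],
)

```text
time: 18.15
position: [0.5263, 0.1109, 0.1428]
tool_rot: [-1.419, -2.802, 0.001]
ft_force: [-0.1, 0.1, 1.5]
grip_width: 0.609
grip_force: 0.0
```

Request:
jog_arm(
  increments=[
    {"tx":-20,"ty":6,"tz":1,"wx":0,"wy":0,"wz":0.11,"gripper":0.62},
    {"tx":-38,"ty":-6,"tz":9,"wx":0,"wy":0,"wz":0.23,"gripper":0.62},
    {"tx":-56,"ty":-19,"tz":17,"wx":0,"wy":0,"wz":0.35,"gripper":0.62},
    {"tx":-74,"ty":-32,"tz":25,"wx":0,"wy":0,"wz":0.47,"gripper":0.62},
    {"tx":-92,"ty":-45,"tz":33,"wx":0,"wy":0,"wz":0.58,"gripper":0.62},
  ],
)

```text
time: 18.57
position: [0.5441, 0.0102, 0.1094]
tool_rot: [-2.161, -2.28, 0.001]
ft_force: [-0.4, -0.4, 0.7]
grip_width: 0.624
grip_force: 0.0
```

Request:
jog_arm(
  increments=[
    {"tx":-22,"ty":-1,"tz":8,"wx":0,"wy":0,"wz":0.12,"gripper":0.62},
    {"tx":-22,"ty":-1,"tz":8,"wx":0,"wy":0,"wz":0.12,"gripper":0.62},
    {"tx":-22,"ty":-1,"tz":8,"wx":0,"wy":0,"wz":0.12,"gripper":0.62},
    {"tx":-22,"ty":-1,"tz":8,"wx":0,"wy":0,"wz":0.12,"gripper":0.62},
    {"tx":-22,"ty":-1,"tz":8,"wx":0,"wy":0,"wz":0.12,"gripper":0.62},
  ],
)

```text
time: 18.98
position: [0.5449, -0.0091, 0.1028]
tool_rot: [-2.285, -2.156, -0.001]
ft_force: [-0.0, 0.4, 0.2]
grip_width: 0.621
grip_force: 0.0
```

```bash
python3 - <<'E'
from p import *
print(start().round(1))
plan([(546.5,-10.3,19,86.6,.62,5),])
E
```

```text
[544.9  -9.1 102.8  86.7]
[{"tx": 0, "ty": 0, "tz": 17, "wx": 0, "wy": 0, "wz": 0.0, "gripper": 0.62}, {"tx": 0, "ty": 1, "tz": 34, "wx": 0, "wy": 0, "wz": 0.0, "gripper": 0.62}, {"tx": -1, "ty": 1, "tz": 50, "wx": 0, "wy": 0, "wz": 0.0, "gripper": 0.62}, {"tx": -1, "ty": 1, "tz": 67, "wx": 0, "wy": 0, "wz": 0.0, "gripper": 0.62}, {"tx": -1, "ty": 2, "tz": 84, "wx": 0, "wy": 0, "wz": 0.0, "gripper": 0.62}]
end [546.8 -10.2  18.8  86.7]
```

Request:
jog_arm(
  increments=[
    {"tx":0,"ty":0,"tz":17,"wx":0,"wy":0,"wz":0,"gripper":0.62},
    {"tx":0,"ty":1,"tz":34,"wx":0,"wy":0,"wz":0,"gripper":0.62},
    {"tx":-1,"ty":1,"tz":50,"wx":0,"wy":0,"wz":0,"gripper":0.62},
    {"tx":-1,"ty":1,"tz":67,"wx":0,"wy":0,"wz":0,"gripper":0.62},
    {"tx":-1,"ty":2,"tz":84,"wx":0,"wy":0,"wz":0,"gripper":0.62},
  ],
)

```text
time: 19.4
position: [0.5469, -0.0105, 0.0183]
tool_rot: [2.285, 2.156, 0.001]
ft_force: [0.8, 0.6, 0.4]
grip_width: 0.619
grip_force: 0.0
```

Request:
jog_arm(
  increments=[
    {"tx":0,"ty":0,"tz":0,"wx":0,"wy":0,"wz":0,"gripper":0.62},
    {"tx":0,"ty":0,"tz":0,"wx":0,"wy":0,"wz":0,"gripper":0.3},
    {"tx":0,"ty":0,"tz":0,"wx":0,"wy":0,"wz":0,"gripper":0.3},
    {"tx":0,"ty":0,"tz":0,"wx":0,"wy":0,"wz":0,"gripper":0.3},
    {"tx":0,"ty":0,"tz":0,"wx":0,"wy":0,"wz":0,"gripper":0.3},
  ],
  grip_force=35,
)

```text
time: 19.82
position: [0.5478, -0.0117, 0.0199]
tool_rot: [2.286, 2.152, 0.003]
ft_force: [0.3, 0.4, 2.6]
grip_width: 0.408
grip_force: 35.0
```

Request:
jog_arm(
  increments=[
    {"tx":0,"ty":0,"tz":0,"wx":0,"wy":0,"wz":0,"gripper":0.3},
    {"tx":0,"ty":0,"tz":0,"wx":0,"wy":0,"wz":0,"gripper":0.3},
    {"tx":0,"ty":0,"tz":0,"wx":0,"wy":0,"wz":0,"gripper":0.3},
    {"tx":0,"ty":0,"tz":0,"wx":0,"wy":0,"wz":0,"gripper":0.3},
    {"tx":0,"ty":0,"tz":0,"wx":0,"wy":0,"wz":0,"gripper":0.3},
  ],
)

```text
time: 20.23
position: [0.5478, -0.0117, 0.0199]
tool_rot: [2.287, 2.152, 0.002]
ft_force: [-0.4, 1.1, 6.5]
grip_width: 0.411
grip_force: 35.0
```

```bash
python3 - <<'E'
from p import *
p=start(); print(p.round(1))
plan([(547,-10,100,86.7,.3,4),(545,60,140,110,.3),(548.3,212,140,178,.3),(548.3,212,100,178,.3,2)],p)
E
```

```text
[547.8 -11.7  19.9  86.5]
[{"tx": 0, "ty": 0, "tz": -20, "wx": 0, "wy": 0, "wz": -0.0, "gripper": 0.3}, {"tx": 1, "ty": 0, "tz": -40, "wx": 0, "wy": 0, "wz": -0.0, "gripper": 0.3}, {"tx": 1, "ty": -1, "tz": -60, "wx": 0, "wy": 0, "wz": -0.0, "gripper": 0.3}, {"tx": 2, "ty": -1, "tz": -80, "wx": 0, "wy": 0, "wz": -0.0, "gripper": 0.3}, {"tx": 19, "ty": -2, "tz": -90, "wx": 0, "wy": 0, "wz": -0.1, "gripper": 0.3}]
[{"tx": 18, "ty": 0, "tz": -10, "wx": 0, "wy": 0, "wz": -0.11, "gripper": 0.3}, {"tx": 35, "ty": 0, "tz": -20, "wx": 0, "wy": 0, "wz": -0.21, "gripper": 0.3}, {"tx": 53, "ty": 0, "tz": -30, "wx": 0, "wy": 0, "wz": -0.31, "gripper": 0.3}, {"tx": 68, "ty": 1, "tz": -30, "wx": 0, "wy": 0, "wz": -0.43, "gripper": 0.3}, {"tx": 83, "ty": 2, "tz": -30, "wx": 0, "wy": 0, "wz": -0.55, "gripper": 0.3}]
[{"tx": 13, "ty": 9, "tz": 0, "wx": 0, "wy": 0, "wz": -0.12, "gripper": 0.3}, {"tx": 25, "ty": 17, "tz": 0, "wx": 0, "wy": 0, "wz": -0.23, "gripper": 0.3}, {"tx": 37, "ty": 26, "tz": 0, "wx": 0, "wy": 0, "wz": -0.35, "gripper": 0.3}, {"tx": 50, "ty": 35, "tz": 0, "wx": 0, "wy": 0, "wz": -0.47, "gripper": 0.3}, {"tx": 62, "ty": 44, "tz": 0, "wx": 0, "wy": 0, "wz": -0.59, "gripper": 0.3}]
[{"tx": 6, "ty": 14, "tz": 0, "wx": 0, "wy": 0, "wz": -0.12, "gripper": 0.3}, {"tx": 12, "ty": 28, "tz": 0, "wx": 0, "wy": 0, "wz": -0.24, "gripper": 0.3}, {"tx": 17, "ty": 42, "tz": 0, "wx": 0, "wy": 0, "wz": -0.36, "gripper": 0.3}, {"tx": 17, "ty": 42, "tz": 20, "wx": 0, "wy": 0, "wz": -0.36, "gripper": 0.3}, {"tx": 17, "ty": 42, "tz": 40, "wx": 0, "wy": 0, "wz": -0.36, "gripper": 0.3}]
end [548.2 211.7  99.9 178.2]
```

Request:
jog_arm(
  increments=[
    {"tx":0,"ty":0,"tz":-20,"wx":0,"wy":0,"wz":0,"gripper":0.3},
    {"tx":1,"ty":0,"tz":-40,"wx":0,"wy":0,"wz":0,"gripper":0.3},
    {"tx":1,"ty":0,"tz":-60,"wx":0,"wy":0,"wz":0,"gripper":0.3},
    {"tx":2,"ty":0,"tz":-80,"wx":0,"wy":0,"wz":0,"gripper":0.3},
    {"tx":19,"ty":-2,"tz":-90,"wx":0,"wy":0,"wz":-0.1,"gripper":0.3},
  ],
)

```text
time: 20.65
position: [0.5469, 0.0032, 0.1104]
tool_rot: [2.18, 2.257, -0.001]
ft_force: [0.4, -0.6, -2.1]
grip_width: 0.409
grip_force: 35.0
```

Request:
jog_arm(
  increments=[
    {"tx":18,"ty":0,"tz":-10,"wx":0,"wy":0,"wz":-0.11,"gripper":0.3},
    {"tx":35,"ty":0,"tz":-20,"wx":0,"wy":0,"wz":-0.21,"gripper":0.3},
    {"tx":53,"ty":0,"tz":-30,"wx":0,"wy":0,"wz":-0.31,"gripper":0.3},
    {"tx":68,"ty":1,"tz":-30,"wx":0,"wy":0,"wz":-0.43,"gripper":0.3},
    {"tx":83,"ty":2,"tz":-30,"wx":0,"wy":0,"wz":-0.55,"gripper":0.3},
  ],
)

```text
time: 21.07
position: [0.5444, 0.0908, 0.139]
tool_rot: [1.472, 2.774, -0.001]
ft_force: [0.6, -0.5, -1.5]
grip_width: 0.413
grip_force: 35.0
```

Request:
jog_arm(
  increments=[
    {"tx":13,"ty":9,"tz":0,"wx":0,"wy":0,"wz":-0.12,"gripper":0.3},
    {"tx":25,"ty":17,"tz":0,"wx":0,"wy":0,"wz":-0.23,"gripper":0.3},
    {"tx":37,"ty":26,"tz":0,"wx":0,"wy":0,"wz":-0.35,"gripper":0.3},
    {"tx":50,"ty":35,"tz":0,"wx":0,"wy":0,"wz":-0.47,"gripper":0.3},
    {"tx":62,"ty":44,"tz":0,"wx":0,"wy":0,"wz":-0.59,"gripper":0.3},
  ],
)

```text
time: 21.48
position: [0.5461, 0.1665, 0.1381]
tool_rot: [-0.602, -3.082, 0.002]
ft_force: [0.1, -0.3, -1.4]
grip_width: 0.412
grip_force: 35.0
```

Request:
jog_arm(
  increments=[
    {"tx":6,"ty":14,"tz":0,"wx":0,"wy":0,"wz":-0.12,"gripper":0.3},
    {"tx":12,"ty":28,"tz":0,"wx":0,"wy":0,"wz":-0.24,"gripper":0.3},
    {"tx":17,"ty":42,"tz":0,"wx":0,"wy":0,"wz":-0.36,"gripper":0.3},
    {"tx":17,"ty":42,"tz":20,"wx":0,"wy":0,"wz":-0.36,"gripper":0.3},
    {"tx":17,"ty":42,"tz":40,"wx":0,"wy":0,"wz":-0.36,"gripper":0.3},
  ],
)

```text
time: 21.9
position: [0.5472, 0.2131, 0.0987]
tool_rot: [0.046, 3.14, 0.002]
ft_force: [0.1, -1.3, -2.0]
grip_width: 0.412
grip_force: 35.0
```

Request:
jog_arm(
  increments=[
    {"tx":0,"ty":0,"tz":0,"wx":0,"wy":0,"wz":0,"gripper":0.3},
    {"tx":0,"ty":0,"tz":0,"wx":0,"wy":0,"wz":0,"gripper":0.3},
    {"tx":0,"ty":0,"tz":0,"wx":0,"wy":0,"wz":0,"gripper":0.3},
    {"tx":0,"ty":0,"tz":0,"wx":0,"wy":0,"wz":0,"gripper":0.3},
    {"tx":0,"ty":0,"tz":0,"wx":0,"wy":0,"wz":0,"gripper":0.3},
  ],
)

```text
time: 22.32
position: [0.5477, 0.2116, 0.0997]
tool_rot: [0.051, 3.139, 0.0]
ft_force: [-0.3, 0.2, -1.1]
grip_width: 0.413
grip_force: 35.0
```

```bash
python3 - <<'E'
from p import *
p=start(); print(p.round(1))
im=shot(); a=shot('scene'); np.savez('c1.npz',**a); print(*legs(im),sep='\n')
v=np.hstack([cv2.resize(a['color'][120:240,300:420],(400,400),interpolation=2),cv2.resize(im['color'][165:255,150:240],(400,400),interpolation=2)]); cv2.imwrite('pics/c1.png',v)
E
```

```text
[547.7 211.6  99.7 178.2]
([0.8806, -0.4293, 1.5473], np.float64(0.26), [380, 92, 54, 31, 539])
([0.8803, 0.4077, 1.5908], np.float64(0.33), [131, 97, 54, 30, 571])
([0.6543, -0.0262, 1.6275], np.float64(0.86), [275, 166, 35, 13, 406])
([0.448, -0.0161, -2.3013], np.float64(0.22), [219, 171, 113, 123, 1432])
([0.5776, 0.3357, -2.9659], np.float64(0.36), [180, 185, 10, 21, 172])
([0.3027, 0.1058, -3.0569], np.float64(0.43), [250, 264, 8, 27, 195])
```

View pics/c1.png

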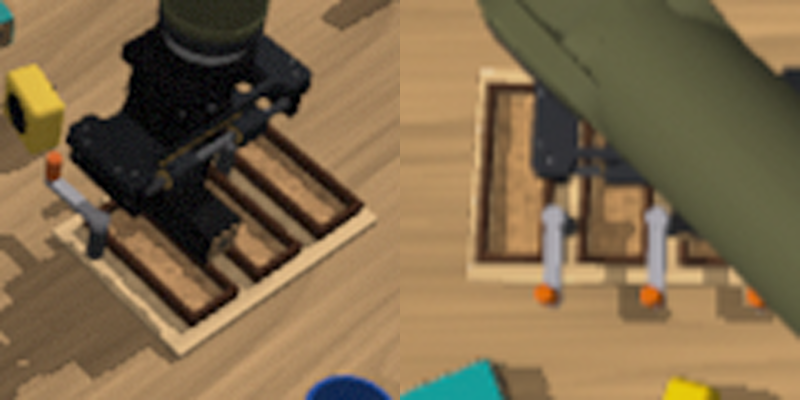

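```bash
python3 - <<'E'
from p import *
a=dict(np.load('c1.npz'))
a_=np.radians(-1.8)
for dz in (.098,):
    c=np.array([[.5477,.2116,dz]]); u=np.array([np.cos(a_),np.sin(a_),0]); n=np.array([-u[1],u[0],0])
    q=[c[0]+.06*u+sy*.018*n+[0,0,sz*.018] for sy,sz in((1,1),(1,-1),(-1,-1),(-1,1))]
    print(((proj(a,np.array(q))-[300,120])*400/120).round(0).tolist())
E
```

```text
[[242.0, 215.0], [234.0, 242.0], [202.0, 264.0], [209.0, 237.0]]
```

The predicted leg end matches the picture, with the face around (222,240). Lowering into pocket 0.

Request:
jog_arm(
  increments=[
    {"tx":0,"ty":0,"tz":15,"wx":0,"wy":0,"wz":0,"gripper":0.3},
    {"tx":0,"ty":0,"tz":30,"wx":0,"wy":0,"wz":0,"gripper":0.3},
    {"tx":0,"ty":0,"tz":45,"wx":0,"wy":0,"wz":0,"gripper":0.3},
    {"tx":0,"ty":0,"tz":50,"wx":0,"wy":0,"wz":0,"gripper":0.3},
    {"tx":0,"ty":0,"tz":50,"wx":0,"wy":0,"wz":0,"gripper":0.3},
  ],
)

```text
time: 22.83
position: [0.5451, 0.2107, 0.0456]
tool_rot: [-0.049, -3.137, 0.002]
ft_force: [0.4, -0.6, -2.0]
grip_width: 0.408
grip_force: 35.0
```

Request:
jog_arm(
  increments=[
    {"tx":0,"ty":0,"tz":2,"wx":0,"wy":0,"wz":0,"gripper":0.3},
    {"tx":0,"ty":0,"tz":4,"wx":0,"wy":0,"wz":0,"gripper":0.3},
    {"tx":0,"ty":0,"tz":6,"wx":0,"wy":0,"wz":0,"gripper":0.3},
    {"tx":0,"ty":0,"tz":8,"wx":0,"wy":0,"wz":0,"gripper":0.3},
    {"tx":0,"ty":0,"tz":10,"wx":0,"wy":0,"wz":0,"gripper":0.3},
  ],
)

```text
time: 23.25
position: [0.5473, 0.2116, 0.0387]
tool_rot: [0.05, 3.14, 0.0]
ft_force: [-0.0, -0.7, -1.3]
grip_width: 0.411
grip_force: 35.0
```

Request:
jog_arm(
  increments=[
    {"tx":0,"ty":0,"tz":2,"wx":0,"wy":0,"wz":0,"gripper":0.3},
    {"tx":0,"ty":0,"tz":4,"wx":0,"wy":0,"wz":0,"gripper":0.3},
    {"tx":0,"ty":0,"tz":6,"wx":0,"wy":0,"wz":0,"gripper":0.3},
    {"tx":0,"ty":0,"tz":9,"wx":0,"wy":0,"wz":0,"gripper":0.3},
    {"tx":0,"ty":0,"tz":9,"wx":0,"wy":0,"wz":0,"gripper":0.3},
  ],
)

```text
time: 23.67
position: [0.5472, 0.2116, 0.0299]
tool_rot: [0.05, 3.141, -0.0]
ft_force: [-1.3, -1.1, 2.8]
grip_width: 0.413
grip_force: 35.0
```

Request:
jog_arm(
  increments=[
    {"tx":0,"ty":0,"tz":0,"wx":0,"wy":0,"wz":0,"gripper":0.55},
    {"tx":0,"ty":0,"tz":0,"wx":0,"wy":0,"wz":0,"gripper":0.55},
    {"tx":0,"ty":0,"tz":0,"wx":0,"wy":0,"wz":0,"gripper":0.55},
    {"tx":0,"ty":0,"tz":-20,"wx":0,"wy":0,"wz":0,"gripper":0.55},
    {"tx":0,"ty":0,"tz":-50,"wx":0,"wy":0,"wz":0,"gripper":0.55},
  ],
)

```text
time: 24.08
position: [0.5449, 0.2103, 0.0773]
tool_rot: [-0.05, -3.136, 0.002]
ft_force: [0.7, -0.0, 0.5]
grip_width: 0.542
grip_force: 0.0
```

Request:
jog_arm(
  increments=[
    {"tx":0,"ty":0,"tz":-30,"wx":0,"wy":0,"wz":0,"gripper":0.55},
    {"tx":0,"ty":0,"tz":-60,"wx":0,"wy":0,"wz":0,"gripper":0.55},
    {"tx":0,"ty":0,"tz":-70,"wx":0,"wy":0,"wz":0,"gripper":0.55},
    {"tx":0,"ty":0,"tz":-70,"wx":0,"wy":0,"wz":0,"gripper":0.55},
    {"tx":0,"ty":0,"tz":-70,"wx":0,"wy":0,"wz":0,"gripper":0.55},
  ],
)

```text
time: 24.5
position: [0.5471, 0.2111, 0.1491]
tool_rot: [0.051, 3.141, -0.001]
ft_force: [-0.6, -0.7, -1.3]
grip_width: 0.553
grip_force: 0.0
```

```bash
python3 - <<'E'
from p import *
p=start(); print(p.round(1))
im=shot(); print(*[l for l in legs(im) if l[1]>.6],sep='\n')
# next: leg A far
plan([(620,100,150,135,.62),(654,-26,100,93.4,.62),(654,-26,100,93.4,.62,5)],p)
E
```

```text
[547.1 211.1 149.1 178.2]
([0.655, -0.0263, 1.5857], np.float64(0.86), [275, 166, 35, 13, 405])
[{"tx": -11, "ty": -16, "tz": 0, "wx": 0, "wy": 0, "wz": 0.11, "gripper": 0.62}, {"tx": -22, "ty": -31, "tz": 0, "wx": 0, "wy": 0, "wz": 0.22, "gripper": 0.62}, {"tx": -33, "ty": -47, "tz": 0, "wx": 0, "wy": 0, "wz": 0.32, "gripper": 0.62}, {"tx": -44, "ty": -62, "tz": -1, "wx": 0, "wy": 0, "wz": 0.43, "gripper": 0.62}, {"tx": -55, "ty": -78, "tz": -1, "wx": 0, "wy": 0, "wz": 0.54, "gripper": 0.62}]
[{"tx": -17, "ty": -8, "tz": 0, "wx": 0, "wy": 0, "wz": 0.11, "gripper": 0.62}, {"tx": -34, "ty": -15, "tz": 0, "wx": 0, "wy": 0, "wz": 0.21, "gripper": 0.62}, {"tx": -50, "ty": -30, "tz": 8, "wx": 0, "wy": 0, "wz": 0.33, "gripper": 0.62}, {"tx": -66, "ty": -45, "tz": 17, "wx": 0, "wy": 0, "wz": 0.46, "gripper": 0.62}, {"tx": -83, "ty": -59, "tz": 25, "wx": 0, "wy": 0, "wz": 0.58, "gripper": 0.62}]
[{"tx": -21, "ty": -4, "tz": 8, "wx": 0, "wy": 0, "wz": 0.12, "gripper": 0.62}, {"tx": -43, "ty": -7, "tz": 17, "wx": 0, "wy": 0, "wz": 0.24, "gripper": 0.62}, {"tx": -64, "ty": -10, "tz": 25, "wx": 0, "wy": 0, "wz": 0.36, "gripper": 0.62}, {"tx": -64, "ty": -10, "tz": 25, "wx": 0, "wy": 0, "wz": 0.36, "gripper": 0.62}, {"tx": -64, "ty": -10, "tz": 25, "wx": 0, "wy": 0, "wz": 0.36, "gripper": 0.62}]
[{"tx": 0, "ty": 0, "tz": 0, "wx": 0, "wy": 0, "wz": -0.0, "gripper": 0.62}, {"tx": 0, "ty": 0, "tz": 0, "wx": 0, "wy": 0, "wz": -0.0, "gripper": 0.62}, {"tx": 0, "ty": 0, "tz": 0, "wx": 0, "wy": 0, "wz": -0.0, "gripper": 0.62}, {"tx": 0, "ty": 0, "tz": 0, "wx": 0, "wy": 0, "wz": -0.0, "gripper": 0.62}, {"tx": 0, "ty": 0, "tz": 0, "wx": 0, "wy": 0, "wz": -0.0, "gripper": 0.62}]
end [654.2 -25.7 100.1  93.4]
```

Request:
jog_arm(
  increments=[
    {"tx":-11,"ty":-16,"tz":0,"wx":0,"wy":0,"wz":0.11,"gripper":0.62},
    {"tx":-22,"ty":-31,"tz":0,"wx":0,"wy":0,"wz":0.22,"gripper":0.62},
    {"tx":-33,"ty":-47,"tz":0,"wx":0,"wy":0,"wz":0.32,"gripper":0.62},
    {"tx":-44,"ty":-62,"tz":-1,"wx":0,"wy":0,"wz":0.43,"gripper":0.62},
    {"tx":-55,"ty":-78,"tz":-1,"wx":0,"wy":0,"wz":0.54,"gripper":0.62},
  ],
)

```text
time: 24.97
position: [0.5987, 0.1306, 0.1481]
tool_rot: [-0.893, -3.009, 0.003]
ft_force: [0.8, -0.9, 0.5]
grip_width: 0.615
grip_force: 0.0
```

Request:
jog_arm(
  increments=[
    {"tx":-17,"ty":-8,"tz":0,"wx":0,"wy":0,"wz":0.11,"gripper":0.62},
    {"tx":-34,"ty":-15,"tz":0,"wx":0,"wy":0,"wz":0.21,"gripper":0.62},
    {"tx":-50,"ty":-30,"tz":8,"wx":0,"wy":0,"wz":0.33,"gripper":0.62},
    {"tx":-66,"ty":-45,"tz":17,"wx":0,"wy":0,"wz":0.46,"gripper":0.62},
    {"tx":-83,"ty":-59,"tz":25,"wx":0,"wy":0,"wz":0.58,"gripper":0.62},
  ],
)

```text
time: 25.38
position: [0.6361, 0.036, 0.1224]
tool_rot: [-1.717, -2.627, 0.004]
ft_force: [0.1, -0.2, -0.7]
grip_width: 0.621
grip_force: 0.0
```

Request:
jog_arm(
  increments=[
    {"tx":-21,"ty":-4,"tz":8,"wx":0,"wy":0,"wz":0.12,"gripper":0.62},
    {"tx":-43,"ty":-7,"tz":17,"wx":0,"wy":0,"wz":0.24,"gripper":0.62},
    {"tx":-64,"ty":-10,"tz":25,"wx":0,"wy":0,"wz":0.36,"gripper":0.62},
    {"tx":-64,"ty":-10,"tz":25,"wx":0,"wy":0,"wz":0.36,"gripper":0.62},
    {"tx":-64,"ty":-10,"tz":25,"wx":0,"wy":0,"wz":0.36,"gripper":0.62},
  ],
)

```text
time: 25.8
position: [0.6526, -0.0272, 0.0974]
tool_rot: [-2.154, -2.282, 0.006]
ft_force: [-0.5, 0.6, 0.6]
grip_width: 0.617
grip_force: 0.0
```

Request:
jog_arm(
  increments=[
    {"tx":0,"ty":0,"tz":10,"wx":0,"wy":0,"wz":0,"gripper":0.62},
    {"tx":0,"ty":0,"tz":20,"wx":0,"wy":0,"wz":0,"gripper":0.62},
    {"tx":0,"ty":0,"tz":30,"wx":0,"wy":0,"wz":0,"gripper":0.62},
    {"tx":0,"ty":0,"tz":40,"wx":0,"wy":0,"wz":0,"gripper":0.62},
    {"tx":0,"ty":0,"tz":40,"wx":0,"wy":0,"wz":0,"gripper":0.62},
  ],
)

```text
time: 26.22
position: [0.6522, -0.0247, 0.0573]
tool_rot: [-2.151, -2.285, 0.005]
ft_force: [-0.4, 0.4, -1.1]
grip_width: 0.622
grip_force: 0.0
```

```bash
python3 - <<'E'
from p import *
p=start(); print(p.round(1))
im=shot(); print(*[l for l in legs(im) if l[1]>.6],sep='\n')
E
```

```text
[652.2 -24.7  57.3  93.5]
([0.6423, -0.0083, -2.837], np.float64(0.68), [275, 159, 22, 32, 416])
([0.549, 0.2142, 3.0959], np.float64(0.83), [214, 185, 16, 37, 514])
([0.4507, -0.0297, -1.8014], np.float64(0.85), [277, 223, 36, 17, 384])
```

Request:
jog_arm(
  increments=[
    {"tx":0,"ty":1,"tz":10,"wx":0,"wy":0,"wz":0,"gripper":0.62},
    {"tx":0,"ty":1,"tz":20,"wx":0,"wy":0,"wz":0,"gripper":0.62},
    {"tx":0,"ty":1,"tz":30,"wx":0,"wy":0,"wz":0,"gripper":0.62},
    {"tx":0,"ty":1,"tz":38,"wx":0,"wy":0,"wz":0,"gripper":0.62},
    {"tx":0,"ty":1,"tz":38,"wx":0,"wy":0,"wz":0,"gripper":0.62},
  ],
)

```text
time: 26.68
position: [0.6536, -0.0254, 0.0199]
tool_rot: [-2.153, -2.284, 0.004]
ft_force: [-1.3, 0.1, -0.7]
grip_width: 0.621
grip_force: 0.0
```

Request:
jog_arm(
  increments=[
    {"tx":0,"ty":0,"tz":0,"wx":0,"wy":0,"wz":0,"gripper":0.3},
    {"tx":0,"ty":0,"tz":0,"wx":0,"wy":0,"wz":0,"gripper":0.3},
    {"tx":0,"ty":0,"tz":0,"wx":0,"wy":0,"wz":0,"gripper":0.3},
    {"tx":0,"ty":0,"tz":0,"wx":0,"wy":0,"wz":0,"gripper":0.3},
    {"tx":0,"ty":0,"tz":0,"wx":0,"wy":0,"wz":0,"gripper":0.3},
  ],
)

```text
time: 27.1
position: [0.6557, -0.0252, 0.0232]
tool_rot: [2.154, 2.285, 0.001]
ft_force: [-0.5, -0.3, 1.4]
grip_width: 0.41
grip_force: 35.0
```

Request:
jog_arm(
  increments=[
    {"tx":0,"ty":0,"tz":0,"wx":0,"wy":0,"wz":0,"gripper":0.3},
    {"tx":0,"ty":0,"tz":0,"wx":0,"wy":0,"wz":0,"gripper":0.3},
    {"tx":0,"ty":0,"tz":0,"wx":0,"wy":0,"wz":0,"gripper":0.3},
    {"tx":0,"ty":0,"tz":0,"wx":0,"wy":0,"wz":0,"gripper":0.3},
    {"tx":0,"ty":0,"tz":0,"wx":0,"wy":0,"wz":0,"gripper":0.3},
  ],
)

```text
time: 27.52
position: [0.6557, -0.0252, 0.0232]
tool_rot: [2.154, 2.285, 0.001]
ft_force: [-0.5, -0.2, 5.2]
grip_width: 0.411
grip_force: 35.0
```

```bash
python3 - <<'E'
from p import *
p=start(); print(p.round(1))
plan([(p[0],p[1],100,p[3],.3,4),(620,100,150,135,.3),(554,364,150,178,.3),(554,364,100,178,.3,3)],p)
E
```

```text
[655.7 -25.2  23.2  93.4]
[{"tx": 0, "ty": 0, "tz": -19, "wx": 0, "wy": 0, "wz": -0.0, "gripper": 0.3}, {"tx": 0, "ty": 0, "tz": -38, "wx": 0, "wy": 0, "wz": 0.0, "gripper": 0.3}, {"tx": 0, "ty": 0, "tz": -58, "wx": 0, "wy": 0, "wz": 0.0, "gripper": 0.3}, {"tx": 0, "ty": 0, "tz": -77, "wx": 0, "wy": 0, "wz": 0.0, "gripper": 0.3}, {"tx": 21, "ty": -5, "tz": -85, "wx": 0, "wy": 0, "wz": -0.12, "gripper": 0.3}]
[{"tx": 22, "ty": -2, "tz": -9, "wx": 0, "wy": 0, "wz": -0.12, "gripper": 0.3}, {"tx": 43, "ty": -4, "tz": -17, "wx": 0, "wy": 0, "wz": -0.24, "gripper": 0.3}, {"tx": 65, "ty": -6, "tz": -25, "wx": 0, "wy": 0, "wz": -0.36, "gripper": 0.3}, {"tx": 87, "ty": -8, "tz": -34, "wx": 0, "wy": 0, "wz": -0.49, "gripper": 0.3}, {"tx": 108, "ty": -10, "tz": -42, "wx": 0, "wy": 0, "wz": -0.61, "gripper": 0.3}]
[{"tx": 29, "ty": 17, "tz": 0, "wx": 0, "wy": 0, "wz": -0.09, "gripper": 0.3}, {"tx": 59, "ty": 35, "tz": 0, "wx": 0, "wy": 0, "wz": -0.18, "gripper": 0.3}, {"tx": 88, "ty": 53, "tz": 0, "wx": 0, "wy": 0, "wz": -0.28, "gripper": 0.3}, {"tx": 117, "ty": 70, "tz": 0, "wx": 0, "wy": 0, "w
[... 205 characters left out ...]
, "tz": 0, "wx": 0, "wy": 0, "wz": -0.18, "gripper": 0.3}, {"tx": 54, "ty": 86, "tz": 0, "wx": 0, "wy": 0, "wz": -0.28, "gripper": 0.3}, {"tx": 54, "ty": 86, "tz": 17, "wx": 0, "wy": 0, "wz": -0.28, "gripper": 0.3}, {"tx": 54, "ty": 86, "tz": 33, "wx": 0, "wy": 0, "wz": -0.28, "gripper": 0.3}]
[{"tx": 0, "ty": 0, "tz": 17, "wx": 0, "wy": 0, "wz": 0.0, "gripper": 0.3}, {"tx": 0, "ty": 0, "tz": 17, "wx": 0, "wy": 0, "wz": 0.0, "gripper": 0.3}, {"tx": 0, "ty": 0, "tz": 17, "wx": 0, "wy": 0, "wz": 0.0, "gripper": 0.3}, {"tx": 0, "ty": 0, "tz": 17, "wx": 0, "wy": 0, "wz": 0.0, "gripper": 0.3}, {"tx": 0, "ty": 0, "tz": 17, "wx": 0, "wy": 0, "wz": 0.0, "gripper": 0.3}]
end [553.8 363.7 100.2 178.2]
```

Request:
jog_arm(
  increments=[
    {"tx":0,"ty":0,"tz":-19,"wx":0,"wy":0,"wz":0,"gripper":0.3},
    {"tx":0,"ty":0,"tz":-38,"wx":0,"wy":0,"wz":0,"gripper":0.3},
    {"tx":0,"ty":0,"tz":-58,"wx":0,"wy":0,"wz":0,"gripper":0.3},
    {"tx":0,"ty":0,"tz":-77,"wx":0,"wy":0,"wz":0,"gripper":0.3},
    {"tx":21,"ty":-5,"tz":-85,"wx":0,"wy":0,"wz":-0.12,"gripper":0.3},
  ],
)

```text
time: 27.93
position: [0.6511, -0.0106, 0.1093]
tool_rot: [2.019, 2.401, -0.002]
ft_force: [-0.2, -0.9, -0.6]
grip_width: 0.406
grip_force: 35.0
```

Request:
jog_arm(
  increments=[
    {"tx":22,"ty":-2,"tz":-9,"wx":0,"wy":0,"wz":-0.12,"gripper":0.3},
    {"tx":43,"ty":-4,"tz":-17,"wx":0,"wy":0,"wz":-0.24,"gripper":0.3},
    {"tx":65,"ty":-6,"tz":-25,"wx":0,"wy":0,"wz":-0.36,"gripper":0.3},
    {"tx":87,"ty":-8,"tz":-34,"wx":0,"wy":0,"wz":-0.49,"gripper":0.3},
    {"tx":108,"ty":-10,"tz":-42,"wx":0,"wy":0,"wz":-0.61,"gripper":0.3},
  ],
)

```text
time: 28.35
position: [0.619, 0.1009, 0.1491]
tool_rot: [-1.187, -2.907, 0.001]
ft_force: [0.3, -0.0, -1.2]
grip_width: 0.414
grip_force: 35.0
```

Request:
jog_arm(
  increments=[
    {"tx":29,"ty":17,"tz":0,"wx":0,"wy":0,"wz":-0.09,"gripper":0.3},
    {"tx":59,"ty":35,"tz":0,"wx":0,"wy":0,"wz":-0.18,"gripper":0.3},
    {"tx":88,"ty":53,"tz":0,"wx":0,"wy":0,"wz":-0.28,"gripper":0.3},
    {"tx":117,"ty":70,"tz":0,"wx":0,"wy":0,"wz":-0.37,"gripper":0.3},
    {"tx":146,"ty":88,"tz":0,"wx":0,"wy":0,"wz":-0.47,"gripper":0.3},
  ],
)

```text
time: 28.77
position: [0.5774, 0.266, 0.1487]
tool_rot: [-0.481, -3.104, 0.002]
ft_force: [1.2, 0.3, -1.5]
grip_width: 0.406
grip_force: 35.0
```

Request:
jog_arm(
  increments=[
    {"tx":18,"ty":29,"tz":0,"wx":0,"wy":0,"wz":-0.09,"gripper":0.3},
    {"tx":36,"ty":58,"tz":0,"wx":0,"wy":0,"wz":-0.18,"gripper":0.3},
    {"tx":54,"ty":86,"tz":0,"wx":0,"wy":0,"wz":-0.28,"gripper":0.3},
    {"tx":54,"ty":86,"tz":17,"wx":0,"wy":0,"wz":-0.28,"gripper":0.3},
    {"tx":54,"ty":86,"tz":33,"wx":0,"wy":0,"wz":-0.28,"gripper":0.3},
  ],
)

```text
time: 29.18
position: [0.5513, 0.3672, 0.1161]
tool_rot: [-0.041, -3.141, -0.003]
ft_force: [0.3, -0.6, -1.3]
grip_width: 0.41
grip_force: 35.0
```

Request:
jog_arm(
  increments=[
    {"tx":0,"ty":0,"tz":10,"wx":0,"wy":0,"wz":0,"gripper":0.3},
    {"tx":0,"ty":0,"tz":17,"wx":0,"wy":0,"wz":0,"gripper":0.3},
    {"tx":0,"ty":0,"tz":17,"wx":0,"wy":0,"wz":0,"gripper":0.3},
    {"tx":0,"ty":0,"tz":17,"wx":0,"wy":0,"wz":0,"gripper":0.3},
    {"tx":0,"ty":0,"tz":17,"wx":0,"wy":0,"wz":0,"gripper":0.3},
  ],
)

```text
time: 29.6
position: [0.5542, 0.363, 0.1001]
tool_rot: [0.053, 3.14, 0.0]
ft_force: [0.1, 0.8, -0.7]
grip_width: 0.411
grip_force: 35.0
```

```bash
cat > chk.py <<'E'
import sys
from p import *
p=start(); off=float(sys.argv[1]); print(p.round(1))
a=shot('scene'); u=np.array([np.cos(np.radians(p[3]-180)),np.sin(np.radians(p[3]-180)),0]); n=np.array([-u[1],u[0],0]); c=np.array([p[0],p[1],p[2]-off])/1000
v=cv2.resize(a['color'],None,fx=4,fy=4,interpolation=cv2.INTER_CUBIC)
for e in(-1,1):
    q=proj(a,np.array([c+e*.06*u+sy*.018*n+[0,0,sz*.018] for sy,sz in((1,1),(1,-1),(-1,-1),(-1,1))]))
    cv2.polylines(v,[np.round(q*4+1.5).astype(np.int32)],True,(0,255,0),1)
cv2.imwrite(sys.argv[2],v[480:960,1240:1720])
E
python3 chk.py 5.2 pics/d.png
```

```text
[554.2 363.  100.1 178.1]
```

View pics/d.png

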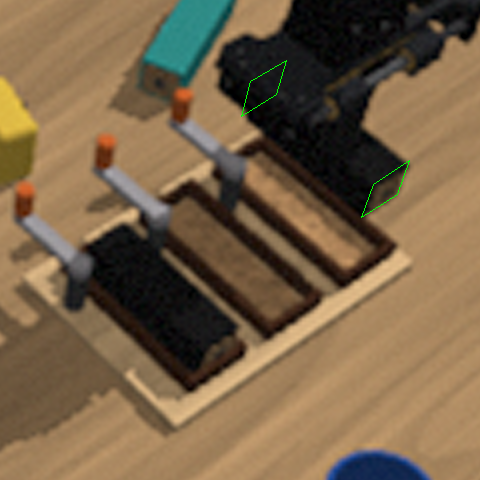

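The held leg matches the prediction (front face near (387,188)), and the first leg sits in pocket 0. Lowering into pocket 2.

Request:
jog_arm(
  increments=[
    {"tx":0,"ty":1,"tz":15,"wx":0,"wy":0,"wz":0,"gripper":0.3},
    {"tx":0,"ty":1,"tz":30,"wx":0,"wy":0,"wz":0,"gripper":0.3},
    {"tx":0,"ty":1,"tz":45,"wx":0,"wy":0,"wz":0,"gripper":0.3},
    {"tx":0,"ty":1,"tz":48,"wx":0,"wy":0,"wz":0,"gripper":0.3},
    {"tx":0,"ty":1,"tz":48,"wx":0,"wy":0,"wz":0,"gripper":0.3},
  ],
)

```text
time: 30.07
position: [0.5521, 0.3635, 0.0487]
tool_rot: [-0.049, -3.138, 0.004]
ft_force: [0.4, -0.3, -1.3]
grip_width: 0.408
grip_force: 35.0
```

Request:
jog_arm(
  increments=[
    {"tx":0,"ty":0,"tz":2,"wx":0,"wy":0,"wz":0,"gripper":0.3},
    {"tx":0,"ty":0,"tz":4,"wx":0,"wy":0,"wz":0,"gripper":0.3},
    {"tx":0,"ty":0,"tz":6,"wx":0,"wy":0,"wz":0,"gripper":0.3},
    {"tx":0,"ty":0,"tz":8,"wx":0,"wy":0,"wz":0,"gripper":0.3},
    {"tx":0,"ty":0,"tz":10,"wx":0,"wy":0,"wz":0,"gripper":0.3},
  ],
)

```text
time: 30.48
position: [0.5536, 0.3648, 0.0417]
tool_rot: [0.05, 3.141, 0.0]
ft_force: [0.5, -0.1, -0.4]
grip_width: 0.41
grip_force: 35.0
```

Request:
jog_arm(
  increments=[
    {"tx":0,"ty":0,"tz":2,"wx":0,"wy":0,"wz":0,"gripper":0.3},
    {"tx":0,"ty":0,"tz":4,"wx":0,"wy":0,"wz":0,"gripper":0.3},
    {"tx":0,"ty":0,"tz":6,"wx":0,"wy":0,"wz":0,"gripper":0.3},
    {"tx":0,"ty":0,"tz":9,"wx":0,"wy":0,"wz":0,"gripper":0.3},
    {"tx":0,"ty":0,"tz":9,"wx":0,"wy":0,"wz":0,"gripper":0.3},
  ],
)

```text
time: 30.9
position: [0.5535, 0.3648, 0.0332]
tool_rot: [0.05, 3.141, -0.0]
ft_force: [-1.3, -1.4, 3.2]
grip_width: 0.406
grip_force: 35.0
```

Request:
jog_arm(
  increments=[
    {"tx":0,"ty":0,"tz":0,"wx":0,"wy":0,"wz":0,"gripper":0.55},
    {"tx":0,"ty":0,"tz":0,"wx":0,"wy":0,"wz":0,"gripper":0.55},
    {"tx":0,"ty":0,"tz":0,"wx":0,"wy":0,"wz":0,"gripper":0.55},
    {"tx":0,"ty":0,"tz":-20,"wx":0,"wy":0,"wz":0,"gripper":0.55},
    {"tx":0,"ty":0,"tz":-50,"wx":0,"wy":0,"wz":0,"gripper":0.55},
  ],
)

```text
time: 31.32
position: [0.5516, 0.3628, 0.0795]
tool_rot: [-0.05, -3.136, 0.006]
ft_force: [0.9, -0.0, -0.5]
grip_width: 0.548
grip_force: 0.0
```

Request:
jog_arm(
  increments=[
    {"tx":0,"ty":0,"tz":-30,"wx":0,"wy":0,"wz":0,"gripper":0.55},
    {"tx":0,"ty":0,"tz":-60,"wx":0,"wy":0,"wz":0,"gripper":0.55},
    {"tx":0,"ty":0,"tz":-70,"wx":0,"wy":0,"wz":0,"gripper":0.55},
    {"tx":0,"ty":0,"tz":-70,"wx":0,"wy":0,"wz":0,"gripper":0.55},
    {"tx":0,"ty":0,"tz":-70,"wx":0,"wy":0,"wz":0,"gripper":0.55},
  ],
)

```text
time: 31.73
position: [0.5534, 0.3645, 0.152]
tool_rot: [0.05, 3.141, -0.001]
ft_force: [-0.9, 0.3, -1.4]
grip_width: 0.55
grip_force: 0.0
```

```bash
python3 - <<'E'
from p import *
p=start(); print(p.round(1))
im=shot(); print(*[l for l in legs(im) if l[1]>.6],sep='\n')
plan([(560,200,150,140,.62),(451.3,-29,120,77,.62)],p)
E
```

```text
[553.4 364.5 152.  178.2]
([0.4516, -0.0294, -1.7999], np.float64(0.85), [277, 223, 35, 17, 382])
[{"tx": -2, "ty": -27, "tz": 0, "wx": 0, "wy": 0, "wz": 0.11, "gripper": 0.62}, {"tx": -4, "ty": -55, "tz": 1, "wx": 0, "wy": 0, "wz": 0.22, "gripper": 0.62}, {"tx": -6, "ty": -82, "tz": 1, "wx": 0, "wy": 0, "wz": 0.33, "gripper": 0.62}, {"tx": -8, "ty": -109, "tz": 1, "wx": 0, "wy": 0, "wz": 0.44, "gripper": 0.62}, {"tx": -10, "ty": -137, "tz": 2, "wx": 0, "wy": 0, "wz": 0.56, "gripper": 0.62}]
[{"tx": -16, "ty": -22, "tz": 0, "wx": 0, "wy": 0, "wz": 0.11, "gripper": 0.62}, {"tx": -20, "ty": -50, "tz": 3, "wx": 0, "wy": 0, "wz": 0.23, "gripper": 0.62}, {"tx": -24, "ty": -78, "tz": 7, "wx": 0, "wy": 0, "wz": 0.35, "gripper": 0.62}, {"tx": -29, "ty": -106, "tz": 10, "wx": 0, "wy": 0, "wz": 0.47, "gripper": 0.62}, {"tx": -33, "ty": -133, "tz": 13, "wx": 0, "wy": 0, "wz": 0.59, "gripper": 0.62}]
[{"tx": -19, "ty": -21, "tz": 4, "wx": 0, "wy": 0, "wz": 0.13, "gripper": 0.62}, {"tx": -38, "ty": -42, "tz": 7, "wx": 0, "wy": 0, "wz": 0.25, "gripper": 0.62}, {"tx": -57, "ty": -63, "tz": 10, "wx": 0, "wy": 0, "wz": 0.37, "gripper": 0.62}, {"tx": -76, "ty": -84, "tz": 14, "wx": 0, "wy": 0, "wz": 0.49, "gripper": 0.62}, {"tx": -95, "ty": -105, "tz": 17, "wx": 0, "wy": 0, "wz": 0.62, "gripper": 0.62}]
end [451.1 -29.3 120.   76.8]
```

Request:
jog_arm(
  increments=[
    {"tx":-2,"ty":-27,"tz":0,"wx":0,"wy":0,"wz":0.11,"gripper":0.62},
    {"tx":-4,"ty":-55,"tz":1,"wx":0,"wy":0,"wz":0.22,"gripper":0.62},
    {"tx":-6,"ty":-82,"tz":1,"wx":0,"wy":0,"wz":0.33,"gripper":0.62},
    {"tx":-8,"ty":-109,"tz":1,"wx":0,"wy":0,"wz":0.44,"gripper":0.62},
    {"tx":-10,"ty":-137,"tz":2,"wx":0,"wy":0,"wz":0.56,"gripper":0.62},
  ],
)

```text
time: 32.2
position: [0.5579, 0.2255, 0.1481]
tool_rot: [-0.923, -3.0, 0.003]
ft_force: [1.4, 0.4, 0.2]
grip_width: 0.622
grip_force: 0.0
```

Request:
jog_arm(
  increments=[
    {"tx":-16,"ty":-22,"tz":0,"wx":0,"wy":0,"wz":0.11,"gripper":0.62},
    {"tx":-20,"ty":-50,"tz":3,"wx":0,"wy":0,"wz":0.23,"gripper":0.62},
    {"tx":-24,"ty":-78,"tz":7,"wx":0,"wy":0,"wz":0.35,"gripper":0.62},
    {"tx":-29,"ty":-106,"tz":10,"wx":0,"wy":0,"wz":0.47,"gripper":0.62},
    {"tx":-33,"ty":-133,"tz":13,"wx":0,"wy":0,"wz":0.59,"gripper":0.62},
  ],
)

```text
time: 32.62
position: [0.5102, 0.0964, 0.1351]
tool_rot: [-1.758, -2.6, 0.003]
ft_force: [0.2, -0.4, 0.5]
grip_width: 0.622
grip_force: 0.0
```

Request:
jog_arm(
  increments=[
    {"tx":-19,"ty":-21,"tz":4,"wx":0,"wy":0,"wz":0.13,"gripper":0.62},
    {"tx":-38,"ty":-42,"tz":7,"wx":0,"wy":0,"wz":0.25,"gripper":0.62},
    {"tx":-57,"ty":-63,"tz":10,"wx":0,"wy":0,"wz":0.37,"gripper":0.62},
    {"tx":-76,"ty":-84,"tz":14,"wx":0,"wy":0,"wz":0.49,"gripper":0.62},
    {"tx":-95,"ty":-105,"tz":17,"wx":0,"wy":0,"wz":0.62,"gripper":0.62},
  ],
)

```text
time: 33.03
position: [0.4487, -0.0306, 0.1185]
tool_rot: [-2.463, -1.947, 0.003]
ft_force: [0.7, -0.5, 0.3]
grip_width: 0.617
grip_force: 0.0
```

Request:
jog_arm(
  increments=[
    {"tx":0,"ty":0,"tz":10,"wx":0,"wy":0,"wz":0,"gripper":0.62},
    {"tx":0,"ty":0,"tz":20,"wx":0,"wy":0,"wz":0,"gripper":0.62},
    {"tx":0,"ty":0,"tz":40,"wx":0,"wy":0,"wz":0,"gripper":0.62},
    {"tx":0,"ty":0,"tz":50,"wx":0,"wy":0,"wz":0,"gripper":0.62},
    {"tx":0,"ty":0,"tz":50,"wx":0,"wy":0,"wz":0,"gripper":0.62},
  ],
)

```text
time: 33.45
position: [0.4486, -0.0276, 0.0674]
tool_rot: [-2.451, -1.956, 0.005]
ft_force: [-0.4, -0.6, 0.1]
grip_width: 0.62
grip_force: 0.0
```

Request:
jog_arm(
  increments=[
    {"tx":0,"ty":0,"tz":0,"wx":0,"wy":0,"wz":0,"gripper":0.62},
    {"tx":0,"ty":0,"tz":0,"wx":0,"wy":0,"wz":0,"gripper":0.62},
    {"tx":0,"ty":0,"tz":0,"wx":0,"wy":0,"wz":0,"gripper":0.62},
    {"tx":0,"ty":0,"tz":0,"wx":0,"wy":0,"wz":0,"gripper":0.62},
    {"tx":0,"ty":0,"tz":0,"wx":0,"wy":0,"wz":0,"gripper":0.62},
  ],
)

```text
time: 33.87
position: [0.4516, -0.0291, 0.0711]
tool_rot: [2.457, 1.956, 0.001]
ft_force: [-0.4, -0.2, 0.1]
grip_width: 0.621
grip_force: 0.0
```

```bash
python3 - <<'E'
from p import *
p=start(); print(p.round(1))
plan([(451.3,-29.2,20,77,.62,4)],p)
im=shot(); a=shot('scene'); cv2.imwrite('pics/e.png',np.hstack([cv2.resize(im['color'][170:260,160:325],None,fx=2.4,fy=2.4,interpolation=2),cv2.resize(a['color'][180:270,230:330],None,fx=2.4,fy=2.4,interpolation=2)]))
print(*[l for l in legs(im) if l[1]>.6],sep='\n')
E
```

```text
[451.6 -29.1  71.1  77.1]
[{"tx": 0, "ty": 0, "tz": 13, "wx": 0, "wy": 0, "wz": 0.0, "gripper": 0.62}, {"tx": 0, "ty": 0, "tz": 26, "wx": 0, "wy": 0, "wz": 0.0, "gripper": 0.62}, {"tx": 0, "ty": 0, "tz": 38, "wx": 0, "wy": 0, "wz": 0.0, "gripper": 0.62}, {"tx": 0, "ty": 0, "tz": 51, "wx": 0, "wy": 0, "wz": 0.0, "gripper": 0.62}, {"tx": 0, "ty": 0, "tz": 51, "wx": 0, "wy": 0, "wz": 0.0, "gripper": 0.62}]
end [451.6 -29.1  20.1  77.1]
([0.5588, 0.366, 3.0436], np.float64(0.87), [168, 184, 18, 37, 544])
([0.555, 0.2183, 3.0965], np.float64(0.91), [213, 185, 14, 36, 425])
```

View pics/e.png

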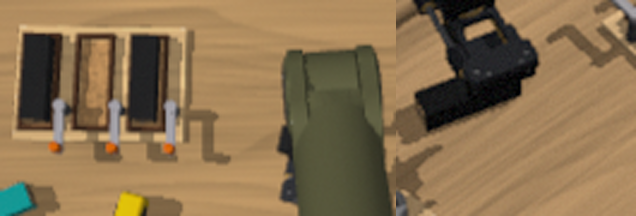

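Legs lie in pockets 2 and 0 (at (38,80) and (147,80)). The gripper straddles the last leg (470,90). Grasping it.

Request:
jog_arm(
  increments=[
    {"tx":0,"ty":0,"tz":13,"wx":0,"wy":0,"wz":0,"gripper":0.62},
    {"tx":0,"ty":0,"tz":26,"wx":0,"wy":0,"wz":0,"gripper":0.62},
    {"tx":0,"ty":0,"tz":38,"wx":0,"wy":0,"wz":0,"gripper":0.62},
    {"tx":0,"ty":0,"tz":51,"wx":0,"wy":0,"wz":0,"gripper":0.62},
    {"tx":0,"ty":0,"tz":51,"wx":0,"wy":0,"wz":0,"gripper":0.62},
  ],
)

```text
time: 34.38
position: [0.4491, -0.0289, 0.0174]
tool_rot: [-2.455, -1.955, 0.004]
ft_force: [-0.5, -0.5, -0.1]
grip_width: 0.622
grip_force: 0.0
```

Request:
jog_arm(
  increments=[
    {"tx":0,"ty":0,"tz":0,"wx":0,"wy":0,"wz":0,"gripper":0.3},
    {"tx":0,"ty":0,"tz":0,"wx":0,"wy":0,"wz":0,"gripper":0.3},
    {"tx":0,"ty":0,"tz":0,"wx":0,"wy":0,"wz":0,"gripper":0.3},
    {"tx":0,"ty":0,"tz":0,"wx":0,"wy":0,"wz":0,"gripper":0.3},
    {"tx":0,"ty":0,"tz":0,"wx":0,"wy":0,"wz":0,"gripper":0.3},
  ],
)

```text
time: 34.8
position: [0.4519, -0.0292, 0.0203]
tool_rot: [2.457, 1.956, 0.001]
ft_force: [0.1, -0.1, 2.9]
grip_width: 0.408
grip_force: 34.9
```

Request:
jog_arm(
  increments=[
    {"tx":0,"ty":0,"tz":0,"wx":0,"wy":0,"wz":0,"gripper":0.3},
    {"tx":0,"ty":0,"tz":0,"wx":0,"wy":0,"wz":0,"gripper":0.3},
    {"tx":0,"ty":0,"tz":0,"wx":0,"wy":0,"wz":0,"gripper":0.3},
    {"tx":0,"ty":0,"tz":0,"wx":0,"wy":0,"wz":0,"gripper":0.3},
    {"tx":0,"ty":0,"tz":0,"wx":0,"wy":0,"wz":0,"gripper":0.3},
  ],
)

```text
time: 35.22
position: [0.4519, -0.0292, 0.0203]
tool_rot: [2.457, 1.956, 0.001]
ft_force: [-1.4, -0.6, 5.1]
grip_width: 0.414
grip_force: 34.9
```

```bash
python3 - <<'E'
from p import *
p=start(); print(p.round(1))
plan([(p[0],p[1],100,p[3],.3,4),(535,120,155,125,.3),(551,288,150,178,.3),(551,288,100,178,.3,3)],p)
E
```

```text
[451.9 -29.2  20.3  77.1]
[{"tx": 0, "ty": 0, "tz": -20, "wx": 0, "wy": 0, "wz": -0.0, "gripper": 0.3}, {"tx": 0, "ty": 0, "tz": -40, "wx": 0, "wy": 0, "wz": -0.0, "gripper": 0.3}, {"tx": 0, "ty": 0, "tz": -60, "wx": 0, "wy": 0, "wz": -0.0, "gripper": 0.3}, {"tx": 0, "ty": 0, "tz": -80, "wx": 0, "wy": 0, "wz": -0.0, "gripper": 0.3}, {"tx": 23, "ty": 7, "tz": -88, "wx": 0, "wy": 0, "wz": -0.12, "gripper": 0.3}]
[{"tx": 23, "ty": 9, "tz": -7, "wx": 0, "wy": 0, "wz": -0.12, "gripper": 0.3}, {"tx": 45, "ty": 19, "tz": -15, "wx": 0, "wy": 0, "wz": -0.24, "gripper": 0.3}, {"tx": 68, "ty": 29, "tz": -23, "wx": 0, "wy": 0, "wz": -0.36, "gripper": 0.3}, {"tx": 90, "ty": 38, "tz": -31, "wx": 0, "wy": 0, "wz": -0.48, "gripper": 0.3}, {"tx": 113, "ty": 48, "tz": -39, "wx": 0, "wy": 0, "wz": -0.6, "gripper": 0.3}]
[{"tx": 13, "ty": 20, "tz": -8, "wx": 0, "wy": 0, "wz": -0.12, "gripper": 0.3}, {"tx": 31, "ty": 32, "tz": -7, "wx": 0, "wy": 0, "wz": -0.23, "gripper": 0.3}, {"tx": 48, "ty": 44, "tz": -6, "wx": 0, "wy": 0, "wz": -0.35, "gripper": 0.3}, {"tx": 66, "ty": 55, "tz": -6, "wx": 0, "wy": 0, 
[... 210 characters left out ...]
z": 1, "wx": 0, "wy": 0, "wz": -0.23, "gripper": 0.3}, {"tx": 25, "ty": 58, "tz": 2, "wx": 0, "wy": 0, "wz": -0.35, "gripper": 0.3}, {"tx": 33, "ty": 78, "tz": 2, "wx": 0, "wy": 0, "wz": -0.46, "gripper": 0.3}, {"tx": 33, "ty": 78, "tz": 19, "wx": 0, "wy": 0, "wz": -0.46, "gripper": 0.3}]
[{"tx": 0, "ty": 0, "tz": 17, "wx": 0, "wy": 0, "wz": -0.0, "gripper": 0.3}, {"tx": 0, "ty": 0, "tz": 33, "wx": 0, "wy": 0, "wz": -0.0, "gripper": 0.3}, {"tx": 0, "ty": 0, "tz": 33, "wx": 0, "wy": 0, "wz": -0.0, "gripper": 0.3}, {"tx": 0, "ty": 0, "tz": 33, "wx": 0, "wy": 0, "wz": -0.0, "gripper": 0.3}, {"tx": 0, "ty": 0, "tz": 33, "wx": 0, "wy": 0, "wz": -0.0, "gripper": 0.3}]
end [551.3 288.  100.3 177.9]
```

Request:
jog_arm(
  increments=[
    {"tx":0,"ty":0,"tz":-20,"wx":0,"wy":0,"wz":0,"gripper":0.3},
    {"tx":0,"ty":0,"tz":-40,"wx":0,"wy":0,"wz":0,"gripper":0.3},
    {"tx":0,"ty":0,"tz":-60,"wx":0,"wy":0,"wz":0,"gripper":0.3},
    {"tx":0,"ty":0,"tz":-80,"wx":0,"wy":0,"wz":0,"gripper":0.3},
    {"tx":23,"ty":7,"tz":-88,"wx":0,"wy":0,"wz":-0.12,"gripper":0.3},
  ],
)

```text
time: 35.63
position: [0.4624, -0.0125, 0.1091]
tool_rot: [2.339, 2.092, -0.004]
ft_force: [0.5, -1.1, -1.9]
grip_width: 0.409
grip_force: 34.9
```

Request:
jog_arm(
  increments=[
    {"tx":23,"ty":9,"tz":-7,"wx":0,"wy":0,"wz":-0.12,"gripper":0.3},
    {"tx":45,"ty":19,"tz":-15,"wx":0,"wy":0,"wz":-0.24,"gripper":0.3},
    {"tx":68,"ty":29,"tz":-23,"wx":0,"wy":0,"wz":-0.36,"gripper":0.3},
    {"tx":90,"ty":38,"tz":-31,"wx":0,"wy":0,"wz":-0.48,"gripper":0.3},
    {"tx":113,"ty":48,"tz":-39,"wx":0,"wy":0,"wz":-0.6,"gripper":0.3},
  ],
)

```text
time: 36.05
position: [0.5226, 0.0996, 0.1464]
tool_rot: [-1.603, -2.701, 0.002]
ft_force: [0.6, 0.1, -1.0]
grip_width: 0.41
grip_force: 34.9
```

Request:
jog_arm(
  increments=[
    {"tx":13,"ty":20,"tz":-8,"wx":0,"wy":0,"wz":-0.12,"gripper":0.3},
    {"tx":31,"ty":32,"tz":-7,"wx":0,"wy":0,"wz":-0.23,"gripper":0.3},
    {"tx":48,"ty":44,"tz":-6,"wx":0,"wy":0,"wz":-0.35,"gripper":0.3},
    {"tx":66,"ty":55,"tz":-6,"wx":0,"wy":0,"wz":-0.46,"gripper":0.3},
    {"tx":83,"ty":67,"tz":-5,"wx":0,"wy":0,"wz":-0.58,"gripper":0.3},
  ],
)

```text
time: 36.47
position: [0.5419, 0.2047, 0.1509]
tool_rot: [-0.764, -3.046, 0.001]
ft_force: [-0.0, 0.0, -1.8]
grip_width: 0.416
grip_force: 34.9
```

Request:
jog_arm(
  increments=[
    {"tx":9,"ty":20,"tz":0,"wx":0,"wy":0,"wz":-0.11,"gripper":0.3},
    {"tx":17,"ty":39,"tz":1,"wx":0,"wy":0,"wz":-0.23,"gripper":0.3},
    {"tx":25,"ty":58,"tz":2,"wx":0,"wy":0,"wz":-0.35,"gripper":0.3},
    {"tx":33,"ty":78,"tz":2,"wx":0,"wy":0,"wz":-0.46,"gripper":0.3},
    {"tx":33,"ty":78,"tz":19,"wx":0,"wy":0,"wz":-0.46,"gripper":0.3},
  ],
)

```text
time: 36.88
position: [0.5504, 0.2947, 0.1348]
tool_rot: [0.043, 3.139, 0.011]
ft_force: [-0.1, 0.3, 0.4]
grip_width: 0.409
grip_force: 34.9
```

Request:
jog_arm(
  increments=[
    {"tx":0,"ty":0,"tz":17,"wx":0,"wy":0,"wz":0,"gripper":0.3},
    {"tx":0,"ty":0,"tz":33,"wx":0,"wy":0,"wz":0,"gripper":0.3},
    {"tx":0,"ty":0,"tz":33,"wx":0,"wy":0,"wz":0,"gripper":0.3},
    {"tx":0,"ty":0,"tz":33,"wx":0,"wy":0,"wz":0,"gripper":0.3},
    {"tx":0,"ty":0,"tz":33,"wx":0,"wy":0,"wz":0,"gripper":0.3},
  ],
)

```text
time: 37.3
position: [0.5508, 0.2883, 0.1001]
tool_rot: [0.058, 3.141, 0.001]
ft_force: [0.2, -0.4, -0.7]
grip_width: 0.408
grip_force: 34.9
```

```bash
python3 chk.py 2.3 pics/f.png
```

```text
[550.8 288.3 100.1 177.9]
```

View pics/f.png

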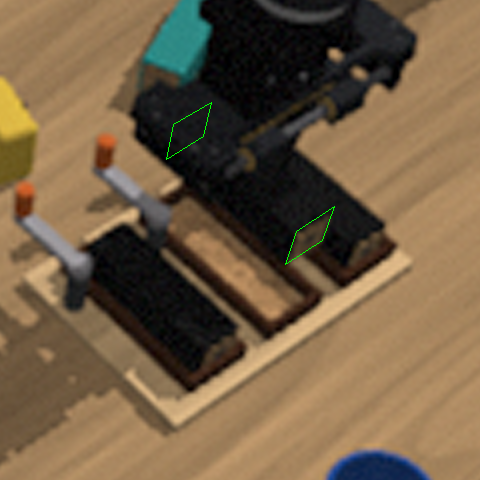

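It matches again (face near (310,235)). Lowering into pocket 1.

Request:
jog_arm(
  increments=[
    {"tx":0,"ty":0,"tz":15,"wx":0,"wy":0,"wz":0,"gripper":0.3},
    {"tx":0,"ty":0,"tz":30,"wx":0,"wy":0,"wz":0,"gripper":0.3},
    {"tx":0,"ty":0,"tz":45,"wx":0,"wy":0,"wz":0,"gripper":0.3},
    {"tx":0,"ty":0,"tz":50,"wx":0,"wy":0,"wz":0,"gripper":0.3},
    {"tx":0,"ty":0,"tz":50,"wx":0,"wy":0,"wz":0,"gripper":0.3},
  ],
)

```text
time: 37.77
position: [0.549, 0.287, 0.0467]
tool_rot: [-0.057, -3.137, 0.003]
ft_force: [0.1, -0.5, -1.6]
grip_width: 0.409
grip_force: 34.9
```

Request:
jog_arm(
  increments=[
    {"tx":0,"ty":0,"tz":2,"wx":0,"wy":0,"wz":0,"gripper":0.3},
    {"tx":0,"ty":0,"tz":4,"wx":0,"wy":0,"wz":0,"gripper":0.3},
    {"tx":0,"ty":0,"tz":6,"wx":0,"wy":0,"wz":0,"gripper":0.3},
    {"tx":0,"ty":0,"tz":8,"wx":0,"wy":0,"wz":0,"gripper":0.3},
    {"tx":0,"ty":0,"tz":10,"wx":0,"wy":0,"wz":0,"gripper":0.3},
  ],
)

```text
time: 38.18
position: [0.5508, 0.2883, 0.0397]
tool_rot: [0.058, 3.14, 0.0]
ft_force: [0.8, 0.3, -1.2]
grip_width: 0.412
grip_force: 34.9
```

Request:
jog_arm(
  increments=[
    {"tx":0,"ty":0,"tz":2,"wx":0,"wy":0,"wz":0,"gripper":0.3},
    {"tx":0,"ty":0,"tz":4,"wx":0,"wy":0,"wz":0,"gripper":0.3},
    {"tx":0,"ty":0,"tz":6,"wx":0,"wy":0,"wz":0,"gripper":0.3},
    {"tx":0,"ty":0,"tz":10,"wx":0,"wy":0,"wz":0,"gripper":0.3},
    {"tx":0,"ty":0,"tz":10,"wx":0,"wy":0,"wz":0,"gripper":0.3},
  ],
)

```text
time: 38.6
position: [0.5508, 0.2885, 0.0302]
tool_rot: [0.058, 3.14, -0.0]
ft_force: [-0.6, -0.9, 4.0]
grip_width: 0.412
grip_force: 34.9
```

Request:
jog_arm(
  increments=[
    {"tx":0,"ty":0,"tz":0,"wx":0,"wy":0,"wz":0,"gripper":0.53},
    {"tx":0,"ty":0,"tz":0,"wx":0,"wy":0,"wz":0,"gripper":0.53},
    {"tx":0,"ty":0,"tz":0,"wx":0,"wy":0,"wz":0,"gripper":0.53},
    {"tx":0,"ty":0,"tz":-20,"wx":0,"wy":0,"wz":0,"gripper":0.53},
    {"tx":0,"ty":0,"tz":-50,"wx":0,"wy":0,"wz":0,"gripper":0.53},
  ],
)

```text
time: 39.02
position: [0.5486, 0.2866, 0.0769]
tool_rot: [-0.057, -3.135, 0.004]
ft_force: [-0.0, -0.6, 0.2]
grip_width: 0.522
grip_force: 0.0
```

Request:
jog_arm(
  increments=[
    {"tx":0,"ty":0,"tz":-30,"wx":0,"wy":0,"wz":0,"gripper":0.45},
    {"tx":0,"ty":0,"tz":-35,"wx":0,"wy":0,"wz":0,"gripper":0.45},
    {"tx":0,"ty":0,"tz":-35,"wx":0,"wy":0,"wz":0,"gripper":0.45},
    {"tx":0,"ty":0,"tz":-35,"wx":0,"wy":0,"wz":0,"gripper":0.45},
    {"tx":0,"ty":0,"tz":-35,"wx":0,"wy":0,"wz":0,"gripper":0.45},
  ],
)

```text
time: 39.43
position: [0.5499, 0.2874, 0.1129]
tool_rot: [-0.058, -3.139, 0.002]
ft_force: [0.5, 0.3, -0.4]
grip_width: 0.449
grip_force: 0.0
```

```bash
cat > shut.py <<'E'
import sys
from p import *
k=int(sys.argv[1]); piv=[(507,175.4),(509.6,251.4),(512.2,327.3)][k]
A=lambda q:polar(piv,60,88+np.degrees(q))
p=start(); print(p.round(1))
im=shot(); c=im['color'].astype(int); o=(c[...,2]>150)&(c[...,2]>c[...,1]+60)&(c[...,0]<90); o[:,245:]=0;o[:170]=0;o[260:]=0
for mm,st,ce in comps(o,3): print(st[4],back(im,ce,.076)[0,:2].round(4))
q0=1.53
print('A'); p=plan([(*A(q0),115,178,.45),(*A(q0),115,178,.45,3)],p)
print('B'); p=plan([(*A(q0),64,178,.45,4),(*A(q0),64,178,.24,1)],p)
print('C'); p=plan([(*A(q),64,88+np.degrees(q),.24) for q in np.linspace(q0,-.07,15)],p)
E
python3 shut.py 1
```

```text
[549.9 287.4 112.9 177.9]
14 [0.4514 0.3313]
15 [0.4486 0.2548]
A
[{"tx": 33, "ty": -12, "tz": -1, "wx": 0, "wy": 0, "wz": -0.0, "gripper": 0.45}, {"tx": 66, "ty": -23, "tz": -1, "wx": 0, "wy": 0, "wz": -0.0, "gripper": 0.45}, {"tx": 99, "ty": -35, "tz": -2, "wx": 0, "wy": 0, "wz": -0.0, "gripper": 0.45}, {"tx": 99, "ty": -35, "tz": -2, "wx": 0, "wy": 0, "wz": -0.0, "gripper": 0.45}, {"tx": 99, "ty": -35, "tz": -2, "wx": 0, "wy": 0, "wz": -0.0, "gripper": 0.45}]
[{"tx": 0, "ty": 0, "tz": 0, "wx": 0, "wy": 0, "wz": -0.0, "gripper": 0.45}, {"tx": 0, "ty": 0, "tz": 0, "wx": 0, "wy": 0, "wz": -0.0, "gripper": 0.45}, {"tx": 0, "ty": 0, "tz": 0, "wx": 0, "wy": 0, "wz": -0.0, "gripper": 0.45}, {"tx": 0, "ty": 0, "tz": 0, "wx": 0, "wy": 0, "wz": -0.0, "gripper": 0.45}, {"tx": 0, "ty": 0, "tz": 0, "wx": 0, "wy": 0, "wz": -0.0, "gripper": 0.45}]
end [449.6 256.  114.9 177.9]
B
[{"tx": 0, "ty": 0, "tz": 13, "wx": 0, "wy": 0, "wz": -0.0, "gripper": 0.45}, {"tx": 0, "ty": 0, "tz": 25, "wx": 0, "wy": 0, "wz": -0.0, "gripper": 0.45}, {"tx": 0, "ty": 0, "tz": 38, "wx": 0, "wy": 0, "wz": -0.0, "gripp
[... 694 characters left out ...]
wx": 0, "wy": 0, "wz": 0.22, "gripper": 0.24}, {"tx": -4, "ty": 20, "tz": 0, "wx": 0, "wy": 0, "wz": 0.34, "gripper": 0.24}, {"tx": -6, "ty": 27, "tz": 0, "wx": 0, "wy": 0, "wz": 0.45, "gripper": 0.24}, {"tx": -10, "ty": 33, "tz": 0, "wx": 0, "wy": 0, "wz": 0.57, "gripper": 0.24}]
[{"tx": 0, "ty": 6, "tz": 0, "wx": 0, "wy": 0, "wz": 0.11, "gripper": 0.24}, {"tx": -1, "ty": 13, "tz": 0, "wx": 0, "wy": 0, "wz": 0.23, "gripper": 0.24}, {"tx": -3, "ty": 20, "tz": 0, "wx": 0, "wy": 0, "wz": 0.34, "gripper": 0.24}, {"tx": -6, "ty": 26, "tz": 0, "wx": 0, "wy": 0, "wz": 0.45, "gripper": 0.24}, {"tx": -9, "ty": 32, "tz": 0, "wx": 0, "wy": 0, "wz": 0.57, "gripper": 0.24}]
end [515.7 311.3  63.9  83.9]
```

Request:
jog_arm(
  increments=[
    {"tx":33,"ty":-12,"tz":-1,"wx":0,"wy":0,"wz":0,"gripper":0.45},
    {"tx":66,"ty":-23,"tz":-1,"wx":0,"wy":0,"wz":0,"gripper":0.45},
    {"tx":99,"ty":-34,"tz":-2,"wx":0,"wy":0,"wz":0,"gripper":0.45},
    {"tx":99,"ty":-34,"tz":-2,"wx":0,"wy":0,"wz":0,"gripper":0.45},
    {"tx":99,"ty":-34,"tz":-2,"wx":0,"wy":0,"wz":0,"gripper":0.45},
  ],
)

```text
time: 39.9
position: [0.4487, 0.2562, 0.1153]
tool_rot: [-0.057, -3.14, 0.006]
ft_force: [1.2, 0.0, -0.0]
grip_width: 0.45
grip_force: 0.0
```

Request:
jog_arm(
  increments=[
    {"tx":0,"ty":0,"tz":13,"wx":0,"wy":0,"wz":0,"gripper":0.45},
    {"tx":0,"ty":0,"tz":25,"wx":0,"wy":0,"wz":0,"gripper":0.45},
    {"tx":0,"ty":0,"tz":38,"wx":0,"wy":0,"wz":0,"gripper":0.45},
    {"tx":0,"ty":0,"tz":50,"wx":0,"wy":0,"wz":0,"gripper":0.45},
    {"tx":0,"ty":0,"tz":50,"wx":0,"wy":0,"wz":0,"gripper":0.24},
  ],
)

```text
time: 40.32
position: [0.4485, 0.2571, 0.063]
tool_rot: [-0.057, -3.135, 0.002]
ft_force: [-0.5, -0.3, -0.4]
grip_width: 0.42
grip_force: 0.0
```

Request:
jog_arm(
  increments=[
    {"tx":0,"ty":0,"tz":0,"wx":0,"wy":0,"wz":0.04,"gripper":0.24},
    {"tx":0,"ty":0,"tz":0,"wx":0,"wy":0,"wz":0.1,"gripper":0.24},
    {"tx":-2,"ty":13,"tz":0,"wx":0,"wy":0,"wz":0.22,"gripper":0.24},
    {"tx":-4,"ty":20,"tz":0,"wx":0,"wy":0,"wz":0.34,"gripper":0.24},
    {"tx":-7,"ty":26,"tz":0,"wx":0,"wy":0,"wz":0.46,"gripper":0.24},
  ],
)

```text
time: 40.73
position: [0.4578, 0.2837, 0.0658]
tool_rot: [-0.78, -3.042, 0.002]
ft_force: [0.1, -1.7, -0.8]
grip_width: 0.243
grip_force: 0.7
```

```bash
python3 - <<'E'
from p import *
p=start(); print(p.round(1)); piv=(509.6,251.4); d=p[:2]-piv; print(np.degrees(np.arctan2(d[1],d[0]))-88,np.hypot(*d))
E
```

```text
[457.8 283.7  65.8 151.2]
60.00074561598282 61.02598693886203
```

Request:
jog_arm(
  increments=[
    {"tx":-1,"ty":7,"tz":0,"wx":0,"wy":0,"wz":0.12,"gripper":0.24},
    {"tx":-2,"ty":14,"tz":0,"wx":0,"wy":0,"wz":0.24,"gripper":0.24},
    {"tx":-4,"ty":20,"tz":0,"wx":0,"wy":0,"wz":0.36,"gripper":0.24},
    {"tx":-6,"ty":27,"tz":0,"wx":0,"wy":0,"wz":0.48,"gripper":0.24},
    {"tx":-10,"ty":33,"tz":0,"wx":0,"wy":0,"wz":0.6,"gripper":0.24},
  ],
)

```text
time: 41.15
position: [0.4823, 0.308, 0.0657]
tool_rot: [-1.644, -2.676, 0.003]
ft_force: [-0.7, -1.6, 0.3]
grip_width: 0.241
grip_force: 0.7
```

Request:
jog_arm(
  increments=[
    {"tx":0,"ty":6,"tz":0,"wx":0,"wy":0,"wz":0.11,"gripper":0.24},
    {"tx":-1,"ty":13,"tz":0,"wx":0,"wy":0,"wz":0.23,"gripper":0.24},
    {"tx":-3,"ty":20,"tz":0,"wx":0,"wy":0,"wz":0.34,"gripper":0.24},
    {"tx":-6,"ty":26,"tz":0,"wx":0,"wy":0,"wz":0.45,"gripper":0.24},
    {"tx":-9,"ty":32,"tz":0,"wx":0,"wy":0,"wz":0.57,"gripper":0.24},
  ],
)

```text
time: 41.57
position: [0.5147, 0.315, 0.0656]
tool_rot: [-2.329, -2.106, 0.003]
ft_force: [-1.3, -0.7, 1.0]
grip_width: 0.243
grip_force: 0.6
```

```bash
python3 - <<'E'
from p import *
p=start(); print(p.round(1)); piv=(509.6,251.4); d=p[:2]-piv; print(np.degrees(np.arctan2(d[1],d[0]))-88,np.hypot(*d)); print(ctrl.get_state()['ft_force'])
E
```

```text
[514.7 315.   65.6  84.3]
-2.6233421142892297 63.78085866069761
[-1.34313982 -0.72499027  1.04162484]
```

Request:
jog_arm(
  increments=[
    {"tx":0,"ty":1,"tz":0,"wx":0,"wy":0,"wz":0,"gripper":0.24},
    {"tx":0,"ty":2,"tz":0,"wx":0,"wy":0,"wz":0,"gripper":0.24},
    {"tx":0,"ty":3,"tz":0,"wx":0,"wy":0,"wz":0,"gripper":0.24},
    {"tx":0,"ty":4,"tz":0,"wx":0,"wy":0,"wz":0,"gripper":0.24},
    {"tx":0,"ty":4,"tz":0,"wx":0,"wy":0,"wz":0,"gripper":0.24},
  ],
)

```text
time: 41.98
position: [0.5168, 0.3149, 0.0658]
tool_rot: [-2.32, -2.114, 0.005]
ft_force: [-5.8, 1.4, -0.3]
grip_width: 0.239
grip_force: 2.6
```

Firm stop reached, so lever 1 is shut. Releasing and lifting.

Request:
jog_arm(
  increments=[
    {"tx":0,"ty":-4,"tz":0,"wx":0,"wy":0,"wz":0,"gripper":0.4},
    {"tx":0,"ty":-4,"tz":0,"wx":0,"wy":0,"wz":0,"gripper":0.4},
    {"tx":0,"ty":-4,"tz":-15,"wx":0,"wy":0,"wz":0,"gripper":0.4},
    {"tx":0,"ty":-4,"tz":-35,"wx":0,"wy":0,"wz":0,"gripper":0.4},
    {"tx":0,"ty":-4,"tz":-50,"wx":0,"wy":0,"wz":0,"gripper":0.45},
  ],
)

```text
time: 42.4
position: [0.5165, 0.3141, 0.1179]
tool_rot: [2.324, 2.112, 0.002]
ft_force: [0.5, 0.4, -0.5]
grip_width: 0.412
grip_force: 0.0
```

```bash
python3 shut.py 2 | sed 's/"wx": 0, "wy": 0, //'
```

```text
[516.5 314.1 117.9  84.5]
A
[{"tx": 1, "ty": -5, "tz": 0, "wz": -0.12, "gripper": 0.45}, {"tx": 2, "ty": -9, "tz": 0, "wx": 0, "wy": 0, "wz": -0.23, "gripper": 0.45}, {"tx": 2, "ty": -14, "tz": 1, "wx": 0, "wy": 0, "wz": -0.35, "gripper": 0.45}, {"tx": 3, "ty": -19, "tz": 1, "wx": 0, "wy": 0, "wz": -0.47, "gripper": 0.45}, {"tx": 4, "ty": -23, "tz": 1, "wx": 0, "wy": 0, "wz": -0.58, "gripper": 0.45}]
[{"tx": 4, "ty": -4, "tz": 0, "wz": -0.12, "gripper": 0.45}, {"tx": 7, "ty": -7, "tz": 0, "wx": 0, "wy": 0, "wz": -0.24, "gripper": 0.45}, {"tx": 10, "ty": -11, "tz": 1, "wx": 0, "wy": 0, "wz": -0.35, "gripper": 0.45}, {"tx": 13, "ty": -14, "tz": 1, "wx": 0, "wy": 0, "wz": -0.47, "gripper": 0.45}, {"tx": 17, "ty": -18, "tz": 1, "wx": 0, "wy": 0, "wz": -0.59, "gripper": 0.45}]
[{"tx": 4, "ty": -1, "tz": 0, "wz": -0.11, "gripper": 0.45}, {"tx": 9, "ty": -2, "tz": 1, "wx": 0, "wy": 0, "wz": -0.23, "gripper": 0.45}, {"tx": 13, "ty": -3, "tz": 1, "wx": 0, "wy": 0, "wz": -0.34, "gripper": 0.45}, {"tx": 18, "ty": -4, "tz": 1, "wx": 0, "wy": 0, "wz": -0.46, "gripper": 0.45}, {"tx": 18, "ty": -4,
[... 1296 characters left out ...]
y": 14, "tz": 0, "wx": 0, "wy": 0, "wz": 0.23, "gripper": 0.24}, {"tx": -4, "ty": 20, "tz": 0, "wx": 0, "wy": 0, "wz": 0.34, "gripper": 0.24}, {"tx": -6, "ty": 27, "tz": 0, "wx": 0, "wy": 0, "wz": 0.45, "gripper": 0.24}, {"tx": -10, "ty": 33, "tz": 0, "wx": 0, "wy": 0, "wz": 0.57, "gripper": 0.24}]
[{"tx": 0, "ty": 6, "tz": 0, "wz": 0.11, "gripper": 0.24}, {"tx": -1, "ty": 13, "tz": 0, "wx": 0, "wy": 0, "wz": 0.23, "gripper": 0.24}, {"tx": -3, "ty": 20, "tz": 0, "wx": 0, "wy": 0, "wz": 0.34, "gripper": 0.24}, {"tx": -6, "ty": 26, "tz": 0, "wx": 0, "wy": 0, "wz": 0.46, "gripper": 0.24}, {"tx": -9, "ty": 32, "tz": 0, "wx": 0, "wy": 0, "wz": 0.57, "gripper": 0.24}]
end [518.4 387.2  63.9  83.9]
```

Request:
jog_arm(
  increments=[
    {"tx":1,"ty":-5,"tz":0,"wx":0,"wy":0,"wz":-0.12,"gripper":0.45},
    {"tx":2,"ty":-9,"tz":0,"wx":0,"wy":0,"wz":-0.23,"gripper":0.45},
    {"tx":2,"ty":-14,"tz":1,"wx":0,"wy":0,"wz":-0.35,"gripper":0.45},
    {"tx":3,"ty":-19,"tz":1,"wx":0,"wy":0,"wz":-0.47,"gripper":0.45},
    {"tx":4,"ty":-23,"tz":1,"wx":0,"wy":0,"wz":-0.58,"gripper":0.45},
  ],
)

```text
time: 42.87
position: [0.4933, 0.3201, 0.1155]
tool_rot: [1.615, 2.693, 0.001]
ft_force: [0.4, -0.4, -0.1]
grip_width: 0.448
grip_force: 0.0
```

Request:
jog_arm(
  increments=[
    {"tx":4,"ty":-4,"tz":0,"wx":0,"wy":0,"wz":-0.12,"gripper":0.45},
    {"tx":7,"ty":-7,"tz":0,"wx":0,"wy":0,"wz":-0.24,"gripper":0.45},
    {"tx":10,"ty":-11,"tz":1,"wx":0,"wy":0,"wz":-0.35,"gripper":0.45},
    {"tx":13,"ty":-14,"tz":1,"wx":0,"wy":0,"wz":-0.47,"gripper":0.45},
    {"tx":17,"ty":-18,"tz":1,"wx":0,"wy":0,"wz":-0.59,"gripper":0.45},
  ],
)

```text
time: 43.28
position: [0.4699, 0.3267, 0.1145]
tool_rot: [0.763, 3.046, 0.0]
ft_force: [-0.1, 0.1, 0.4]
grip_width: 0.451
grip_force: 0.0
```

Request:
jog_arm(
  increments=[
    {"tx":4,"ty":-1,"tz":0,"wx":0,"wy":0,"wz":-0.11,"gripper":0.45},
    {"tx":9,"ty":-2,"tz":1,"wx":0,"wy":0,"wz":-0.23,"gripper":0.45},
    {"tx":13,"ty":-3,"tz":1,"wx":0,"wy":0,"wz":-0.34,"gripper":0.45},
    {"tx":18,"ty":-4,"tz":1,"wx":0,"wy":0,"wz":-0.46,"gripper":0.45},
    {"tx":18,"ty":-4,"tz":1,"wx":0,"wy":0,"wz":-0.46,"gripper":0.45},
  ],
)

```text
time: 43.7
position: [0.4511, 0.3324, 0.1134]
tool_rot: [0.051, 3.141, 0.0]
ft_force: [-0.8, -0.4, -1.0]
grip_width: 0.452
grip_force: 0.0
```

Request:
jog_arm(
  increments=[
    {"tx":0,"ty":0,"tz":0,"wx":0,"wy":0,"wz":0,"gripper":0.45},
    {"tx":0,"ty":0,"tz":0,"wx":0,"wy":0,"wz":0,"gripper":0.45},
    {"tx":0,"ty":0,"tz":0,"wx":0,"wy":0,"wz":0,"gripper":0.45},
    {"tx":0,"ty":0,"tz":0,"wx":0,"wy":0,"wz":0,"gripper":0.45},
    {"tx":0,"ty":0,"tz":0,"wx":0,"wy":0,"wz":0,"gripper":0.45},
  ],
)

```text
time: 44.12
position: [0.4516, 0.3322, 0.1135]
tool_rot: [0.059, 3.141, -0.0]
ft_force: [0.3, 0.4, 1.0]
grip_width: 0.448
grip_force: 0.0
```

```bash
python3 shut.py 2 | sed -n '1,3p;/^A/,/end/p'
```

```text
[451.6 332.2 113.5 177.8]
9 [0.5146 0.314 ]
5 [0.4462 0.1772]
A
[{"tx": -1, "ty": 0, "tz": -1, "wx": 0, "wy": 0, "wz": -0.0, "gripper": 0.45}, {"tx": -1, "ty": 0, "tz": -1, "wx": 0, "wy": 0, "wz": -0.0, "gripper": 0.45}, {"tx": -1, "ty": 0, "tz": -1, "wx": 0, "wy": 0, "wz": -0.0, "gripper": 0.45}, {"tx": -1, "ty": 0, "tz": -1, "wx": 0, "wy": 0, "wz": -0.0, "gripper": 0.45}, {"tx": -1, "ty": 0, "tz": -1, "wx": 0, "wy": 0, "wz": -0.0, "gripper": 0.45}]
end [452.6 332.2 114.5 177.8]
```

Request:
jog_arm(
  increments=[
    {"tx":0,"ty":0,"tz":13,"wx":0,"wy":0,"wz":0,"gripper":0.45},
    {"tx":0,"ty":0,"tz":25,"wx":0,"wy":0,"wz":0,"gripper":0.45},
    {"tx":0,"ty":0,"tz":38,"wx":0,"wy":0,"wz":0,"gripper":0.45},
    {"tx":0,"ty":0,"tz":49,"wx":0,"wy":0,"wz":0,"gripper":0.45},
    {"tx":0,"ty":0,"tz":49,"wx":0,"wy":0,"wz":0,"gripper":0.24},
  ],
)

```text
time: 44.58
position: [0.4495, 0.3308, 0.0611]
tool_rot: [-0.057, -3.137, 0.004]
ft_force: [-0.3, 0.3, -0.9]
grip_width: 0.428
grip_force: 0.0
```

Request:
jog_arm(
  increments=[
    {"tx":0,"ty":0,"tz":0,"wx":0,"wy":0,"wz":0.04,"gripper":0.24},
    {"tx":0,"ty":0,"tz":0,"wx":0,"wy":0,"wz":0.1,"gripper":0.24},
    {"tx":-2,"ty":13,"tz":0,"wx":0,"wy":0,"wz":0.22,"gripper":0.24},
    {"tx":-4,"ty":20,"tz":0,"wx":0,"wy":0,"wz":0.34,"gripper":0.24},
    {"tx":-7,"ty":26,"tz":0,"wx":0,"wy":0,"wz":0.46,"gripper":0.24},
  ],
)

```text
time: 45.0
position: [0.4586, 0.358, 0.0639]
tool_rot: [-0.78, -3.042, 0.003]
ft_force: [-1.3, -0.5, 0.2]
grip_width: 0.247
grip_force: 0.7
```

Request:
jog_arm(
  increments=[
    {"tx":-1,"ty":7,"tz":0,"wx":0,"wy":0,"wz":0.12,"gripper":0.24},
    {"tx":-2,"ty":14,"tz":0,"wx":0,"wy":0,"wz":0.24,"gripper":0.24},
    {"tx":-4,"ty":20,"tz":0,"wx":0,"wy":0,"wz":0.36,"gripper":0.24},
    {"tx":-6,"ty":27,"tz":0,"wx":0,"wy":0,"wz":0.48,"gripper":0.24},
    {"tx":-10,"ty":33,"tz":0,"wx":0,"wy":0,"wz":0.6,"gripper":0.24},
  ],
)

```text
time: 45.42
position: [0.483, 0.3825, 0.0639]
tool_rot: [-1.644, -2.676, 0.003]
ft_force: [-1.8, -0.3, -1.2]
grip_width: 0.24
grip_force: 0.8
```

Request:
jog_arm(
  increments=[
    {"tx":0,"ty":6,"tz":0,"wx":0,"wy":0,"wz":0.11,"gripper":0.24},
    {"tx":-1,"ty":13,"tz":0,"wx":0,"wy":0,"wz":0.23,"gripper":0.24},
    {"tx":-3,"ty":20,"tz":0,"wx":0,"wy":0,"wz":0.34,"gripper":0.24},
    {"tx":-6,"ty":26,"tz":0,"wx":0,"wy":0,"wz":0.45,"gripper":0.24},
    {"tx":-9,"ty":32,"tz":0,"wx":0,"wy":0,"wz":0.57,"gripper":0.24},
  ],
)

```text
time: 45.83
position: [0.5153, 0.3898, 0.0639]
tool_rot: [-2.329, -2.106, 0.002]
ft_force: [-1.3, -0.3, -0.2]
grip_width: 0.24
grip_force: 0.7
```

Request:
jog_arm(
  increments=[
    {"tx":0,"ty":1,"tz":0,"wx":0,"wy":0,"wz":0,"gripper":0.24},
    {"tx":0,"ty":2,"tz":0,"wx":0,"wy":0,"wz":0,"gripper":0.24},
    {"tx":0,"ty":3,"tz":0,"wx":0,"wy":0,"wz":0,"gripper":0.24},
    {"tx":0,"ty":4,"tz":0,"wx":0,"wy":0,"wz":0,"gripper":0.24},
    {"tx":0,"ty":4,"tz":0,"wx":0,"wy":0,"wz":0,"gripper":0.24},
  ],
)

```text
time: 46.25
position: [0.5192, 0.389, 0.0643]
tool_rot: [-2.322, -2.114, 0.002]
ft_force: [-3.1, 1.8, 0.9]
grip_width: 0.245
grip_force: 1.5
```

Request:
jog_arm(
  increments=[
    {"tx":0,"ty":1,"tz":0,"wx":0,"wy":0,"wz":0,"gripper":0.24},
    {"tx":0,"ty":2,"tz":0,"wx":0,"wy":0,"wz":0,"gripper":0.24},
    {"tx":0,"ty":2,"tz":0,"wx":0,"wy":0,"wz":0,"gripper":0.24},
    {"tx":0,"ty":2,"tz":0,"wx":0,"wy":0,"wz":0,"gripper":0.24},
    {"tx":0,"ty":2,"tz":0,"wx":0,"wy":0,"wz":0,"gripper":0.24},
  ],
)

```text
time: 46.67
position: [0.5194, 0.389, 0.0642]
tool_rot: [-2.321, -2.113, 0.006]
ft_force: [-7.4, 1.6, 1.2]
grip_width: 0.24
grip_force: 3.5
```

Request:
jog_arm(
  increments=[
    {"tx":0,"ty":-4,"tz":0,"wx":0,"wy":0,"wz":0,"gripper":0.4},
    {"tx":0,"ty":-4,"tz":0,"wx":0,"wy":0,"wz":0,"gripper":0.4},
    {"tx":0,"ty":-4,"tz":-15,"wx":0,"wy":0,"wz":0,"gripper":0.4},
    {"tx":0,"ty":-4,"tz":-35,"wx":0,"wy":0,"wz":0,"gripper":0.4},
    {"tx":0,"ty":-4,"tz":-52,"wx":0,"wy":0,"wz":0,"gripper":0.45},
  ],
)

```text
time: 47.08
position: [0.5196, 0.3882, 0.1185]
tool_rot: [2.325, 2.111, 0.002]
ft_force: [-0.2, 0.4, 0.3]
grip_width: 0.413
grip_force: 0.0
```

```bash
python3 shut.py 0 | sed -n '1,3p;/^A/,/end/p'
```

```text
[519.6 388.2 118.5  84.5]
14 [0.4466 0.1782]
A
A
[{"tx": -15, "ty": -4, "tz": 0, "wx": 0, "wy": 0, "wz": -0.12, "gripper": 0.45}, {"tx": -31, "ty": -7, "tz": 1, "wx": 0, "wy": 0, "wz": -0.23, "gripper": 0.45}, {"tx": -46, "ty": -11, "tz": 1, "wx": 0, "wy": 0, "wz": -0.35, "gripper": 0.45}, {"tx": -61, "ty": -15, "tz": 1, "wx": 0, "wy": 0, "wz": -0.47, "gripper": 0.45}, {"tx": -77, "ty": -19, "tz": 1, "wx": 0, "wy": 0, "wz": -0.58, "gripper": 0.45}]
[{"tx": -11, "ty": -11, "tz": 1, "wx": 0, "wy": 0, "wz": -0.12, "gripper": 0.45}, {"tx": -21, "ty": -22, "tz": 1, "wx": 0, "wy": 0, "wz": -0.24, "gripper": 0.45}, {"tx": -32, "ty": -34, "tz": 1, "wx": 0, "wy": 0, "wz": -0.35, "gripper": 0.45}, {"tx": -43, "ty": -45, "tz": 1, "wx": 0, "wy": 0, "wz": -0.47, "gripper": 0.45}, {"tx": -54, "ty": -57, "tz": 2, "wx": 0, "wy": 0, "wz": -0.59, "gripper": 0.45}]
[{"tx": -2, "ty": -15, "tz": 0, "wx": 0, "wy": 0, "wz": -0.11, "gripper": 0.45}, {"tx": -5, "ty": -31, "tz": 0, "wx": 0, "wy": 0, "wz": -0.23, "gripper": 0.45}, {"tx": -7, "ty": -46, "tz": 0, "wx": 0, "wy": 0, "wz": -0.35, "gripper": 0.45}, {"tx": -10, "ty": -62, "tz": 1, "wx": 0, "wy": 0, "wz": -0.46, "gripper": 0.45}, {"tx": -10, "ty": -62, "tz": 1, "wx": 0, "wy": 0, "wz": -0.46, "gripper": 0.45}]
[{"tx": 0, "ty": 0, "tz": 0, "wx": 0, "wy": 0, "wz": -0.0, "gripper": 0.45}, {"tx": 0, "ty": 0, "tz": 0, "wx": 0, "wy": 0, "wz": -0.0, "gripper": 0.45}, {"tx": 0, "ty": 0, "tz": 0, "wx": 0, "wy": 0, "wz": -0.0, "gripper": 0.45}, {"tx": 0, "ty": 0, "tz": 0, "wx": 0, "wy": 0, "wz": -0.0, "gripper": 0.45}, {"tx": 0, "ty": 0, "tz": 0, "wx": 0, "wy": 0, "wz": -0.0, "gripper": 0.45}]
end [447.1 179.9 114.5 177.8]
```

Request:
jog_arm(
  increments=[
    {"tx":-15,"ty":-4,"tz":0,"wx":0,"wy":0,"wz":-0.12,"gripper":0.45},
    {"tx":-31,"ty":-7,"tz":1,"wx":0,"wy":0,"wz":-0.23,"gripper":0.45},
    {"tx":-46,"ty":-11,"tz":1,"wx":0,"wy":0,"wz":-0.35,"gripper":0.45},
    {"tx":-61,"ty":-15,"tz":1,"wx":0,"wy":0,"wz":-0.47,"gripper":0.45},
    {"tx":-77,"ty":-19,"tz":1,"wx":0,"wy":0,"wz":-0.58,"gripper":0.45},
  ],
)

```text
time: 47.55
position: [0.493, 0.313, 0.1166]
tool_rot: [1.616, 2.692, 0.002]
ft_force: [0.6, -0.2, 0.1]
grip_width: 0.447
grip_force: 0.0
```

Request:
jog_arm(
  increments=[
    {"tx":-11,"ty":-11,"tz":1,"wx":0,"wy":0,"wz":-0.12,"gripper":0.45},
    {"tx":-21,"ty":-22,"tz":1,"wx":0,"wy":0,"wz":-0.24,"gripper":0.45},
    {"tx":-32,"ty":-34,"tz":1,"wx":0,"wy":0,"wz":-0.35,"gripper":0.45},
    {"tx":-43,"ty":-45,"tz":1,"wx":0,"wy":0,"wz":-0.47,"gripper":0.45},
    {"tx":-54,"ty":-57,"tz":2,"wx":0,"wy":0,"wz":-0.59,"gripper":0.45},
  ],
)

```text
time: 47.97
position: [0.4679, 0.2386, 0.1147]
tool_rot: [0.763, 3.045, 0.001]
ft_force: [0.3, -0.2, -0.3]
grip_width: 0.454
grip_force: 0.0
```

Request:
jog_arm(
  increments=[
    {"tx":-2,"ty":-15,"tz":0,"wx":0,"wy":0,"wz":-0.11,"gripper":0.45},
    {"tx":-5,"ty":-31,"tz":0,"wx":0,"wy":0,"wz":-0.23,"gripper":0.45},
    {"tx":-7,"ty":-46,"tz":0,"wx":0,"wy":0,"wz":-0.35,"gripper":0.45},
    {"tx":-10,"ty":-62,"tz":1,"wx":0,"wy":0,"wz":-0.46,"gripper":0.45},
    {"tx":-10,"ty":-62,"tz":1,"wx":0,"wy":0,"wz":-0.46,"gripper":0.45},
  ],
)

```text
time: 48.38
position: [0.4464, 0.1764, 0.113]
tool_rot: [0.058, 3.14, -0.006]
ft_force: [0.4, 0.4, -0.3]
grip_width: 0.451
grip_force: 0.0
```

Request:
jog_arm(
  increments=[
    {"tx":0,"ty":0,"tz":0,"wx":0,"wy":0,"wz":0,"gripper":0.45},
    {"tx":0,"ty":0,"tz":0,"wx":0,"wy":0,"wz":0,"gripper":0.45},
    {"tx":0,"ty":0,"tz":0,"wx":0,"wy":0,"wz":0,"gripper":0.45},
    {"tx":0,"ty":0,"tz":0,"wx":0,"wy":0,"wz":0,"gripper":0.45},
    {"tx":0,"ty":0,"tz":0,"wx":0,"wy":0,"wz":0,"gripper":0.45},
  ],
)

```text
time: 48.8
position: [0.4461, 0.1812, 0.1126]
tool_rot: [0.057, 3.141, 0.001]
ft_force: [0.1, 0.4, 0.0]
grip_width: 0.45
grip_force: 0.0
```

```bash
python3 shut.py 0 | sed -n '1,4p'
```

```text
[446.1 181.2 112.6 177.9]
13 [0.5145 0.3911]
A
[{"tx": -1, "ty": -1, "tz": -2, "wx": 0, "wy": 0, "wz": -0.0, "gripper": 0.45}, {"tx": -1, "ty": -1, "tz": -2, "wx": 0, "wy": 0, "wz": -0.0, "gripper": 0.45}, {"tx": -1, "ty": -1, "tz": -2, "wx": 0, "wy": 0, "wz": -0.0, "gripper": 0.45}, {"tx": -1, "ty": -1, "tz": -2, "wx": 0, "wy": 0, "wz": -0.0, "gripper": 0.45}, {"tx": -1, "ty": -1, "tz": -2, "wx": 0, "wy": 0, "wz": -0.0, "gripper": 0.45}]
```

Request:
jog_arm(
  increments=[
    {"tx":0,"ty":-2,"tz":13,"wx":0,"wy":0,"wz":0,"gripper":0.45},
    {"tx":0,"ty":-2,"tz":25,"wx":0,"wy":0,"wz":0,"gripper":0.45},
    {"tx":0,"ty":-2,"tz":38,"wx":0,"wy":0,"wz":0,"gripper":0.45},
    {"tx":0,"ty":-2,"tz":48,"wx":0,"wy":0,"wz":0,"gripper":0.45},
    {"tx":0,"ty":-2,"tz":48,"wx":0,"wy":0,"wz":0,"gripper":0.24},
  ],
)

```text
time: 49.27
position: [0.4439, 0.1779, 0.0619]
tool_rot: [-0.057, -3.136, 0.001]
ft_force: [0.2, -0.1, -0.9]
grip_width: 0.43
grip_force: 0.0
```

Request:
jog_arm(
  increments=[
    {"tx":0,"ty":0,"tz":0,"wx":0,"wy":0,"wz":0.04,"gripper":0.24},
    {"tx":0,"ty":0,"tz":0,"wx":0,"wy":0,"wz":0.1,"gripper":0.24},
    {"tx":-2,"ty":13,"tz":0,"wx":0,"wy":0,"wz":0.22,"gripper":0.24},
    {"tx":-4,"ty":20,"tz":0,"wx":0,"wy":0,"wz":0.34,"gripper":0.24},
    {"tx":-7,"ty":26,"tz":0,"wx":0,"wy":0,"wz":0.46,"gripper":0.24},
  ],
)

```text
time: 49.68
position: [0.4529, 0.2041, 0.0641]
tool_rot: [-0.78, -3.041, 0.002]
ft_force: [-2.3, -0.9, -0.1]
grip_width: 0.245
grip_force: 0.8
```

Request:
jog_arm(
  increments=[
    {"tx":-1,"ty":7,"tz":0,"wx":0,"wy":0,"wz":0.12,"gripper":0.24},
    {"tx":-2,"ty":14,"tz":0,"wx":0,"wy":0,"wz":0.24,"gripper":0.24},
    {"tx":-4,"ty":20,"tz":0,"wx":0,"wy":0,"wz":0.36,"gripper":0.24},
    {"tx":-6,"ty":27,"tz":0,"wx":0,"wy":0,"wz":0.48,"gripper":0.24},
    {"tx":-10,"ty":33,"tz":0,"wx":0,"wy":0,"wz":0.6,"gripper":0.24},
  ],
)

```text
time: 50.1
position: [0.4775, 0.2287, 0.0641]
tool_rot: [-1.644, -2.675, 0.003]
ft_force: [-3.0, 0.0, -0.4]
grip_width: 0.241
grip_force: 0.9
```

Request:
jog_arm(
  increments=[
    {"tx":0,"ty":6,"tz":0,"wx":0,"wy":0,"wz":0.11,"gripper":0.24},
    {"tx":-1,"ty":13,"tz":0,"wx":0,"wy":0,"wz":0.23,"gripper":0.24},
    {"tx":-3,"ty":20,"tz":0,"wx":0,"wy":0,"wz":0.34,"gripper":0.24},
    {"tx":-6,"ty":26,"tz":0,"wx":0,"wy":0,"wz":0.45,"gripper":0.24},
    {"tx":-9,"ty":32,"tz":0,"wx":0,"wy":0,"wz":0.57,"gripper":0.24},
  ],
)

```text
time: 50.52
position: [0.5102, 0.2361, 0.0642]
tool_rot: [-2.329, -2.106, 0.001]
ft_force: [-2.0, 1.6, -1.3]
grip_width: 0.24
grip_force: 0.8
```

Request:
jog_arm(
  increments=[
    {"tx":0,"ty":1,"tz":0,"wx":0,"wy":0,"wz":0,"gripper":0.24},
    {"tx":0,"ty":2,"tz":0,"wx":0,"wy":0,"wz":0,"gripper":0.24},
    {"tx":0,"ty":3,"tz":0,"wx":0,"wy":0,"wz":0,"gripper":0.24},
    {"tx":0,"ty":4,"tz":0,"wx":0,"wy":0,"wz":0,"gripper":0.24},
    {"tx":0,"ty":4,"tz":0,"wx":0,"wy":0,"wz":0,"gripper":0.24},
  ],
)

```text
time: 50.93
position: [0.5137, 0.235, 0.0643]
tool_rot: [-2.322, -2.113, 0.002]
ft_force: [-4.1, 1.9, 0.7]
grip_width: 0.236
grip_force: 2.0
```

Push 2 mm more to the stop, then release, lift and move clear for the final check.

Request:
jog_arm(
  increments=[
    {"tx":0,"ty":1,"tz":0,"wx":0,"wy":0,"wz":0,"gripper":0.24},
    {"tx":0,"ty":2,"tz":0,"wx":0,"wy":0,"wz":0,"gripper":0.24},
    {"tx":0,"ty":2,"tz":0,"wx":0,"wy":0,"wz":0,"gripper":0.24},
    {"tx":0,"ty":2,"tz":0,"wx":0,"wy":0,"wz":0,"gripper":0.24},
    {"tx":0,"ty":2,"tz":0,"wx":0,"wy":0,"wz":0,"gripper":0.24},
  ],
)

```text
time: 51.35
position: [0.5139, 0.235, 0.0642]
tool_rot: [-2.321, -2.113, 0.007]
ft_force: [-8.8, 1.3, 3.4]
grip_width: 0.242
grip_force: 4.2
```

Request:
jog_arm(
  increments=[
    {"tx":0,"ty":-4,"tz":0,"wx":0,"wy":0,"wz":0,"gripper":0.4},
    {"tx":0,"ty":-4,"tz":0,"wx":0,"wy":0,"wz":0,"gripper":0.4},
    {"tx":0,"ty":-4,"tz":-15,"wx":0,"wy":0,"wz":0,"gripper":0.4},
    {"tx":0,"ty":-4,"tz":-35,"wx":0,"wy":0,"wz":0,"gripper":0.4},
    {"tx":0,"ty":-4,"tz":-60,"wx":0,"wy":0,"wz":0,"gripper":0.4},
  ],
)

```text
time: 51.77
position: [0.513, 0.2332, 0.1241]
tool_rot: [2.326, 2.112, -0.003]
ft_force: [0.6, 0.4, 0.2]
grip_width: 0.391
grip_force: 0.0
```

Request:
jog_arm(
  increments=[
    {"tx":-30,"ty":0,"tz":-20,"wx":0,"wy":0,"wz":0,"gripper":0.4},
    {"tx":-60,"ty":0,"tz":-40,"wx":0,"wy":0,"wz":0,"gripper":0.4},
    {"tx":-95,"ty":0,"tz":-50,"wx":0,"wy":0,"wz":0,"gripper":0.4},
    {"tx":-130,"ty":0,"tz":-60,"wx":0,"wy":0,"wz":0,"gripper":0.4},
    {"tx":-165,"ty":0,"tz":-60,"wx":0,"wy":0,"wz":0,"gripper":0.4},
  ],
)

```text
time: 52.18
position: [0.499, 0.0682, 0.1874]
tool_rot: [2.322, 2.109, 0.006]
ft_force: [1.2, 0.4, 0.3]
grip_width: 0.402
grip_force: 0.0
```

Request:
jog_arm(
  increments=[
    {"tx":-20,"ty":0,"tz":0,"wx":0,"wy":0,"wz":0,"gripper":0.4},
    {"tx":-40,"ty":0,"tz":0,"wx":0,"wy":0,"wz":0,"gripper":0.4},
    {"tx":-60,"ty":0,"tz":0,"wx":0,"wy":0,"wz":0,"gripper":0.4},
    {"tx":-60,"ty":0,"tz":0,"wx":0,"wy":0,"wz":0,"gripper":0.4},
    {"tx":-60,"ty":0,"tz":0,"wx":0,"wy":0,"wz":0,"gripper":0.4},
  ],
)

```text
time: 52.6
position: [0.4919, 0.0087, 0.1849]
tool_rot: [2.328, 2.107, 0.0]
ft_force: [-0.4, 1.0, -0.5]
grip_width: 0.398
grip_force: 0.0
```

```bash
python3 m.py; python3 - <<'E'
from p import *
a=shot('scene')['color']; b=cv2.imread('pics/b.png'); r=cv2.resize(a[130:240,300:420],(436,400),interpolation=2)
cv2.imwrite('pics/fin.png',np.hstack([r,cv2.resize(b[:,:400],(360,308)) if 0 else np.vstack([cv2.resize(b[:,:418],(360,200)),cv2.resize(b[:,418:],(360,200))])]))
E
```

```text
[491.8  10.3 184.8  84.4]
sw [ 0.5499 -0.2744  0.8856] 50.740144691880005 0.8047636232407073
hub [ 0.5488 -0.2742  0.8262] 47.338027566028785 0.9558925117435756
mark 48.16041433206698 0.10013642860238767
arrow axis 49.584366426570654
```

View pics/fin.png

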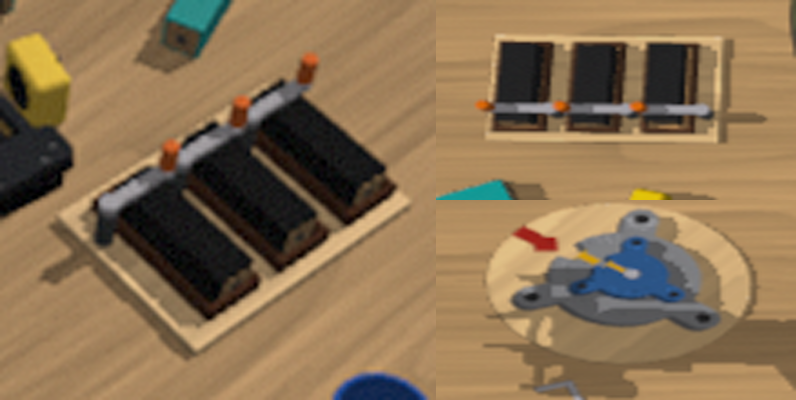

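All three legs are down under shut levers, and both notches face the mark. Handing in.

```bash
python3 -c "
from bench import ctrl
print(ctrl.close_job())"
```

```text
the job is handed in; nothing more can be done
None
```

The job is handed in: the hub and swivel notches face the red mark to within about 2.5° by camera, all three black legs lie in their own pockets with the levers shut over them, and I moved nothing else on the table.

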